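Seat a bearing retaining ring with a two-pin spanner

TASK

The bearing retaining ring in the tilted housing is only hand-started. Take the two-pin spanner from its wooden rest, engage both pins fully in the ring's two holes, and turn the ring clockwise (seen from its face) until it is fully home against its stop. Then stand the spanner upright on the rest again, pins down in the groove as it stood at first, and leave the nut, the tee bolt and the packing block where they lie.

Things in the scene. Friction and masses are not known exactly. Their poses are not given: they have to be found in the camera images.
- spanner_grip (a point): Centre of the flat-sided handle of the loose steel two-pin spanner (0.3 kg). z runs up its axis, away from the pins; x is parallel to the line through the two pins. Grip across y: flats 26 mm apart, 34 mm wide, clear from 24 mm below to 31 mm above this point. Below is a round head, 56 mm across, top 30 mm and underside 40 mm below this point. Half a turn about z is the same
- spanner_tips (a point): Point on the spanner's axis level with its pin tips: 52 mm below spanner_grip, 12 mm below the head's underside; same axes. The two pins stand at x = -22 and +22 mm, 8 mm diameter, 12 mm long, the last 4 mm tapering to 4 mm
- ring_face (a point): Centre of the face of the aluminium retaining ring (71 mm across, 29 mm bore), 6 mm below the rim of its fixed round housing (bore 72, outside 100 mm), 105 mm above the bench. z: the ring's axis out of the face, 25 degrees from vertical, leaning to the robot. x: the line through the two holes at x = -22 and +22 mm, 12 mm diameter, chamfered, 20 mm free depth. The axes turn with the ring
- ring_seat (a point): Point on the ring's axis 12 mm below its face, where the spanner's tips point lies when the pins are fully in and the head is on the ring; same axes as ring_face. A short dark line on the ring meets one on the housing's rim when the ring is home
- ring (a joint): Turn of the ring in rad, growing clockwise seen from outside (negative turn about ring_face z). Starts at 0 to 0.25; hard stop at 1.0 is home. Turning takes about 0.12 N m; it stays where it is left and does not move along its axis
- rest_top (a point): Middle of the top of the fixed wooden spanner rest, 90 x 90 mm, 36 mm above the bench. z up; x along its groove, 24 mm wide, 20 mm deep, open at both ends. The spanner stands with its head on the top and both pins hanging in the groove: pin line along the groove, at the start within 0.2 rad
- hex_nut: Bystander: loose steel hexagon nut 30 x 34 x 24 mm; origin at the centre of its underside
- tee_bolt: Bystander: loose T-slot bolt with nut, 127 mm long along its y, 32 mm wide, 26 mm high; origin at the centre of its underside
- packing: Bystander: loose steel packing block 20 x 45 x 18 mm; origin at the centre of its underside
Things that resemble listed ones, but are neither listed nor needed, are in the scene too. There is more than one size of the part that bears spanner_grip; the job needs the largest. Of the things shaped like the part that bears rest_top, the wooden one is meant.

How it is judged (in metres and radians):
On the way, in this order (a step that is already met when the one before it is completed fails the run):
1. both pins are fully in the ring's holes (tips within 6 mm of full depth, axes within 0.15 rad) before the ring has turned past 0.6 rad (distance between spanner_tips and ring_seat below 0.006 m and angle between the z axis of spanner_tips and the z axis of ring_face, either way round below 0.15 rad and value of joint ring below 0.6 rad), for 0.1 s.
2. the ring has been turned home (past 0.93 rad) with the pins still in its holes (distance between spanner_tips and ring_seat below 0.006 m and angle between the z axis of spanner_tips and the z axis of ring_face, either way round below 0.15 rad and value of joint ring above 0.93 rad), for 0.1 s.
At the end, for the whole second after the job is handed in: The ring is past 0.93 of its 1.0 rad; the spanner stands on the rest, released, upright within 0.12 rad, its axis within 35 mm of the rest's middle along the groove and 15 mm across, the pin tips 8 to 16 mm below the rest's top; nut, tee bolt and packing block within 25 mm of where they lay (value of joint ring above 0.93 rad and angle between spanner_tips's own z axis and vertical below 0.12 rad and z of spanner_tips in the frame of rest_top between -0.016 and -0.008 m and x of spanner_tips in the frame of rest_top between -0.035 and 0.035 m and y of spanner_tips in the frame of rest_top between -0.015 and 0.015 m); the robot touches nothing.
It fails at once if the nut is moved more than 25 mm (distance of hex_nut from where it was at the start of the episode above 0.025 m).
It fails at once if the tee bolt is moved more than 25 mm (distance of tee_bolt from where it was at the start of the episode above 0.025 m).
It fails at once if the packing block is moved more than 25 mm (distance of packing from where it was at the start of the episode above 0.025 m).
It also fails if it takes over 58 s, if anything falls off the work surface, if the arm or the gripper's body presses on something with over 40 N, if the wrist force passes 120 N, or if a joint passes its speed limit or range.

ROBOT

A 6-joint arm with a two-finger parallel gripper is mounted at the origin on the work surface; the furniture and walls round the work are solid. World frame = base frame: x ahead of the robot, y to its left, z up, the work surface at z = 0. Lengths are in m, angles in degrees, forces in N, time in s.
With the tool pointing down it reaches from about 0.325 to 0.775 m from the base axis. Payload 9.3 kg.
Tool frame: the origin (TCP) lies midway between the tips of the shut fingers; the grasp point (between the pads) lies 19 mm behind it; y points along the fingers, z is the direction in which the jaws open and shut, and the axes are right-handed (so a half turn about y gives the same grasp; the last joint's range is limited). The gripper opens to 85 mm and grips with 20 to 120 N. Pads are 22 mm wide; open, the fingers measure 114 mm over their backs; the gripper's body (76 mm by 85 mm) begins 54 mm behind the grasp point. The pads swing forward as they close: fully open they stand 13 mm farther back than shut.
Start: joints at [-76.123, 14.817, 1.232, 76.415, 0, 81.257], TCP at [0.212, -0.508, 0.231] pointing down, gripper open.
Joint ranges: [-174.27, 174.27], [-52.1, 104.24], [-59.71, 78.15], [-110.17, 111.67], [-87.03, 83.33], [-180, 180]. Speed limits (degrees/s): [127.2, 127.2, 159.86, 180, 180, 180].

INTERFACE

Orientations are given as a 3x3 rotation matrix whose columns are the frame's x, y, z axes.
In Python, from workcell import r gives the robot as it stands. The module is installed in compiled form; this text tells all that it offers.
- The arm moves only by the shell command python3 -m creep 'ROWS' [OPENING]. ROWS is JSON, one flat list of numbers, 4 for each row, row after row: the shift along the tool's x, y, z each as a share of 30 mm, from -1 to 1, then the turn about the tool's y as a share of 5 degrees, from -1 to 1. In form: [x, y, z, spin, x, y, z, spin, ...]. A call has 1 to 8 rows; each row shifts and turns the pose as measured when the row begins, along the tool's axes as they then stand; what a row does not reach is not made up. A row lasts 1/12 s, in which the tool goes at most 41.7 mm and 7.16 degrees, less where a joint would pass 70% of its speed; a pose out of reach is approached as far as the arm can. A call with a number of a shift or a turn outside -1 to 1 is refused whole. A call with a gripper value outside its range is refused whole. OPENING is the closure, from 0 (fully open) to 1 (shut), set as the call begins (- or left out, the last holds). The fingers move at their own pace and stop on an object; the grip force is fixed at half the most. Time passes only in rows, so rows that do not move let the fingers close. It gives the time, the measured TCP pose, the force and the opening at its end, in the units of the state.
- r.get_state(): the state, without advancing time (a new reading comes with each control period).
- r.capture(name): name is "side" or "top"; returns the picture (384x512x3 uint8, blue, green, red); there is no depth.
- r.camera_params(name): a dict with "mtx" (3x3 intrinsics, pixels), "xyz" and "orientation" of the camera in the world. Camera axes: x right, y up, looking along -z (the intrinsics and any distortion apply to the point x, -y, -z); pixel columns grow to the right and rows downward; lengths in m; the calibration is good to about 2 mm. A picture is of the moment at which its call begins. camera_params takes no time and is no camera call.
- r.close_job(): hands the job in, once; it reports no verdict.
The state is a dict: "time": time; "qpos": joint angles; "qd": joint speeds; "tau": joint torques, N m; "tool_pos": TCP position; "tcp_rot": TCP orientation; "wrist_force": force on the tool from outside, world axes, zero at the start; "ft_torque": the same for the moment, N m; "gripper_width": finger opening in m.
Only numpy, scipy, OpenCV 4.12 (cv2) and the standard library are available. Lean on these libraries where they do the work, as an engineer would, in place of code of your own. Each camera call takes 0.05 s, during which the arm holds its last target.

## Working session

There is one attempt and no reset: what is moved stays moved. The work goes in short steps, Python scripts to look and compute and a shell command to move; the robot and the scene stay as the last step left them, time stands still between calls to the robot, and variables do not carry over. Pictures are saved under pics/ and viewed, and the job is handed in when it is done.

```bash
mkdir -p pics; ls; python3 - <<'E'
from workcell import r
import cv2
print(r.get_state())
for n in("side","top"):
    p=r.camera_params(n);print(n,p)
    im=r.capture(n);cv2.imwrite(f"pics/{n}0.png",cv2.resize(im,(800,600),interpolation=cv2.INTER_CUBIC));cv2.imwrite(f"pics/{n}0_raw.png",im)
E
```

```text
pics
{'time': 0.0, 'qpos': array([-7.61210922e+01,  1.48506777e+01,  1.18691601e+00,  7.64161306e+01,
        1.58455187e-03,  8.12579812e+01]), 'qd': array([-0.03318476, -0.10022402, -0.02771649, -0.00698344, -0.01096499,
        0.03441301]), 'tau': array([-2.22523420e-03, -5.55640233e+01,  3.44527566e+01,  1.35829422e-02,
       -3.05683916e-04,  2.10321787e-05]), 'tool_pos': array([ 0.21148873, -0.5073823 ,  0.23064745]), 'tcp_rot': array([[-9.23069841e-01, -3.07623077e-04,  3.84632259e-01],
       [-3.84632307e-01,  1.36030642e-03, -9.23068869e-01],
       [-2.39260445e-04, -9.99999027e-01, -1.37397960e-03]]), 'wrist_force': array([ 0.28560339, -0.2687457 , -0.10290824]), 'ft_torque': array([0.05225644, 0.05366648, 0.00911612]), 'gripper_width': 0.08525428656458967}
side {'mtx': array([[463.93874128,   0.        , 259.72974174],
       [  0.        , 463.93874128, 192.12133373],
       [  0.        ,   0.        ,   1.        ]]), 'xyz': array([-0.68101719, -0.45349242,  0.61348291]), 'orientation': array([[ 0.34007415,  0.38644073, -0.85732907],
       [-0.94033564,  0.15028928, -0.30525729],
       [ 0.01088352,  0.90998719,  0.41449349]])}
top {'mtx': array([[476.89849473,   0.        , 252.13690628],
       [  0.        , 476.89849473, 191.38008922],
       [  0.        ,   0.        ,   1.        ]]), 'xyz': array([ 0.28321334, -0.07355247,  1.56227661]), 'orientation': array([[ 0.01276788,  0.99426079, -0.1062189 ],
       [-0.99979986,  0.01105786, -0.01667246],
       [-0.01540222,  0.10641051,  0.99420298]])}
```

View pics/top0.png

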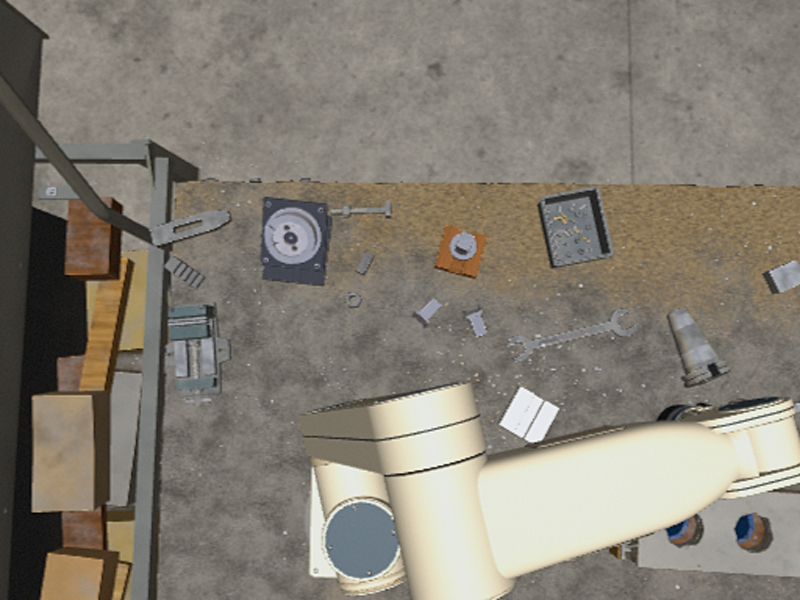

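View pics/side0.png

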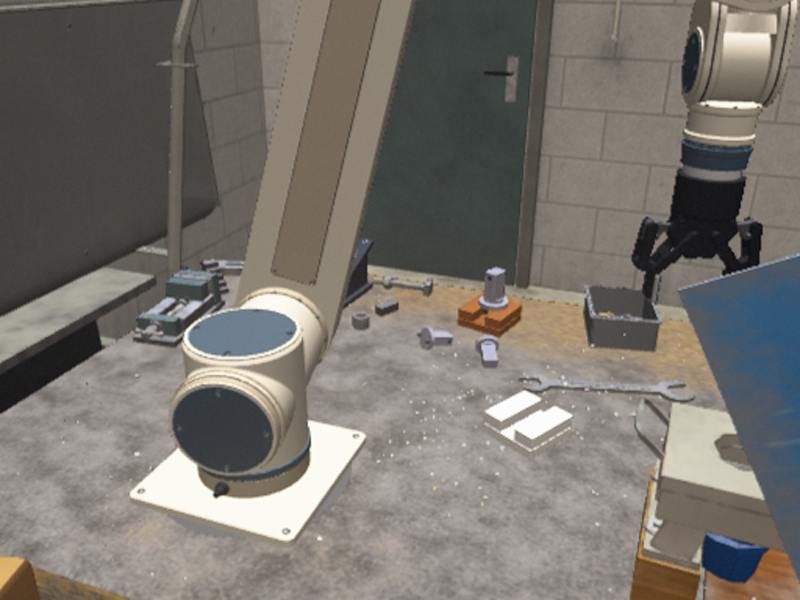

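The top view (800x600) shows the housing at (292,237), a tee bolt at (362,210), the packing block at (365,263) and the nut at (353,299). The wooden rest with a standing spanner is at (462,250). Two smaller spanners lie at (428,310) and (476,322), and there is a white rest lookalike at (530,413). The spanner meant is the standing one at (462,250), because it is the largest and stands on the orange-brown wooden rest. I'll confirm that in enlarged crops.

```bash
cat > h.py <<'E'
import numpy as np,cv2
from workcell import r
def proj(n,P):
    p=r.camera_params(n);R=p["orientation"];c=(np.atleast_2d(P)-p["xyz"])@R
    c=c*[1,-1,-1];q=c@p["mtx"].T;return q[:,:2]/q[:,2:]
def ray(n,uv):
    p=r.camera_params(n);d=np.linalg.inv(p["mtx"])@[uv[0],uv[1],1];d=p["orientation"]@(d*[1,-1,-1]);return p["xyz"],d/np.linalg.norm(d)
def onz(n,uv,z):
    o,d=ray(n,uv);return o+d*(z-o[2])/d[2]
def tri(uv1,uv2):
    A=[];b=[]
    M=np.zeros((3,3));v=np.zeros(3)
    for n,uv in(("top",uv1),("side",uv2)):
        o,d=ray(n,uv);Q=np.eye(3)-np.outer(d,d);M+=Q;v+=Q@o
    return np.linalg.solve(M,v)
def crop(im,x0,y0,x1,y1,s,fn):
    cv2.imwrite(fn,cv2.resize(im[y0:y1,x0:x1],None,fx=s,fy=s,interpolation=cv2.INTER_CUBIC))
E
python3 - <<'E'
from h import *
t=cv2.imread("pics/top0_raw.png");s=cv2.imread("pics/side0_raw.png")
crop(t,265,130,345,190,10,"pics/c1.png")
crop(s,255,160,355,235,8,"pics/c2.png")
crop(t,155,115,235,175,10,"pics/c3.png")
E
```

```text
(no output)
```

View pics/c1.png

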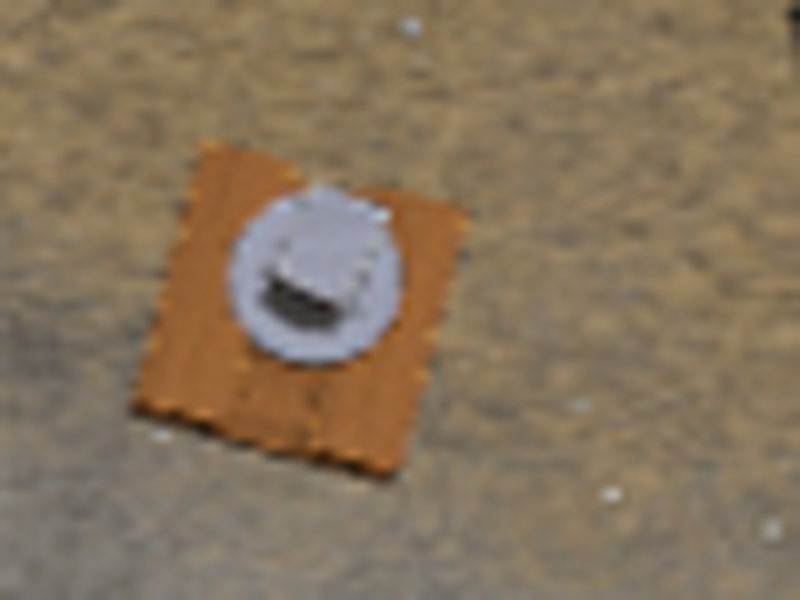

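View pics/c2.png

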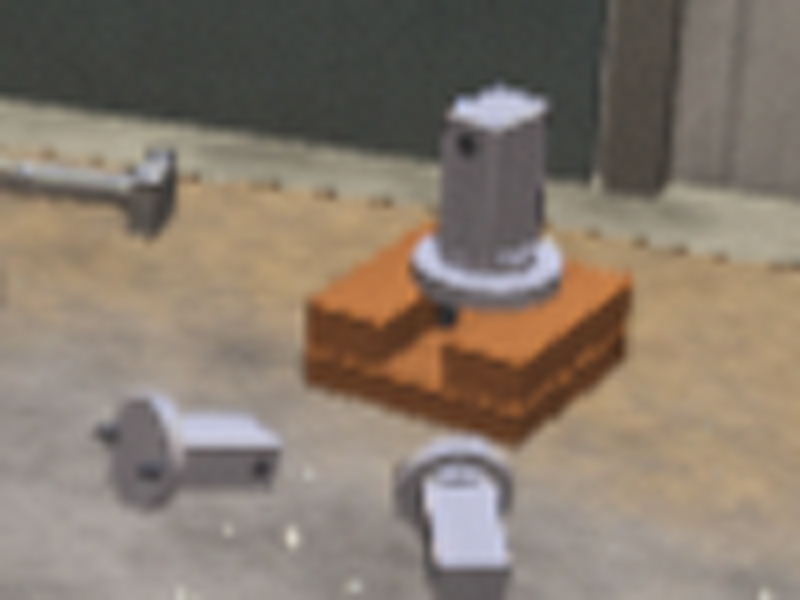

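View pics/c3.png

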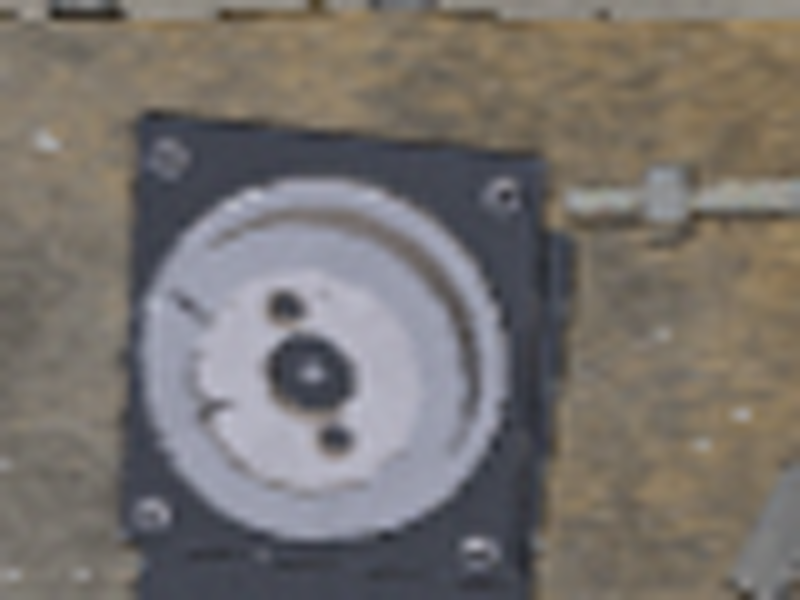

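Crops confirm it. The standing spanner, at top raw (296,157) and side raw (317,190), is clearly bigger than the two lying ones, and the rest under it is wooden. In the housing crop the holes are at (287,305) and (336,438), the bore at (311,373), the ring mark at (212,405) and the housing mark at (188,300).

```bash
python3 - <<'E'
from h import *
def c3(x,y):return (155+(x+.5)/10-.5,115+(y+.5)/10-.5)
def c1(x,y):return (265+(x+.5)/10-.5,130+(y+.5)/10-.5)
def c2(x,y):return (255+(x+.5)/8-.5,160+(y+.5)/8-.5)
print("bore",onz("top",c3(311,373),.105),"holes mid",onz("top",c3(311.5,371.5),.105))
b=[onz("top",c3(*p),z) for p,z in(((168,158),.12),((503,195),.12),((152,513),.05),((478,553),.05))]
for p in b:print(p)
for a,c in((0,1),(2,3)):d=b[c]-b[a];print("yaw of plate edge",np.degrees(np.arctan2(d[1],d[0]))+90)
h=[onz("top",c3(*p),.105) for p in((287,305),(336,438))];d=h[1]-h[0];print("hole dir naive",d,np.degrees(np.arctan2(d[1],d[0])))
print("rim c",onz("top",c3(325,360),.105+.006*.9))
# rest corners
k=[onz("top",c1(*p),.036) for p in((203,145),(465,212),(402,472),(135,405))]
k=np.array(k);print("rest corners",k,k.mean(0))
for i in range(4):d=k[(i+1)%4]-k[i];print(np.linalg.norm(d),np.degrees(np.arctan2(d[1],d[0])))
# head disc
print("head ctr top", onz("top",c1(315,274),.046))
# handle top face: top corners approx
print("handle top", onz("top",c1(332,242),.109))
ks=np.array([onz("side",c2(*p),.036) for p in((305,303),(632,275),(520,385))]);print("side rest corners",ks)
print("side head",onz("side",c2(487,268),.046))
print("handle top side z from tri",tri(c1(332,242),c2(497,105)))
E
```

```text
bore [0.56015277 0.15910596 0.105     ] holes mid [0.56062725 0.15896328 0.105     ]
[0.62431633 0.20289696 0.12      ]
[0.61361839 0.0988598  0.12      ]
[0.52441709 0.21788325 0.05      ]
[0.51251093 0.11253376 0.05      ]
yaw of plate edge -5.870977529123991
yaw of plate edge -6.447971856931346
hole dir naive [-0.04178601 -0.01642222  0.        ] -158.5447996539903
rim c [0.56325377 0.15401103 0.1104    ]
rest corners [[ 0.60215667 -0.15231053  0.036     ]
 [ 0.58088513 -0.23729901  0.036     ]
 [ 0.49560005 -0.21699439  0.036     ]
 [ 0.5165329  -0.1308237   0.036     ]] [ 0.54879369 -0.18435691  0.036     ]
0.08761003855216423 -104.05173759661228
0.08766882189090267 166.60836336768844
0.08867678119127537 76.34601395277227
0.08827861645944358 -14.08717573676774
head ctr top [ 0.55821062 -0.18803439  0.046     ]
handle top [ 0.55684815 -0.18848799  0.109     ]
side rest corners [[ 0.51311139 -0.13117496  0.036     ]
 [ 0.58115668 -0.23846298  0.036     ]
 [ 0.47522115 -0.22055476  0.036     ]]
side head [ 0.54598899 -0.19091078  0.046     ]
handle top side z from tri [ 0.55731085 -0.18844616  0.10613048]
```

Next I check how far the tool must tilt. The rows only shift and spin, so I'll work out the ring axes, write a small planner, and test how the arm behaves near the limit of its reach.

```bash
cat >> h.py <<'E'
def plan(tgt,spin_deg=0,n=None,cap=0.95,R=None,p=None,k=1.0):
    """print suggested rows: straight world line to tgt, total spin about tool y"""
    s=r.get_state();R=s["tcp_rot"] if R is None else R;p=s["tool_pos"] if p is None else p
    d=np.array(tgt)-p
    m=max(np.linalg.norm(d)/(.03*cap),abs(spin_deg)/5.)
    n=n or max(1,int(np.ceil(m)));out=[]
    th=spin_deg/n
    from scipy.spatial.transform import Rotation as Ro
    for i in range(n):
        v=R.T@(d/n)/.03/k;out.append([round(float(x),2) for x in v]+[round(th/5,2)])
        R=R@Ro.from_rotvec([0,np.radians(th),0]).as_matrix()
    for i in range(0,n,8):print(str(sum(out[i:i+8],[])).replace(" ",""))
E
python3 - <<'E'
from h import *
a=np.radians(-6.15);c,s=np.cos(np.radians(25)),np.sin(np.radians(25))
z=np.array([-s*np.cos(a),-s*np.sin(a),c]);C=np.array([.5604,.159,.105])
def c3(x,y):return (155+(x+.5)/10-.5,115+(y+.5)/10-.5)
def pl(uv,C):
    o,d=ray("top",uv);return o+d*((C-o)@z)/(d@z)
e1=np.array([np.cos(a),np.sin(a),0]);e1=e1-z*(e1@z);e1/=np.linalg.norm(e1);e2=np.cross(z,e1)
ang=lambda v:np.degrees(np.arctan2(v@e2,v@e1))
h=[pl(c3(*p),C) for p in((287,305),(336,438))];print(h,(h[0]+h[1])/2,np.linalg.norm(h[0]-h[1]),"hole ang",ang(h[0]-h[1]))
rm=pl(c3(212,407),C)-C;hm=pl(c3(188,303),C+.006*z)-C-.006*z
print("marks",ang(rm),np.linalg.norm(rm),ang(hm),np.linalg.norm(hm),"need cw deg",ang(rm)-ang(hm))
print("axis",z,e1,e2)
plan([.60,-.065,.40],-135)
E
```

```text
[array([0.57978286, 0.16575869, 0.11364872]), array([0.54126813, 0.15207735, 0.09647584])] [0.5605255  0.15891802 0.10506228] 0.04433363531021307 hole ang 23.57155276941096
marks 115.96983812657511 0.03392572956098886 63.647696826401265 0.042842550622977635 need cw deg 52.32214130017385
axis [-0.42018602  0.04527584  0.90630779] [ 0.90109183 -0.09709434  0.42261826] [0.10713175 0.99424483 0.        ]
[-0.65,-0.21,-0.32,-1.0,-0.68,-0.21,-0.26,-1.0,-0.7,-0.21,-0.2,-1.0,-0.71,-0.21,-0.14,-1.0,-0.72,-0.21,-0.08,-1.0,-0.73,-0.21,-0.01,-1.0,-0.73,-0.21,0.05,-1.0,-0.72,-0.21,0.11,-1.0]
[-0.71,-0.21,0.17,-1.0,-0.69,-0.21,0.24,-1.0,-0.66,-0.21,0.29,-1.0,-0.64,-0.21,0.35,-1.0,-0.6,-0.21,0.41,-1.0,-0.57,-0.21,0.46,-1.0,-0.52,-0.21,0.5,-1.0,-0.48,-0.21,0.55,-1.0]
[-0.43,-0.21,0.59,-1.0,-0.38,-0.21,0.62,-1.0,-0.32,-0.21,0.65,-1.0,-0.26,-0.21,0.68,-1.0,-0.2,-0.21,0.7,-1.0,-0.14,-0.21,0.71,-1.0,-0.08,-0.21,0.72,-1.0,-0.01,-0.21,0.73,-1.0]
[0.05,-0.21,0.73,-1.0,0.11,-0.21,0.72,-1.0,0.17,-0.21,0.71,-1.0]
```

```bash
python3 -m creep '[-0.65,-0.21,-0.32,-1.0,-0.68,-0.21,-0.26,-1.0,-0.7,-0.21,-0.2,-1.0,-0.71,-0.21,-0.14,-1.0,-0.72,-0.21,-0.08,-1.0,-0.73,-0.21,0,-1.0,-0.73,-0.21,0.05,-1.0,-0.72,-0.21,0.11,-1.0]' 0; python3 -c "
from h import *
s=r.get_state();print(s['tcp_rot'],s['qpos']);plan([.60,-.065,.40],-98)"
```

```text
time: 0.77
tool_pos: [0.3268, -0.3719, 0.2782]
tcp_rot: [[-0.44, -0.005, 0.898], [-0.898, 0.01, -0.44], [-0.007, -1.0, -0.009]]
wrist_force: [-0.4, -0.2, -0.8]
gripper_width: 0.0852
[[-0.43997993 -0.00459761  0.89799584]
 [-0.89797902  0.01023107 -0.43991931]
 [-0.00716488 -0.99993709 -0.00863002]] [-5.84626389e+01  9.25394097e+00  7.42040739e-01  8.21255139e+01
  8.20975099e-02  5.76384543e+01]
[-0.66,-0.2,0.18,-0.98,-0.64,-0.2,0.24,-0.98,-0.62,-0.2,0.29,-0.98,-0.59,-0.2,0.34,-0.98,-0.56,-0.2,0.39,-0.98,-0.53,-0.2,0.44,-0.98,-0.49,-0.2,0.48,-0.98,-0.44,-0.2,0.52,-0.98]
[-0.4,-0.2,0.56,-0.98,-0.35,-0.2,0.59,-0.98,-0.3,-0.2,0.62,-0.98,-0.24,-0.2,0.64,-0.98,-0.19,-0.2,0.66,-0.98,-0.13,-0.2,0.67,-0.98,-0.07,-0.2,0.68,-0.98,-0.01,-0.2,0.69,-0.98]
[0.05,-0.2,0.68,-0.98,0.1,-0.2,0.68,-0.98,0.16,-0.2,0.67,-0.98,0.22,-0.2,0.65,-0.98]
```

```bash
python3 -m creep '[-0.66,-0.2,0.18,-1,-0.64,-0.2,0.24,-1,-0.62,-0.2,0.29,-1,-0.59,-0.2,0.34,-1,-0.56,-0.2,0.39,-1,-0.53,-0.2,0.44,-1,-0.49,-0.2,0.48,-1,-0.44,-0.2,0.52,-1]';python3 -m creep '[-0.4,-0.2,0.56,-1,-0.35,-0.2,0.59,-1,-0.3,-0.2,0.62,-1,-0.24,-0.2,0.64,-1,-0.19,-0.2,0.66,-1,-0.13,-0.2,0.67,-1,-0.07,-0.2,0.68,-1,0,-0.2,0.69,-1]'; python3 -c "
from h import *
s=r.get_state();print(s['tcp_rot'],s['qpos']);plan([.60,-.065,.40],-20)
cv2.imwrite('pics/side1.png',r.capture('side'))
cv2.imwrite('pics/top1.png',r.capture('top'))"
```

```text
time: 1.43
tool_pos: [0.4368, -0.2388, 0.3275]
tcp_rot: [[0.275, -0.008, 0.961], [-0.961, 0.014, 0.275], [-0.015, -1.0, -0.004]]
wrist_force: [0.0, -0.5, 0.7]
gripper_width: 0.0853
time: 2.1
tool_pos: [0.5411, -0.1008, 0.3766]
tcp_rot: [[0.849, -0.013, 0.529], [-0.529, 0.016, 0.849], [-0.019, -1.0, 0.007]]
wrist_force: [-0.2, -0.3, 0.4]
gripper_width: 0.0854
[[ 0.84854223 -0.01261792  0.5289772 ]
 [-0.52877689  0.01617456  0.84860673]
 [-0.01926362 -0.99978956  0.00705274]] [-19.62589889  15.86002648  23.63890197  98.77120803   0.6300852
  12.30201463]
[0.26,-0.2,0.51,-1.0,0.3,-0.2,0.49,-1.0,0.34,-0.2,0.46,-1.0,0.38,-0.2,0.43,-1.0]
```

View pics/side1.png

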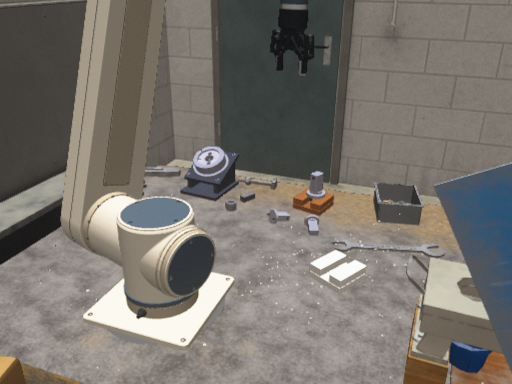

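The side view now shows the ring face at about (210,160) raw and the spanner at (317,190). I'll enlarge both.

```bash
python3 - <<'E'
from h import *
s=cv2.imread("pics/side1.png")
crop(s,180,140,244,188,12,"pics/d1.png")
t=cv2.imread("pics/top1.png")
crop(t,265,130,329,178,12,"pics/d2.png")
E
```

```text
(no output)
```

View pics/d1.png

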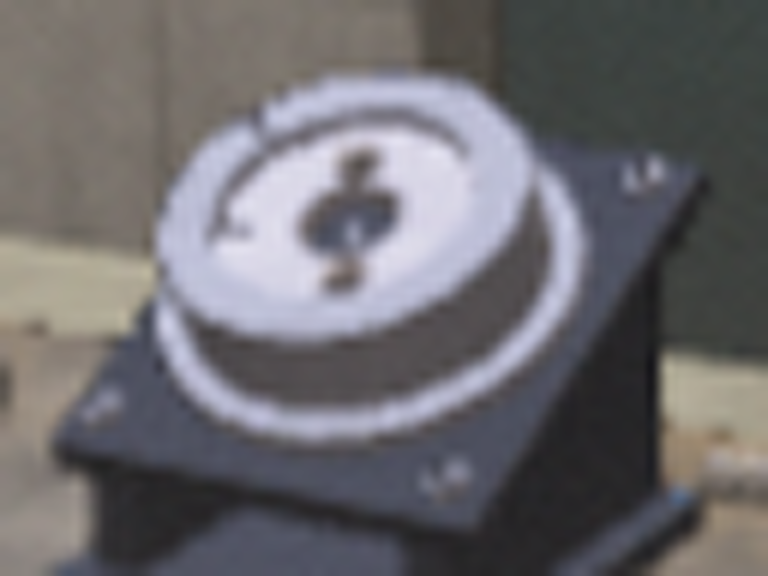

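View pics/d2.png

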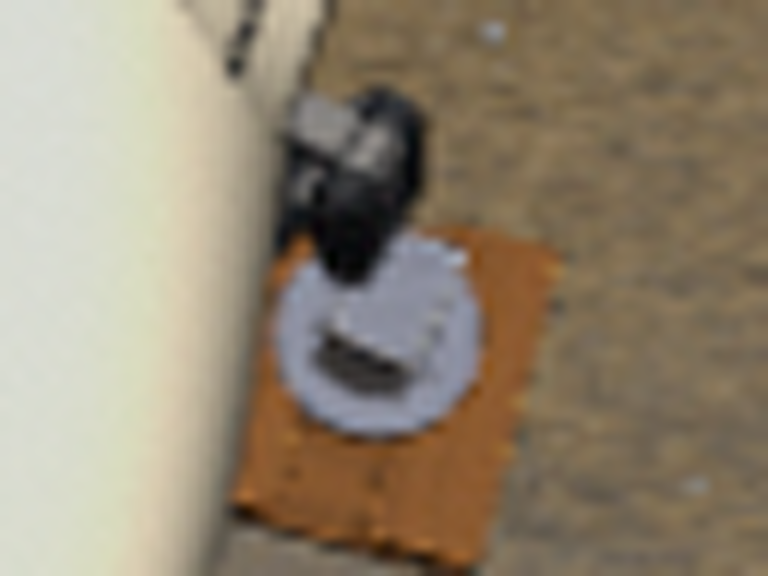

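```bash
python3 - <<'E'
from h import *
from scipy.optimize import least_squares
c3=lambda x,y:(155+(x+.5)/10-.5,115+(y+.5)/10-.5)
d1=lambda x,y:(180+(x+.5)/12-.5,140+(y+.5)/12-.5)
B=[tri(c3(*a),d1(*b)) for a,b in(((503,195),(645,172)),((152,513),(100,405)),((478,553),(447,478)))]
n=np.cross(B[2]-B[1],B[0]-B[1]);n/=np.linalg.norm(n);print("plate",B,n,"tilt",np.degrees(np.arccos(n[2])),"az",np.degrees(np.arctan2(-n[1],-n[0])))
print("holes tri",tri(c3(287,305),d1(360,165)),tri(c3(336,438),d1(343,277)),"bore",tri(c3(311,373),d1(350,220)))
def fr(az):
    a=np.radians(az);c,s=np.cos(np.radians(25)),np.sin(np.radians(25))
    z=np.array([-s*np.cos(a),-s*np.sin(a),c]);e1=np.array([c*np.cos(a),c*np.sin(a),s]);return z,e1,np.cross(z,e1)
def f(v):
    C=v[:3];z,e1,e2=fr(v[3]);t=np.radians(v[4]);x=np.cos(t)*e1+np.sin(t)*e2
    P=np.array([C+.022*x,C-.022*x,C])
    return np.r_[(proj("top",P)-[c3(287,305),c3(336,438),c3(311,373)]).ravel(),(proj("side",P)-[d1(360,165),d1(343,277),d1(350,220)]).ravel(),(C[2]-.105)/.002,(v[3]+6.1)/2]
s=least_squares(f,[.56,.159,.105,-6,23]);print(s.x,s.fun.round(2))
# predicted rim in side crop
C=s.x[:3];z,e1,e2=fr(s.x[3])
for nm,o,sc,fn,out in(("side",(180,140),12,"pics/d1.png","pics/d1o.png"),("top",(155,115),10,"pics/c3.png","pics/c3o.png")):
    im=cv2.imread(fn)
    for rad,h in((.050,.006),(.036,.006),(.0355,0),(.0145,0)):
        T=np.linspace(0,2*np.pi,90);P=C+h*z+rad*(np.outer(np.cos(T),e1)+np.outer(np.sin(T),e2))
        q=((proj(nm,P)-o+.5)*sc-.5);cv2.polylines(im,[q.round().astype(int)],True,(0,0,255),1)
    cv2.imwrite(out,im)
E
```

```text
plate [array([0.61684164, 0.10048633, 0.10601181]), array([0.52316614, 0.21690721, 0.0568272 ]), array([0.51149415, 0.11168025, 0.05676619])] [-0.41901607  0.04595236  0.90681526] tilt 24.931111627351893 az -6.258463516585133
holes tri [0.58006546 0.16645463 0.11152068] [0.54114033 0.15293396 0.09542879] bore [0.56014427 0.15987351 0.10372027]
[ 0.5600888   0.15954051  0.10436573 -6.11569492 23.08152248] [-0.1   0.22 -0.24  0.14 -0.11  0.06  0.08 -0.32  0.22 -0.08  0.28 -0.17
 -0.32 -0.01]
```

View pics/d1o.png

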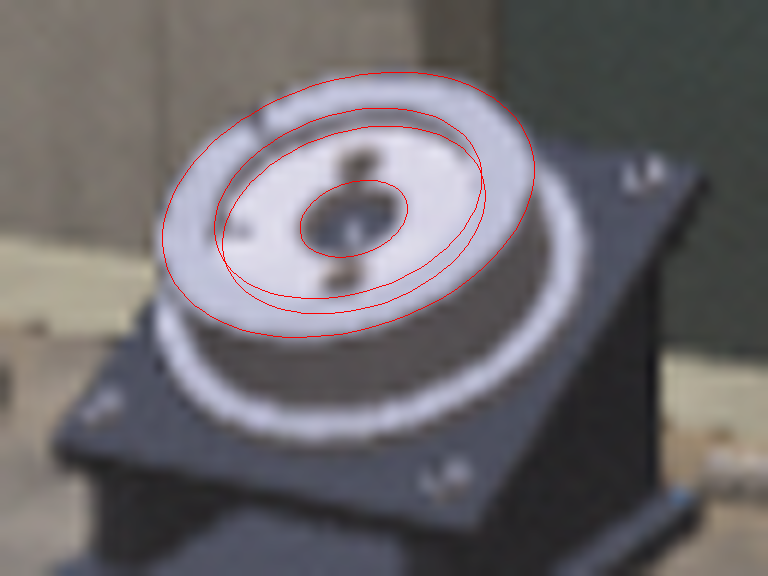

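View pics/c3o.png

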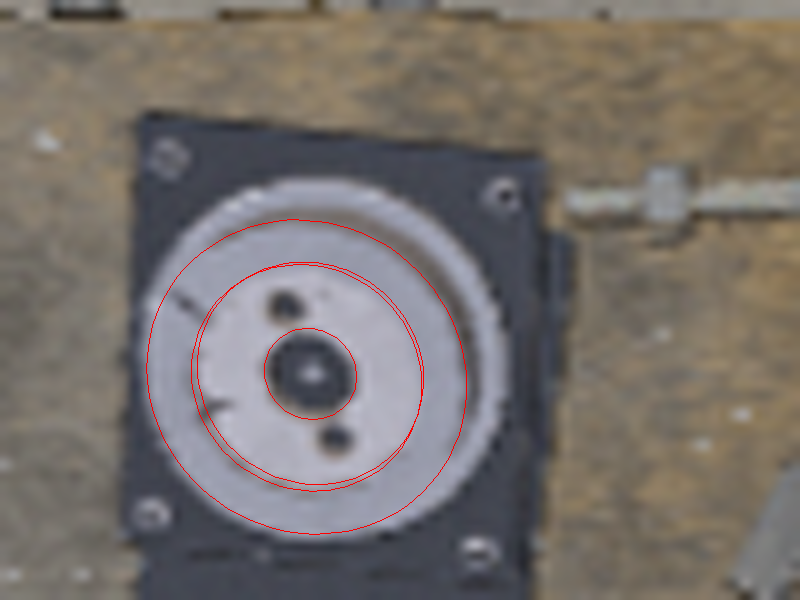

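The model overlays match in both views. The ring centre is at about (0.560, 0.159, 0.105), the lean azimuth is −6.1° and the hole line is at 23°. Now the tilt test near the reach limit, with nothing in the gripper.

```bash
python3 -m creep '[0.26,-0.2,0.51,-1,0.3,-0.2,0.49,-1,0.34,-0.2,0.46,-1,0.38,-0.2,0.43,-1,0,0,0,0,0,0,0,0]'; python3 -c "
from h import *
s=r.get_state();print(s['tcp_rot'].round(4),s['qpos'].round(2),s['tool_pos']);p=s['tool_pos'];plan([.84,-.09,.40],0,n=8)"
```

```text
time: 2.7
tool_pos: [0.6015, -0.0648, 0.3984]
tcp_rot: [[0.979, -0.017, 0.201], [-0.201, 0.016, 0.979], [-0.02, -1.0, 0.012]]
wrist_force: [-0.1, -0.6, -0.5]
gripper_width: 0.0856
[[ 0.9794 -0.0173  0.2013]
 [-0.201   0.0162  0.9795]
 [-0.0202 -0.9997  0.0124]] [-14.42  23.08  37.77 105.88   0.65  -2.82] [ 0.60150733 -0.06484963  0.39843705]
[0.99,-0.03,0.1,0.0,0.99,-0.03,0.1,0.0,0.99,-0.03,0.1,0.0,0.99,-0.03,0.1,0.0,0.99,-0.03,0.1,0.0,0.99,-0.03,0.1,0.0,0.99,-0.03,0.1,0.0,0.99,-0.03,0.1,0.0]
```

```bash
python3 -m creep '[0.3,-0.9,0.03,0,0.3,-0.9,0.03,0,0.3,-0.9,0.03,0,0.3,-0.9,0.03,0]';python3 -m creep '[0.3,-0.9,0.03,0,0.3,-0.9,0.03,0,0.3,-0.9,0.03,0,0.3,-0.9,0.03,0]'; python3 -c "
from h import *
s=r.get_state();print(s['tcp_rot'].round(4),s['qpos'].round(2),s['tool_pos'])"
```

```text
time: 3.03
tool_pos: [0.6153, -0.071, 0.4475]
tcp_rot: [[0.976, 0.036, 0.215], [-0.215, 0.004, 0.977], [0.035, -0.999, 0.012]]
wrist_force: [-0.0, 0.0, -0.5]
gripper_width: 0.0855
time: 3.37
tool_pos: [0.6126, -0.073, 0.492]
tcp_rot: [[0.967, 0.127, 0.222], [-0.222, -0.017, 0.975], [0.128, -0.992, 0.012]]
wrist_force: [-0.3, -0.8, -1.0]
gripper_width: 0.0852
[[ 0.9667  0.1273  0.2218]
 [-0.2215 -0.0166  0.975 ]
 [ 0.1278 -0.9917  0.0122]] [-15.06  22.7   51.63 111.61   0.98  -2.13] [ 0.61258339 -0.07300043  0.49200945]
```

It works: J4 saturates just inside its limit and the tool tilts forward. I'll fit the planar kinematics to find out how to undo the tilt later.

```bash
cat > kin.py <<'E'
import numpy as np
from scipy.optimize import least_squares
D=[([-76.12,14.85,1.187,76.416,0,81.26],[.2115,-.5074,.2306]),
([-58.46,9.254,.742,82.126,.082,57.64],[.3268,-.3719,.2782]),
([-19.63,15.86,23.639,98.77,.63,12.3],[.5411,-.1008,.3766]),
([-14.42,23.08,37.77,105.88,.65,-2.82],[.6015,-.06485,.39844]),
([-15.06,22.7,51.63,111.61,.98,-2.13],[.61258,-.0730,.4920])]
def fk(q,v):
    a0,h0,L1,L2,de,Lt,lat=v;j=np.radians(q)
    A=j[1];F=j[1]-j[2]+de;P=j[1]-j[2]+j[3]
    rr=a0+L1*np.sin(A)+L2*np.cos(F)+Lt*np.cos(P);z=h0+L1*np.cos(A)-L2*np.sin(F)-Lt*np.sin(P)
    c,s=np.cos(j[0]),np.sin(j[0]);l=lat
    return np.array([rr*c-l*s,rr*s+l*c,z])
f=lambda v:np.concatenate([(fk(np.array(q),v)-p) for q,p in D]+[0.02*(v-[0.05,.3,.45,.45,0,.3,.08])*.05])
s=least_squares(f,[0,.3,.45,.45,0,.3,.08]);V=s.x
if __name__=="__main__":print(V.round(4),s.fun[:15].round(4))
E
python3 kin.py
```

```text
[-1.000e-04  1.282e-01  5.847e-01  3.995e-01 -7.440e-02  3.976e-01
  8.600e-02] [ 0.0023  0.0006  0.      0.0017  0.0011  0.     -0.0003 -0.0008 -0.0001
 -0.0002 -0.0009 -0.     -0.0007 -0.0026  0.    ]
```

```bash
cat > sim.py <<'E'
from kin import *
lo=np.radians([-52.1,-59.71,-110.17]);hi=np.radians([104.24,78.15,111.67])
def pl(j):
    q=fk(np.array([0,*np.degrees(j),0,0]),np.r_[V[:6],0]);return np.array([q[0],q[2],j[0]-j[1]+j[2]])
def step(j,d,w=.4):
    p=pl(j);t=p+[*d,0]
    s=least_squares(lambda x:(pl(x)-t)*[1,1,w],np.clip(j,lo+1e-4,hi-1e-4),bounds=(lo,hi));return s.x
def start(r,z,P):
    s=least_squares(lambda x:(pl(x)-[r,z,P])*[1,1,1],np.radians([15,10,80]),bounds=(lo,hi));return s.x
if __name__=="__main__":
  for w in(.2,.6):
   for z in(.12,.25,.4,.6):
    j=start(.45,z,np.radians(75));o=[]
    for i in range(24):
        j=step(j,[-.025,0],w)
        if i%4==3:o.append(np.r_[pl(j)[:2].round(3),np.degrees(pl(j)[2]).round(1),np.degrees(j).round(0)])
    print(w,z);print(np.array(o))
E
python3 sim.py
```

```text
0.2 0.12
[[ 3.50e-01  1.20e-01  7.50e+01 -1.00e+01 -4.40e+01  4.10e+01]
 [ 2.50e-01  1.20e-01  7.50e+01 -2.20e+01 -5.10e+01  4.60e+01]
 [ 1.50e-01  1.20e-01  7.50e+01 -3.50e+01 -5.40e+01  5.60e+01]
 [ 5.00e-02  1.20e-01  7.50e+01 -5.10e+01 -5.40e+01  7.10e+01]
 [-3.20e-02  1.21e-01  8.54e+01 -5.20e+01 -5.20e+01  8.60e+01]
 [-1.11e-01  1.23e-01  9.70e+01 -5.20e+01 -5.20e+01  9.70e+01]]
0.2 0.25
[[ 3.50e-01  2.50e-01  7.50e+01 -1.50e+01 -2.80e+01  6.20e+01]
 [ 2.50e-01  2.50e-01  7.50e+01 -2.50e+01 -3.30e+01  6.80e+01]
 [ 1.50e-01  2.50e-01  7.50e+01 -3.70e+01 -3.60e+01  7.60e+01]
 [ 5.00e-02  2.50e-01  7.50e+01 -4.80e+01 -3.60e+01  8.80e+01]
 [-3.90e-02  2.55e-01  8.18e+01 -5.20e+01 -3.30e+01  1.01e+02]
 [-1.09e-01  2.54e-01  9.17e+01 -5.20e+01 -3.20e+01  1.12e+02]]
0.2 0.4
[[ 3.50e-01  4.00e-01  7.50e+01 -1.40e+01 -6.00e+00  8.40e+01]
 [ 2.50e-01  4.00e-01  7.50e+01 -2.40e+01 -1.00e+01  8.80e+01]
 [ 1.50e-01  4.00e-01  7.50e+01 -3.30e+01 -1.30e+01  9.50e+01]
 [ 5.00e-02  4.00e-01  7.50e+01 -4.20e+01 -1.30e+01  1.04e+02]
 [-4.30e-02  3.94e-01  7.26e+01 -5.10e+01 -1.20e+01  1.12e+02]
 
[... 1299 characters left out ...]
 2.50e-01  4.00e-01  7.50e+01 -2.40e+01 -1.00e+01  8.80e+01]
 [ 1.50e-01  4.00e-01  7.50e+01 -3.30e+01 -1.30e+01  9.50e+01]
 [ 5.00e-02  4.00e-01  7.50e+01 -4.20e+01 -1.30e+01  1.04e+02]
 [-3.80e-02  3.90e-01  7.46e+01 -4.90e+01 -1.20e+01  1.12e+02]
 [-5.60e-02  3.68e-01  7.47e+01 -5.20e+01 -1.50e+01  1.12e+02]]
0.6 0.6
[[ 3.49e-01  5.90e-01  7.47e+01 -5.00e+00  3.10e+01  1.12e+02]
 [ 2.52e-01  5.77e-01  7.40e+01 -1.50e+01  2.20e+01  1.12e+02]
 [ 1.62e-01  5.53e-01  7.26e+01 -2.50e+01  1.40e+01  1.12e+02]
 [ 8.20e-02  5.19e-01  7.07e+01 -3.40e+01  7.00e+00  1.12e+02]
 [ 1.60e-02  4.79e-01  6.85e+01 -4.30e+01  0.00e+00  1.12e+02]
 [-3.70e-02  4.37e-01  6.61e+01 -5.10e+01 -6.00e+00  1.12e+02]]
```

The spanner stands at about (0.5575, −0.1885) with its flats' normal at roughly 68°. I'll grip it with the tool as it is now, pitched 7°. The pitch is about the jaw axis, so it does no harm.

```bash
python3 -c "
from h import *
plan([.56,-.189,.16],9)"
```

```text
[-0.17,0.83,-0.33,0.14,-0.17,0.83,-0.33,0.14,-0.17,0.83,-0.33,0.14,-0.16,0.83,-0.34,0.14,-0.16,0.83,-0.34,0.14,-0.15,0.83,-0.34,0.14,-0.15,0.83,-0.34,0.14,-0.14,0.83,-0.34,0.14]
[-0.14,0.83,-0.35,0.14,-0.14,0.83,-0.35,0.14,-0.13,0.83,-0.35,0.14,-0.13,0.83,-0.35,0.14,-0.12,0.83,-0.35,0.14]
```

```bash
python3 -m creep '[-0.17,0.83,-0.33,0.14,-0.17,0.83,-0.33,0.14,-0.17,0.83,-0.33,0.14,-0.16,0.83,-0.34,0.14,-0.16,0.83,-0.34,0.14,-0.15,0.83,-0.34,0.14,-0.15,0.83,-0.34,0.14,-0.14,0.83,-0.34,0.14]'; python3 -c "
from h import *
plan([.56,-.189,.16],4)"
```

```text
time: 4.03
tool_pos: [0.5822, -0.1458, 0.3006]
tcp_rot: [[0.934, 0.167, 0.317], [-0.317, -0.028, 0.948], [0.168, -0.985, 0.027]]
wrist_force: [0.1, 0.5, -0.2]
gripper_width: 0.0855
[-0.17,0.76,-0.29,0.13,-0.17,0.76,-0.29,0.13,-0.16,0.76,-0.29,0.13,-0.16,0.76,-0.29,0.13,-0.16,0.76,-0.29,0.13,-0.15,0.76,-0.3,0.13]
```

```bash
python3 -m creep '[-0.17,0.76,-0.29,0.13,-0.17,0.76,-0.29,0.13,-0.16,0.76,-0.29,0.13,-0.16,0.76,-0.29,0.13,-0.16,0.76,-0.29,0.13,-0.15,0.6,-0.3,0.13,0,0,0,0]'; python3 -c "
from h import *
s=r.get_state();print(s['qpos'].round(2),np.degrees(np.arctan2(*s['tcp_rot'][[1,0],2])));cv2.imwrite('pics/side2.png',r.capture('side'));t=r.capture('side');crop(t,270,110,366,182,8,'pics/s2c.png')
plan([.56,-.189,.055],0,cap=.5)"
```

```text
time: 4.62
tool_pos: [0.5546, -0.1908, 0.1599]
tcp_rot: [[0.906, 0.173, 0.386], [-0.387, -0.032, 0.922], [0.172, -0.984, 0.038]]
wrist_force: [0.1, 0.3, -0.2]
gripper_width: 0.0857
[-28.8   13.78 -11.72  54.87   3.19  -5.61] 67.26474514911989
[-0.07,0.45,-0.01,0.0,-0.07,0.45,-0.01,0.0,-0.07,0.45,-0.01,0.0,-0.07,0.45,-0.01,0.0,-0.07,0.45,-0.01,0.0,-0.07,0.45,-0.01,0.0,-0.07,0.45,-0.01,0.0,-0.07,0.45,-0.01,0.0]
```

View pics/side2.png

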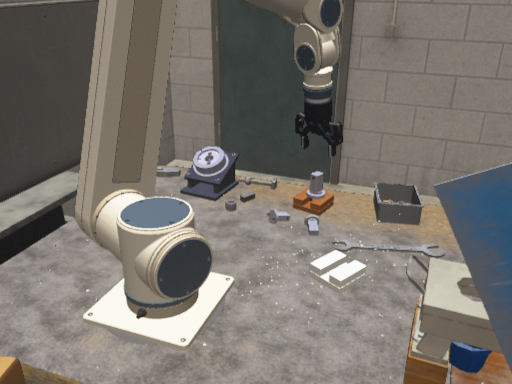

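The gripper hangs over the spanner, fingers at about (318,140) and handle at (317,180). I'll descend and close.

```bash
python3 -m creep '[-0.07,0.45,0,0,-0.07,0.45,0,0,-0.07,0.45,0,0,-0.07,0.45,0,0,-0.07,0.45,0,0,-0.07,0.45,0,0,-0.07,0.4,0,0,0,0,0,0]'; python3 -c "
from h import *
s=r.get_state();print(s['tcp_rot'].round(3));t=r.capture('side');crop(t,280,140,360,200,10,'pics/s3c.png');cv2.imwrite('pics/top3.png',r.capture('top'))
plan([.561,-.1888,.055],0,cap=.5)"
```

```text
time: 5.38
tool_pos: [0.5724, -0.1892, 0.0862]
tcp_rot: [[0.903, 0.205, 0.378], [-0.377, -0.045, 0.925], [0.206, -0.978, 0.036]]
wrist_force: [-0.4, -0.0, -0.1]
gripper_width: 0.0853
[[ 0.903  0.205  0.378]
 [-0.377 -0.045  0.925]
 [ 0.206 -0.978  0.036]]
[-0.2,0.33,-0.05,0.0,-0.2,0.33,-0.05,0.0,-0.2,0.33,-0.05,0.0]
```

View pics/s3c.png

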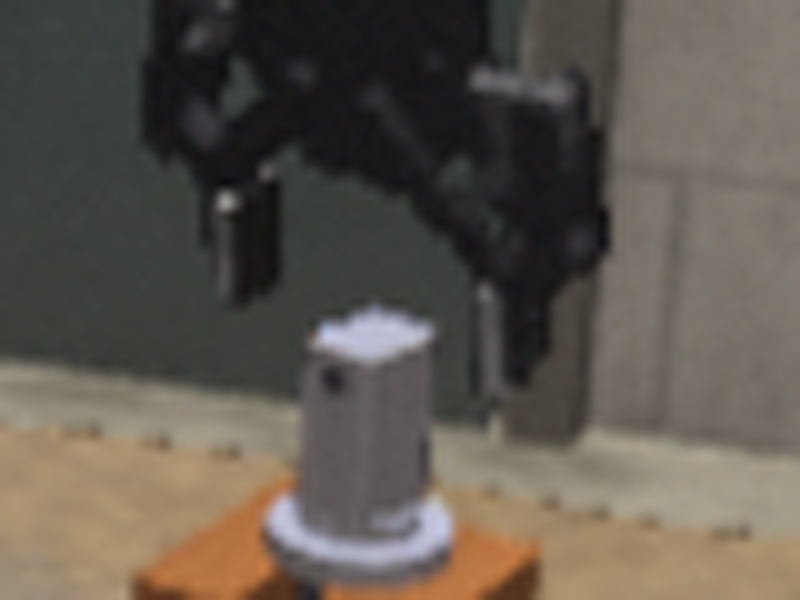

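The fingers straddle the handle. The descent drifted forward by about 18 mm, which I'll correct as I go on.

```bash
python3 -m creep '[-0.3,0.3,-0.03,0.1,-0.3,0.35,-0.03,0.1,-0.25,0.3,0,0.1,0,0,0,0]'; python3 -c "
from h import *
s=r.get_state();print(s['tcp_rot'].round(3))
plan([.561,-.1892,.055],0,cap=.5)"
```

```text
time: 5.82
tool_pos: [0.5598, -0.1842, 0.0623]
tcp_rot: [[0.89, 0.218, 0.401], [-0.399, -0.052, 0.915], [0.22, -0.975, 0.041]]
wrist_force: [1.2, -0.8, 0.1]
gripper_width: 0.0853
[[ 0.89   0.218  0.401]
 [-0.399 -0.052  0.915]
 [ 0.22  -0.975  0.041]]
[0.05,0.25,-0.15,0.0]
```

```bash
python3 -m creep '[0,0.3,-0.15,0,0,0,0,0]'; python3 -m creep '[0,0,0,0,0,0,0,0,0,0,0,0,0,0,0,0,0,0,0,0,0,0,0,0]' 1; python3 -c "
from h import *
s=r.get_state();print(s['tcp_rot'].round(3),s['qpos'].round(2))
t=r.capture('side');crop(t,280,140,360,200,10,'pics/s4c.png')"
```

```text
time: 5.98
tool_pos: [0.5619, -0.1896, 0.0561]
tcp_rot: [[0.89, 0.222, 0.399], [-0.398, -0.054, 0.916], [0.224, -0.974, 0.04]]
wrist_force: [-0.1, 0.7, -0.7]
gripper_width: 0.0857
time: 6.48
tool_pos: [0.5646, -0.1919, 0.0595]
tcp_rot: [[0.889, 0.226, 0.399], [-0.397, -0.057, 0.916], [0.23, -0.972, 0.039]]
wrist_force: [0.6, -1.2, -1.1]
gripper_width: 0.0253
[[ 0.889  0.226  0.399]
 [-0.397 -0.057  0.916]
 [ 0.23  -0.972  0.039]] [-28.48  17.73 -23.28  35.93   3.29  -4.28]
```

View pics/s4c.png

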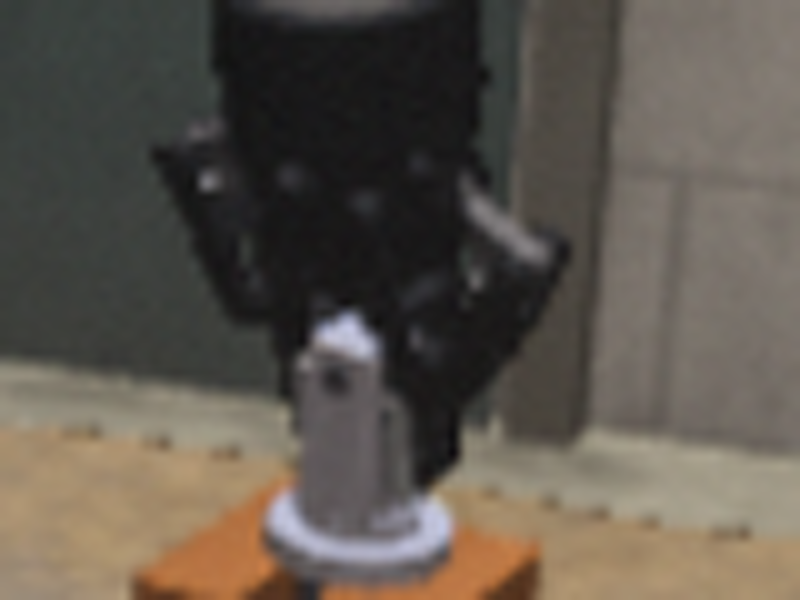

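Gripped at an opening of 25.3 mm. I'll save the grasp relation and lift towards the tilting place.

```bash
cat >> h.py <<'E'
Rg=np.array([[ 0.889,0.226,0.399],[-0.397,-0.057,0.916],[0.23,-0.972,0.039]])
u,_,v=np.linalg.svd(Rg);Rg=u@v
pg=np.array([.5646,-.1919,.0595])
j=Rg[:,2].copy();j[2]=0;j/=np.linalg.norm(j)
S0=np.c_[np.cross(j,[0,0,1]),j,[0,0,1.]]   # spanner axes at grasp
ST=Rg.T@S0
# spanner tips in tool: along jaw axis centred; grip ~ grasp point
TT=Rg.T@(np.array([.5603,-.1908,.024])-pg)
az=np.radians(-6.12);c25,s25=np.cos(np.radians(25)),np.sin(np.radians(25))
zr=np.array([-s25*np.cos(az),-s25*np.sin(az),c25]);e1=np.array([c25*np.cos(az),c25*np.sin(az),s25]);e2=np.cross(zr,e1)
C=np.array([.5600,.1596,.1047])
def span(st=None):
    st=st or r.get_state();R=st["tcp_rot"];S=R@ST;tip=st["tool_pos"]+R@TT
    z=S[:,2];t=np.degrees(np.arctan2(S[:,0]@e2,S[:,0]@e1))
    return S,tip,z,t
def rep():
    st=r.get_state();S,tip,z,t=span(st)
    print("t",round(st["time"],2),"p",st["tool_pos"].round(4),"tip",tip.round(4),"spz",z.round(3),"tilt",np.degrees(np.arccos(z[2])).round(1),"err",np.degrees(np.arccos(min(1,z@zr))).round(1),"lean e1/e2",np.degrees([z@e1,z@e2]).round(1),"holeang",round(t,1),"q",st["qpos"].round(1),"F",st["wrist_force"].round(1),"M",st["ft_torque"].round(2),"w",round(st["gripper_width"],4))
E
python3 -c "
from h import *
rep();plan([.565,-.19,.16],0)
plan([.61,.02,.40],0,p=np.array([.565,-.19,.16]))"
```

```text
t 6.53 p [ 0.5646 -0.1918  0.0595] tip [ 0.5603 -0.1907  0.024 ] spz [0. 0. 1.] tilt 0.0 err 25.0 lean e1/e2 [24.2  0. ] holeang -19.1 q [-28.5  17.7 -23.3  35.9   3.3  -4.3] F [-0.7 -0.2  3.4] M [-0.37  0.36 -0.08] w 0.0256
[0.19,-0.81,0.05,0.0,0.19,-0.81,0.05,0.0,0.19,-0.81,0.05,0.0,0.19,-0.81,0.05,0.0]
[0.03,-0.65,0.61,0.0,0.03,-0.65,0.61,0.0,0.03,-0.65,0.61,0.0,0.03,-0.65,0.61,0.0,0.03,-0.65,0.61,0.0,0.03,-0.65,0.61,0.0,0.03,-0.65,0.61,0.0,0.03,-0.65,0.61,0.0]
[0.03,-0.65,0.61,0.0,0.03,-0.65,0.61,0.0,0.03,-0.65,0.61,0.0,0.03,-0.65,0.61,0.0]
```

```bash
python3 -m creep '[0.19,-0.81,0.05,0,0.19,-0.81,0.05,0,0.19,-0.81,0.05,0,0.19,-0.81,0.05,0]'; python3 -c "
from h import *
rep();plan([.57,.02,.34],-42,cap=.95)"
```

```text
time: 6.87
tool_pos: [0.5608, -0.1874, 0.1544]
tcp_rot: [[0.892, 0.211, 0.4], [-0.399, -0.049, 0.916], [0.213, -0.976, 0.041]]
wrist_force: [0.0, 0.2, -3.1]
gripper_width: 0.0252
t 6.87 p [ 0.5608 -0.1874  0.1544] tip [ 0.5559 -0.186   0.119 ] spz [ 0.015 -0.008  1.   ] tilt 1.0 err 25.9 lean e1/e2 [25.  -0.4] holeang -19.3 q [-28.2  13.  -14.1  50.8   3.3  -4.1] F [ 0.   0.2 -3.1] M [0.02 0.2  0.03] w 0.0252
[-0.12,-0.63,0.67,-0.84,-0.07,-0.63,0.68,-0.84,-0.02,-0.63,0.68,-0.84,0.03,-0.63,0.68,-0.84,0.08,-0.63,0.68,-0.84,0.13,-0.63,0.67,-0.84,0.18,-0.63,0.66,-0.84,0.23,-0.63,0.64,-0.84]
[0.27,-0.63,0.62,-0.84,0.32,-0.63,0.6,-0.84]
```

```bash
python3 -m creep '[0,-0.15,0,0,0,-0.15,0,0,0,-0.15,0,0,0,-0.15,0,0,0,-0.15,0,0,0,-0.15,0,0,0,-0.15,0,0,0,-0.15,0,0]'; python3 -c "
from h import *
rep()"
```

```text
time: 7.53
tool_pos: [0.5513, -0.1845, 0.1893]
tcp_rot: [[0.893, 0.207, 0.4], [-0.399, -0.046, 0.916], [0.208, -0.977, 0.041]]
wrist_force: [-0.4, -0.4, -3.1]
gripper_width: 0.0252
t 7.53 p [ 0.5513 -0.1845  0.1893] tip [ 0.5463 -0.183   0.1539] spz [ 0.019 -0.011  1.   ] tilt 1.3 err 26.2 lean e1/e2 [25.3 -0.5] holeang -19.3 q [-28.5  11.  -11.4  55.8   3.3  -4.3] F [-0.4 -0.4 -3.1] M [0.11 0.28 0.01] w 0.0252
```

```bash
python3 - <<'E'
from sim import *
for w in(.2,.5):
  for r0,d in((.57,(0,.03)),(.57,(-.01,.028)),(.5,(0,.03))):
    j=start(r0,.35,np.radians(78));o=[]
    for i in range(24):
        j=step(j,d,w)
        if i%3==2:o.append(np.r_[pl(j)[:2].round(3),np.degrees(pl(j)[2]).round(1),np.degrees(j).round(0)])
    print(w,r0,d);print(np.array(o))
E
```

```text
0.2 0.57 (0, 0.03)
[[  0.57    0.44   78.     11.     25.     92.   ]
 [  0.57    0.53   78.     16.     46.    109.   ]
 [  0.566   0.607  69.9    15.     57.    112.   ]
 [  0.562   0.681  60.2    14.     65.    112.   ]
 [  0.558   0.755  50.2    14.     75.    112.   ]
 [  0.553   0.825  39.8    11.     78.    106.   ]
 [  0.548   0.895  29.2     9.     78.     99.   ]
 [  0.545   0.967  18.9     7.     78.     90.   ]]
0.2 0.57 (-0.01, 0.028)
[[  0.54    0.434  78.      7.     20.     90.   ]
 [  0.51    0.518  78.      8.     34.    104.   ]
 [  0.479   0.595  73.8     7.     45.    112.   ]
 [  0.448   0.664  64.7     3.     50.    112.   ]
 [  0.418   0.733  55.5    -0.     56.    112.   ]
 [  0.388   0.801  46.1    -2.     63.    112.   ]
 [  0.359   0.869  36.4    -3.     72.    112.   ]
 [  0.33    0.933  26.4    -5.     78.    109.   ]]
0.2 0.5 (0, 0.03)
[[  0.5     0.44   78.      3.     16.     91.   ]
 [  0.5     0.53   78.      8.     35.    106.   ]
 [  0.498   0.609  71.5     9.     49.    112.   ]
 [  0.496   0.683  61.6     7.     57.    112.   ]
 [  0.494   0.756
[... 775 characters left out ...]
  43.    112.   ]
 [  0.443   0.616  71.3     3.     43.    112.   ]
 [  0.413   0.651  66.6    -1.     45.    112.   ]
 [  0.385   0.685  61.8    -4.     46.    112.   ]
 [  0.36    0.719  56.9    -6.     49.    112.   ]
 [  0.336   0.752  52.     -8.     51.    112.   ]]
0.5 0.5 (0, 0.03)
[[  0.5     0.44   78.      3.     16.     91.   ]
 [  0.5     0.53   78.      8.     35.    106.   ]
 [  0.495   0.586  74.7     9.     46.    112.   ]
 [  0.488   0.624  69.7     7.     49.    112.   ]
 [  0.482   0.662  64.6     6.     53.    112.   ]
 [  0.477   0.7    59.6     5.     57.    112.   ]
 [  0.472   0.738  54.5     5.     62.    112.   ]
 [  0.468   0.775  49.5     5.     67.    112.   ]]
```

```bash
python3 -c "
from h import *
plan([.57,.085,.5],-42,cap=.95)"
```

```text
[-0.06,-0.69,0.59,-0.56,-0.03,-0.69,0.6,-0.56,0.0,-0.69,0.6,-0.56,0.03,-0.69,0.6,-0.56,0.06,-0.69,0.59,-0.56,0.09,-0.69,0.59,-0.56,0.12,-0.69,0.59,-0.56,0.14,-0.69,0.58,-0.56]
[0.17,-0.69,0.57,-0.56,0.2,-0.69,0.56,-0.56,0.23,-0.69,0.55,-0.56,0.25,-0.69,0.54,-0.56,0.28,-0.69,0.53,-0.56,0.31,-0.69,0.51,-0.56,0.33,-0.69,0.5,-0.56]
```

```bash
python3 -m creep '[-0.06,-0.69,0.59,-0.56,-0.03,-0.69,0.6,-0.56,0,-0.69,0.6,-0.56,0.03,-0.69,0.6,-0.56,0.06,-0.69,0.59,-0.56,0.09,-0.69,0.59,-0.56,0.12,-0.69,0.59,-0.56,0.14,-0.69,0.58,-0.56]'; python3 -c "
from h import *
rep();plan([.57,.085,.5],-20,cap=.95)"
```

```text
time: 8.2
tool_pos: [0.5584, -0.0374, 0.3571]
tcp_rot: [[0.98, 0.197, 0.019], [-0.011, -0.044, 0.999], [0.198, -0.979, -0.041]]
wrist_force: [0.4, -0.5, -2.3]
gripper_width: 0.0255
t 8.2 p [ 0.5584 -0.0374  0.3571] tip [ 0.5528 -0.0408  0.3219] spz [0.034 0.079 0.996] tilt 4.9 err 26.9 lean e1/e2 [25.5  4.7] holeang 5.5 q [-12.4   7.4   8.7  79.6  -0.  -11.5] F [ 0.4 -0.5 -2.3] M [0.03 0.18 0.02] w 0.0255
[0.18,-0.68,0.56,-0.57,0.21,-0.68,0.55,-0.57,0.24,-0.68,0.53,-0.57,0.26,-0.68,0.52,-0.57,0.29,-0.68,0.51,-0.57,0.31,-0.68,0.49,-0.57,0.34,-0.68,0.48,-0.57]
```

```bash
python3 -m creep '[0.18,-0.68,0.56,-0.57,0.21,-0.68,0.55,-0.57,0.24,-0.68,0.53,-0.57,0.26,-0.68,0.52,-0.57,0.29,-0.68,0.51,-0.57,0.31,-0.68,0.49,-0.57,0.34,-0.68,0.48,-0.57]'; python3 -m creep '[0.2,-0.9,0,0,0.2,-0.9,0,0,0.2,-0.9,0,0,0.2,-0.9,0,0]'; python3 -c "
from h import *
rep();print(r.get_state()['tcp_rot'].round(3))"
```

```text
time: 8.78
tool_pos: [0.5661, 0.0921, 0.5086]
tcp_rot: [[0.922, 0.199, -0.333], [0.347, -0.043, 0.937], [0.172, -0.979, -0.109]]
wrist_force: [0.9, 0.0, -2.3]
gripper_width: 0.0253
time: 9.12
tool_pos: [0.5539, 0.104, 0.5713]
tcp_rot: [[0.905, 0.265, -0.334], [0.356, -0.036, 0.934], [0.235, -0.964, -0.127]]
wrist_force: [-0.0, -0.3, -4.0]
gripper_width: 0.0252
t 9.12 p [0.5539 0.104  0.5713] tip [0.5522 0.0964 0.5363] spz [-0.062  0.153  0.986] tilt 9.5 err 22.0 lean e1/e2 [19.8  8.3] holeang 28.1 q [  3.7  15.3  52.  111.6  -3.  -17.3] F [-0.  -0.3 -4. ] M [0.05 0.42 0.  ] w 0.0252
[[ 0.905  0.265 -0.334]
 [ 0.356 -0.036  0.934]
 [ 0.235 -0.964 -0.127]]
```

```bash
python3 -m creep '[0,-0.9,-0.35,0.1,0,-0.9,-0.35,0.1,0,-0.9,-0.35,0.1,0,-0.9,-0.35,0.1,0,-0.9,-0.3,0.1]'; python3 -c "
from h import *
rep();print(r.get_state()['tcp_rot'].round(3))"
```

```text
time: 9.53
tool_pos: [0.506, 0.0521, 0.6278]
tcp_rot: [[0.89, 0.359, -0.282], [0.315, -0.035, 0.949], [0.331, -0.933, -0.144]]
wrist_force: [0.3, -0.3, -2.7]
gripper_width: 0.0253
t 9.53 p [0.506  0.0521 0.6278] tip [0.5076 0.045  0.5928] spz [-0.156  0.143  0.977] tilt 12.2 err 16.7 lean e1/e2 [14.8  7.2] holeang 24.5 q [ -3.1   8.5  51.3 111.6  -0.9 -21.2] F [ 0.3 -0.3 -2.7] M [ 0.08  0.51 -0.02] w 0.0253
[[ 0.89   0.359 -0.282]
 [ 0.315 -0.035  0.949]
 [ 0.331 -0.933 -0.144]]
```

```bash
cat >> h.py <<'E'
HA=23.1
def pins(st=None,R=None,p=None):
    st=st or r.get_state();R=st["tcp_rot"] if R is None else R;p=st["tool_pos"] if p is None else p
    P=np.array([p+R@(TT+ST@[sx*.022,0,0]) for sx in(1,-1)])
    t=np.radians(HA);X=np.cos(t)*e1+np.sin(t)*e2;F=np.c_[X,np.cross(zr,X),zr]
    return P,(P-C)@F*1000,F
E
python3 -c "
from h import *
P,L,F=pins();R=r.get_state()['tcp_rot'];print(L.round(1))
tgt=C+F@[.022,0,.06];d=tgt-P[0];t=r.get_state()['tool_pos']+d;print(t);plan(t,0)"
```

```text
[[ 130.6 -176.2  452.9]
 [  88.5 -177.2  465.5]]
[0.53151259 0.16943885 0.20030737]
[-0.17,0.84,0.35,0.0,-0.17,0.84,0.35,0.0,-0.17,0.84,0.35,0.0,-0.17,0.84,0.35,0.0,-0.17,0.84,0.35,0.0,-0.17,0.84,0.35,0.0,-0.17,0.84,0.35,0.0,-0.17,0.84,0.35,0.0]
[-0.17,0.84,0.35,0.0,-0.17,0.84,0.35,0.0,-0.17,0.84,0.35,0.0,-0.17,0.84,0.35,0.0,-0.17,0.84,0.35,0.0,-0.17,0.84,0.35,0.0,-0.17,0.84,0.35,0.0,-0.17,0.84,0.35,0.0]
```

```bash
python3 -m creep '[-0.17,0.84,0.35,0,-0.17,0.84,0.35,0,-0.17,0.84,0.35,0,-0.17,0.84,0.35,0,-0.17,0.84,0.35,0,-0.17,0.84,0.35,0,-0.17,0.84,0.35,0]';  python3 -c "
from h import *
P,L,F=pins();R=r.get_state()['tcp_rot'];print(L.round(1),R[:,1]);rep()
tgt=C+F@[.022,0,.06];d=tgt-P[0];t=r.get_state()['tool_pos']+d;print(t);plan(t,0)"
```

```text
time: 10.12
tool_pos: [0.5094, 0.0945, 0.4506]
tcp_rot: [[0.883, 0.392, -0.259], [0.299, -0.042, 0.953], [0.363, -0.919, -0.155]]
wrist_force: [1.4, 0.1, -2.6]
gripper_width: 0.025
[[  78.7 -108.1  293. ]
 [  36.2 -108.2  304.4]] [ 0.39197328 -0.04244314 -0.91899702]
t 10.12 p [0.5094 0.0945 0.4506] tip [0.5121 0.0874 0.4157] spz [-0.188  0.147  0.971] tilt 13.8 err 15.0 lean e1/e2 [13.   7.2] holeang 23.2 q [  3.4  -2.6   8.2  77.9  -3.8 -14.3] F [ 1.4  0.1 -2.6] M [ 0.07  0.57 -0.04] w 0.025
[0.53035457 0.16987411 0.19947158]
[-0.17,0.79,0.35,0.0,-0.17,0.79,0.35,0.0,-0.17,0.79,0.35,0.0,-0.17,0.79,0.35,0.0,-0.17,0.79,0.35,0.0,-0.17,0.79,0.35,0.0,-0.17,0.79,0.35,0.0,-0.17,0.79,0.35,0.0]
[-0.17,0.79,0.35,0.0,-0.17,0.79,0.35,0.0]
```

```bash
python3 -m creep '[-0.17,0.79,0.35,0,-0.17,0.79,0.35,0,-0.17,0.79,0.35,0,-0.17,0.79,0.35,0,-0.17,0.79,0.35,0,-0.17,0.79,0.35,0,-0.17,0.79,0.35,0]';  python3 -c "
from h import *
P,L,F=pins();R=r.get_state()['tcp_rot'];print(L.round(1),R[:,1]);rep()
tgt=C+F@[.022,0,.04];d=tgt-P[0];t=r.get_state()['tool_pos']+d;print(t);plan(t,0,cap=.5)"
```

```text
time: 10.7
tool_pos: [0.5155, 0.1403, 0.2684]
tcp_rot: [[0.883, 0.399, -0.247], [0.288, -0.045, 0.957], [0.37, -0.916, -0.155]]
wrist_force: [1.6, 0.9, -3.6]
gripper_width: 0.0256
[[ 27.2 -36.1 127.5]
 [-15.4 -35.6 138.6]] [ 0.39854123 -0.0452997  -0.91603102]
t 10.7 p [0.5155 0.1403 0.2684] tip [0.5184 0.1332 0.2335] spz [-0.194  0.148  0.97 ] tilt 14.1 err 14.7 lean e1/e2 [12.6  7.2] holeang 22.5 q [  9.8  -1.2 -17.   51.4  -6.5  -7.7] F [ 1.6  0.9 -3.6] M [0.06 0.48 0.01] w 0.0256
[0.53852611 0.16918692 0.18116464]
[-0.02,0.42,0.17,0.0,-0.02,0.42,0.17,0.0,-0.02,0.42,0.17,0.0,-0.02,0.42,0.17,0.0,-0.02,0.42,0.17,0.0,-0.02,0.42,0.17,0.0,-0.02,0.42,0.17,0.0]
```

```bash
python3 -m creep '[-0.1,0.42,0.17,0,-0.1,0.42,0.17,0,-0.1,0.42,0.17,0,-0.1,0.42,0.17,0,-0.1,0.42,0.17,0,-0.1,0.4,0.17,0,0,0,0,0]';  python3 -c "
from h import *
P,L,F=pins();R=r.get_state()['tcp_rot'];print(L.round(1),R[:,1]);rep()
s=r.capture('side');t=r.capture('top')
cv2.imwrite('pics/s5.png',s);cv2.imwrite('pics/t5.png',t)
for im,n,o,fn in((s,'side',(180,115),'pics/s5c.png'),(t,'top',(155,105),'pics/t5c.png')):
    c=cv2.resize(im[o[1]:o[1]+60,o[0]:o[0]+80],None,fx=10,fy=10,interpolation=cv2.INTER_CUBIC)
    for q in (proj(n,P)-o+.5)*10-.5: cv2.circle(c,tuple(int(v) for v in q),5,(0,0,255),1)
    cv2.imwrite(fn,c)
"
```

```text
time: 11.28
tool_pos: [0.5127, 0.1534, 0.1808]
tcp_rot: [[0.888, 0.394, -0.239], [0.279, -0.048, 0.959], [0.366, -0.918, -0.153]]
wrist_force: [-0.0, 0.6, -3.4]
gripper_width: 0.0257
[[ -5.6  -8.5  49.8]
 [-48.1  -7.7  61.1]] [ 0.3938261  -0.04847853 -0.91790568]
t 11.28 p [0.5127 0.1534 0.1808] tip [0.5154 0.1463 0.1459] spz [-0.188  0.149  0.971] tilt 13.9 err 15.1 lean e1/e2 [13.   7.3] holeang 21.9 q [ 11.7   2.  -26.8  38.9  -7.3  -5.4] F [-0.   0.6 -3.4] M [0.04 0.62 0.02] w 0.0257
```

View pics/s5c.png

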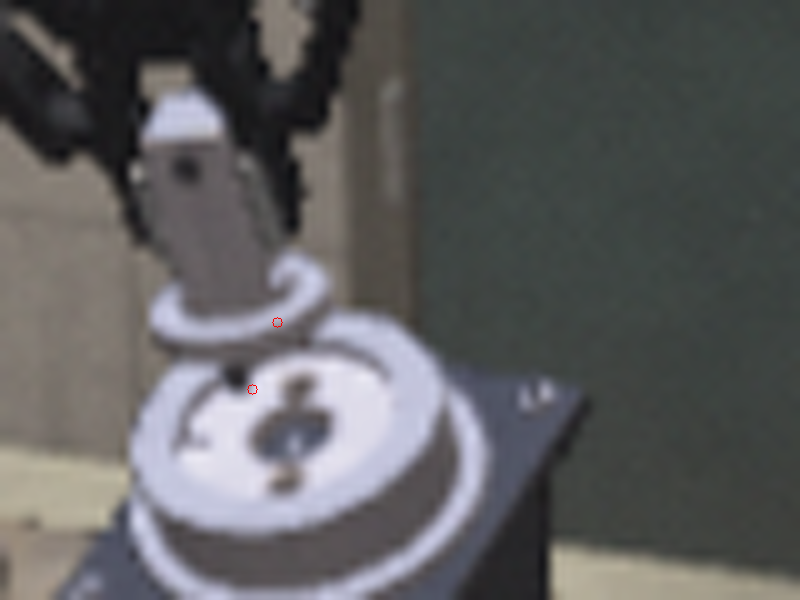

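View pics/t5c.png

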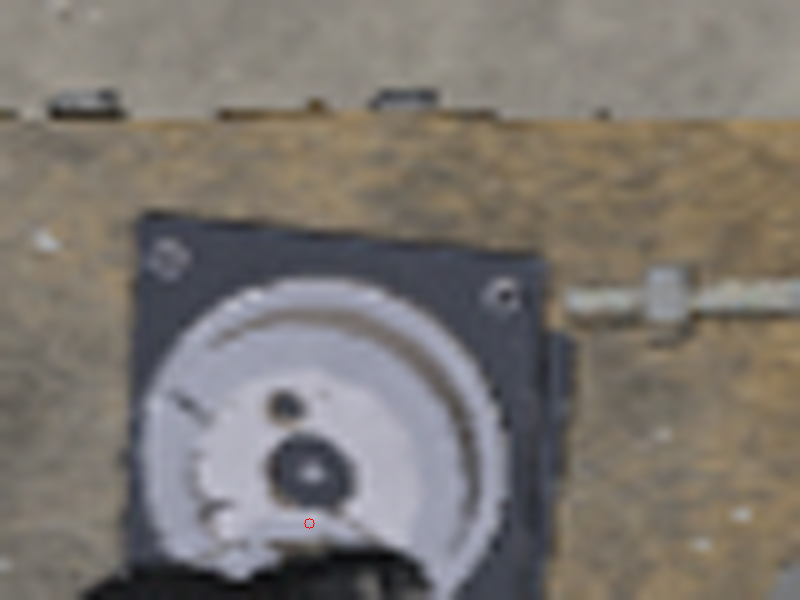

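The near pin shows at side crop (235,385), against a model prediction of (252,389). The in-hand model needs a small correction, so I'll overlay a wireframe to tune it.

```bash
cat >> h.py <<'E'
# refined in-hand model: y along jaw; params dx,dy (m) of grip point in tool (from grasp pt), dz along jaw, th = angle of spanner z from -tool y about jaw
def hand(dx=0,dy=0,dz=0,th=None):
    z=Rg.T@np.array([0,0,1.]);
    if th is None: th=np.degrees(np.arctan2(z[0],-z[1]))
    a=np.radians(th);z=np.array([np.sin(a),-np.cos(a),0]);y=np.array([0,0,1.]);x=np.cross(y,z)
    return np.c_[x,y,z],np.array([dx,-.019+dy,dz]),th
def wire(im,n,o,sc,H,fn,st=None):
    st=st or r.get_state();S=st["tcp_rot"]@H[0];g=st["tool_pos"]+st["tcp_rot"]@H[1]
    c=cv2.resize(im[o[1]:o[1]+int(600/sc),o[0]:o[0]+int(800/sc)],None,fx=sc,fy=sc,interpolation=cv2.INTER_CUBIC)
    T=np.linspace(0,2*np.pi,40)
    def dr(pts,col):
        q=(proj(n,g+np.array(pts)@S.T)-o+.5)*sc-.5;cv2.polylines(c,[q.round().astype(int)],True,col,1)
    for h in(-.03,-.04):dr(np.c_[.028*np.cos(T),.028*np.sin(T),0*T+h],(0,0,255))
    for sx in(.022,-.022):
        dr(np.c_[sx+.004*np.cos(T),.004*np.sin(T),0*T-.048],(0,255,0));dr(np.c_[sx+.002*np.cos(T),.002*np.sin(T),0*T-.052],(0,255,0))
    dr([[.017,.013,.031],[-.017,.013,.031],[-.017,-.013,.031],[.017,-.013,.031]],(255,0,0))
    for a in(1,-1):
        for b in(1,-1):dr([[.017*a,.013*b,-.03],[.017*a,.013*b,.031]],(255,0,0))
    cv2.imwrite(fn,c)
E
python3 -c "
from h import *
s=cv2.imread('pics/s5.png');H=hand();print(H);wire(s,'side',(180,115),10,H,'pics/w1.png')"
```

```text
(array([[ 0.97317383,  0.        ,  0.23007106],
       [ 0.23007106,  0.        , -0.97317383],
       [-0.        ,  1.        ,  0.        ]]), array([ 0.   , -0.019,  0.   ]), np.float64(13.301255485883374))
```

View pics/w1.png

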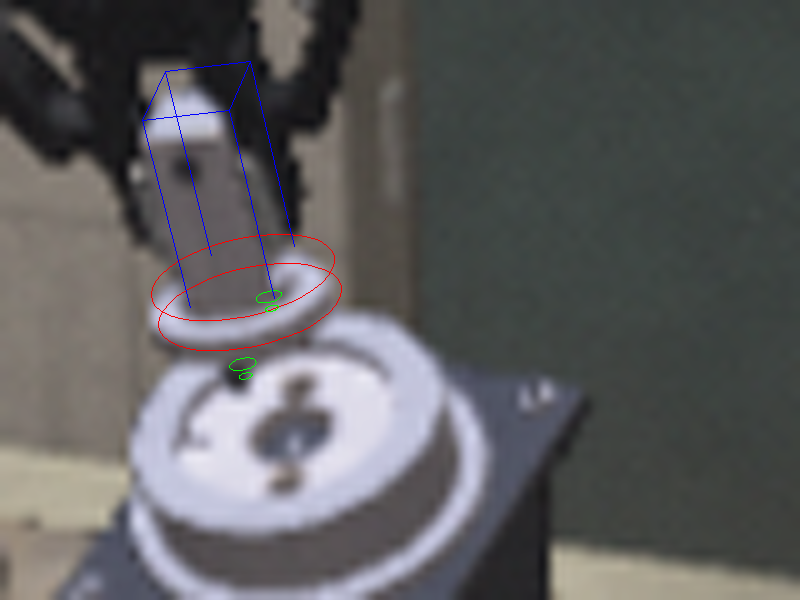

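```bash
python3 -c "
from h import *
s=cv2.imread('pics/s5.png');wire(s,'side',(180,115),10,hand(dy=.006,dx=-.002),'pics/w2.png')"
```

```text
(no output)
```

View pics/w2.png

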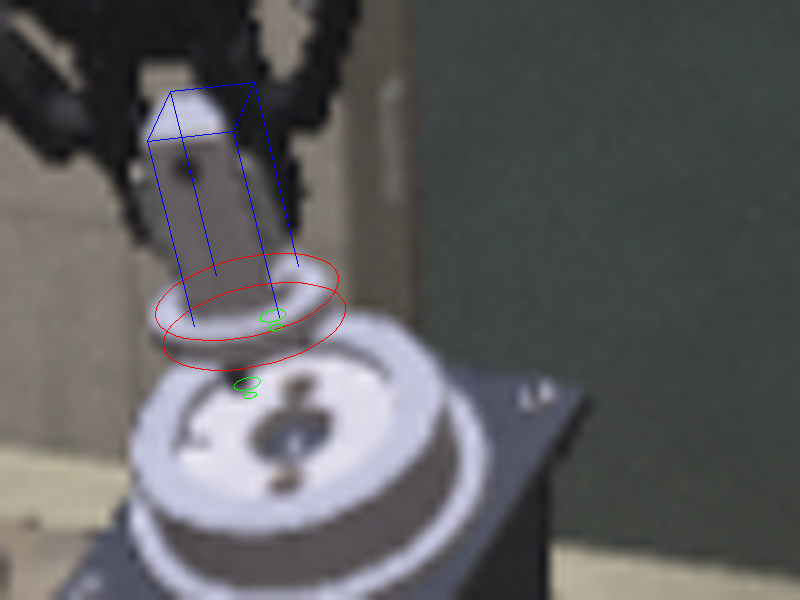

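```bash
cat >> h.py <<'E'
H=hand(dy=.0045,dz=.0022,dx=-.001)
ST=H[0];TT=H[1]+ST@np.array([0,0,-.052])
E
python3 -c "
from h import *
s=cv2.imread('pics/s5.png');wire(s,'side',(180,115),10,H,'pics/w3.png')
rep()
P,L,F=pins();print(L.round(1))
tgt=C+F@[.022,0,.02];d=tgt-P[0];t=r.get_state()['tool_pos']+d;print(t);plan(t,0,cap=.5)"
```

```text
t 11.38 p [0.514  0.1535 0.1834] tip [0.5163 0.1503 0.1452] spz [-0.182  0.111  0.977] tilt 12.3 err 14.8 lean e1/e2 [13.6  5.2] holeang 21.9 q [ 11.7   1.9 -26.6  39.   -7.3  -5.4] F [ 0.2 -0.2 -2.8] M [ 0.12  0.55 -0.02] w 0.0254
[[ -3.9  -4.9  49. ]
 [-46.4  -4.   60.2]]
[0.5474557  0.1646413  0.16633517]
[0.29,0.32,0.06,0.0,0.29,0.32,0.06,0.0,0.29,0.32,0.06,0.0]
```

View pics/w3.png

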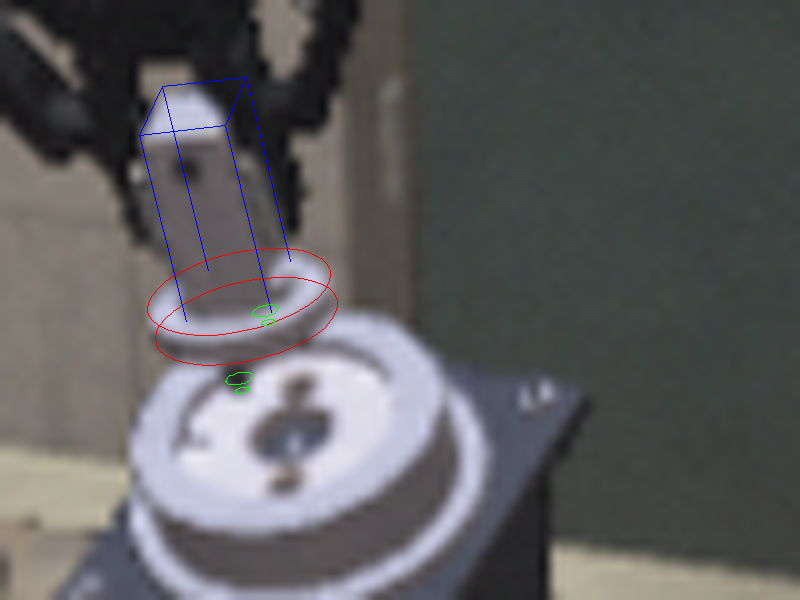

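```bash
python3 -m creep '[0.29,0.32,0.06,0,0.29,0.32,0.06,0,0.29,0.32,0.06,0,0.1,0,0,0,0,0,0,0]';  python3 -c "
from h import *
rep();st=r.get_state()
s=r.capture('side');wire(s,'side',(180,115),10,H,'pics/w4.png',st)
P,L,F=pins();print(L.round(1))
tgt=C+F@[.022,0,.005];d=tgt-P[0];t=r.get_state()['tool_pos']+d;print(t);plan(t,0,cap=.5)"
```

```text
time: 11.8
tool_pos: [0.5557, 0.1651, 0.1703]
tcp_rot: [[0.884, 0.404, -0.235], [0.277, -0.048, 0.96], [0.376, -0.914, -0.154]]
wrist_force: [0.2, -0.2, -3.3]
gripper_width: 0.0252
t 11.8 p [0.5557 0.1651 0.1703] tip [0.5583 0.1619 0.1321] spz [-0.189  0.11   0.976] tilt 12.7 err 14.3 lean e1/e2 [13.2  5.1] holeang 21.7 q [ 12.1   6.5 -23.8  36.9  -7.5  -4.9] F [ 0.2 -0.2 -3.3] M [ 0.1   0.61 -0.  ] w 0.0252
[[ 30.7  -2.4  20.1]
 [-11.9  -1.4  31. ]]
[0.55349826 0.1639674  0.15256562]
[-0.14,0.25,0.04,0.0,-0.14,0.25,0.04,0.0]
```

View pics/w4.png

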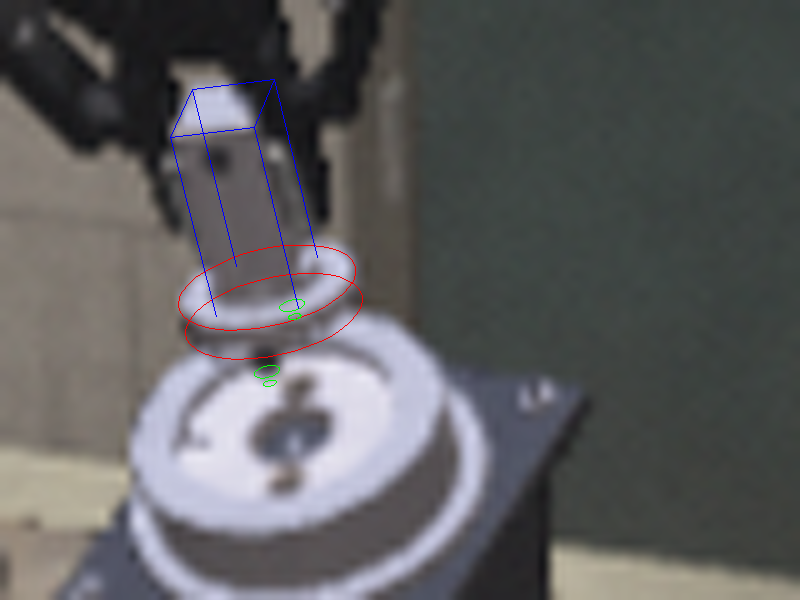

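```bash
sed -i 's/^H=hand.*/H=hand(dy=.0025,dz=.0022,dx=-.002)/' h.py; python3 -m creep '[-0.18,0.27,0.05,-0.15,-0.18,0.27,0.05,-0.15,0,0,0,0]';  python3 -c "
from h import *
rep();st=r.get_state()
s=r.capture('side');wire(s,'side',(180,115),10,H,'pics/w5.png',st)
P,L,F=pins();print(L.round(1))
tgt=C+F@[.022,0,-.004];d=tgt-P[0];t=r.get_state()['tool_pos']+d;print(t);plan(t,0,cap=.5)"
```

```text
time: 12.1
tool_pos: [0.552, 0.1643, 0.1505]
tcp_rot: [[0.878, 0.403, -0.259], [0.303, -0.048, 0.952], [0.372, -0.914, -0.164]]
wrist_force: [-0.9, -0.8, -4.0]
gripper_width: 0.0253
t 12.1 p [0.552  0.1643 0.1505] tip [0.5529 0.1605 0.1138] spz [-0.191  0.116  0.975] tilt 12.9 err 14.3 lean e1/e2 [13.1  5.4] holeang 23.3 q [ 12.1   7.1 -26.2  33.9  -7.5  -6.5] F [-0.9 -0.8 -4. ] M [ 0.07  0.66 -0.01] w 0.0253
[[ 19.8   1.1   6.5]
 [-22.8   1.   17.3]]
[0.55903326 0.16355509 0.14298425]
[0.08,0.35,-0.04,0.0]
```

View pics/w5.png

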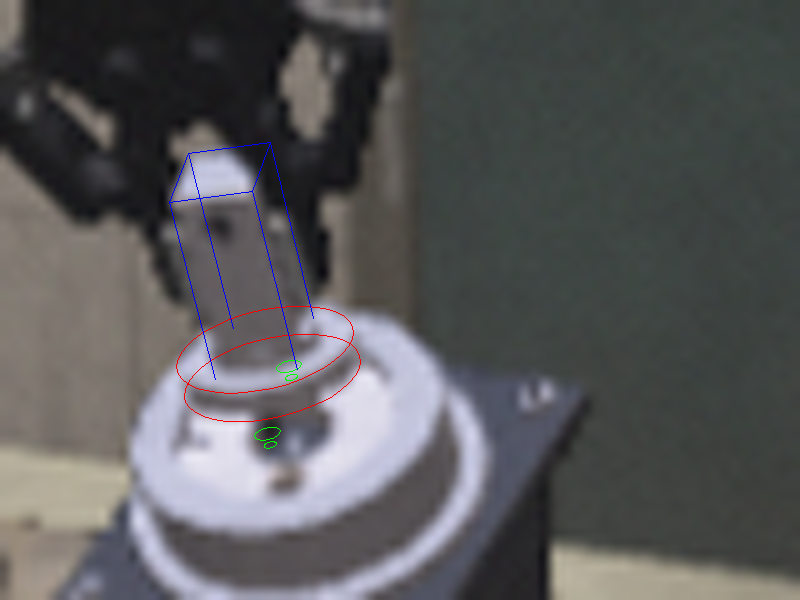

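```bash
python3 -m creep '[0.06,0.3,-0.04,0,0,0,0,0]';  python3 -c "
from h import *
rep();P,L,F=pins();print(L.round(1))
tgt=C+F@[.022,0,-.010];d=tgt-P[0];t=r.get_state()['tool_pos']+d;print(t);plan(t,0,cap=.5)"
```

```text
time: 12.32
tool_pos: [0.5588, 0.1636, 0.1449]
tcp_rot: [[0.877, 0.406, -0.258], [0.302, -0.047, 0.952], [0.374, -0.913, -0.164]]
wrist_force: [-0.2, -0.0, -3.0]
gripper_width: 0.0253
t 12.32 p [0.5588 0.1636 0.1449] tip [0.5599 0.1598 0.1082] spz [-0.193  0.115  0.974] tilt 13.0 err 14.2 lean e1/e2 [13.   5.4] holeang 23.2 q [ 11.8   7.8 -26.3  32.8  -7.4  -6.7] F [-0.2 -0.  -3. ] M [ 0.14  0.6  -0.01] w 0.0253
[[ 22.6  -0.3  -2.2]
 [-20.   -0.4   8.6]]
[0.56149764 0.16327437 0.13750838]
[-0.02,0.26,0.01,0.0]
```

```bash
python3 -m creep '[-0.03,0.2,0.01,0,0,0.05,0,0]';  python3 -c "
from h import *
rep();P,L,F=pins();print(L.round(1))"; python3 -m creep '[-0.03,0.15,0,0,0,0,0,0]';  python3 -c "
from h import *
rep();P,L,F=pins();print(L.round(1));st=r.get_state()
s=r.capture('side');wire(s,'side',(180,115),10,H,'pics/w6.png',st)
"
```

```text
time: 12.48
tool_pos: [0.5605, 0.1637, 0.1381]
tcp_rot: [[0.877, 0.405, -0.259], [0.302, -0.046, 0.952], [0.374, -0.913, -0.162]]
wrist_force: [-4.1, -0.6, -3.8]
gripper_width: 0.0251
t 12.48 p [0.5605 0.1637 0.1381] tip [0.5615 0.16   0.1014] spz [-0.193  0.114  0.975] tilt 12.9 err 14.2 lean e1/e2 [13.   5.3] holeang 23.2 q [ 11.8   8.4 -26.8  31.9  -7.3  -6.8] F [-4.1 -0.6 -3.8] M [-0.02  1.66 -0.1 ] w 0.0251
[[ 21.5   0.6  -9. ]
 [-21.2   0.5   1.8]]
time: 12.65
tool_pos: [0.5612, 0.1636, 0.135]
tcp_rot: [[0.876, 0.406, -0.259], [0.302, -0.045, 0.952], [0.375, -0.913, -0.162]]
wrist_force: [-5.6, 0.0, 0.8]
gripper_width: 0.0255
t 12.65 p [0.5612 0.1636 0.135 ] tip [0.5622 0.1599 0.0983] spz [-0.194  0.113  0.974] tilt 13.0 err 14.1 lean e1/e2 [13.   5.3] holeang 23.3 q [ 11.7   8.5 -27.1  31.3  -7.3  -6.8] F [-5.6  0.   0.8] M [-0.09  1.19 -0.08] w 0.0255
[[ 20.9   0.8 -12.1]
 [-21.8   0.7  -1.3]]
```

View pics/w6.png

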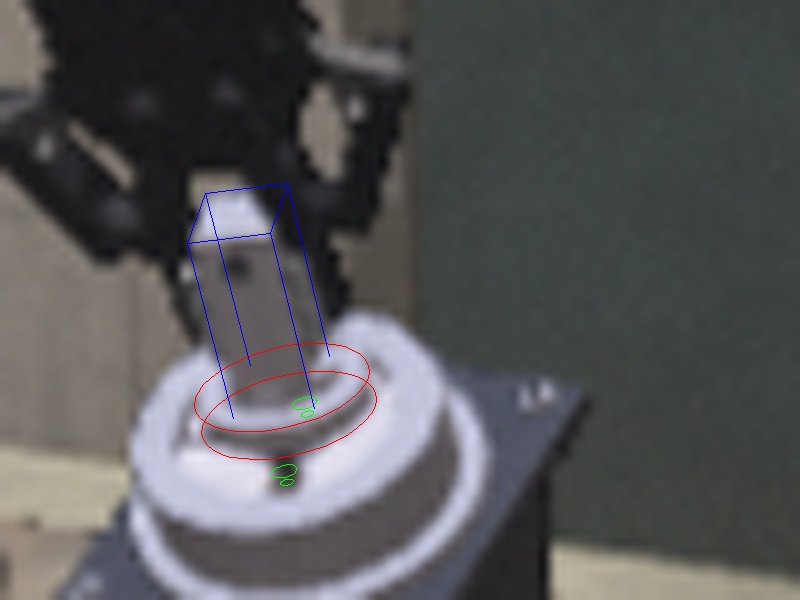

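The far pin is in its hole and the near pin tip is right over the near hole, at crop (285,475). I'll release so the head drops flush, then regrip along the ring axis.

```bash
python3 -m creep '[0,0,0,0,0,0,0,0,0,0,0,0,0,0,0,0,0,0,0,0]' 0;  python3 -c "
from h import *
rep();st=r.get_state()
s=r.capture('side');crop(s,180,115,260,175,10,'pics/w7.png')
"
```

```text
time: 13.12
tool_pos: [0.5641, 0.1638, 0.1382]
tcp_rot: [[0.874, 0.413, -0.257], [0.301, -0.044, 0.953], [0.382, -0.91, -0.163]]
wrist_force: [-0.5, 0.8, -0.3]
gripper_width: 0.0834
t 13.12 p [0.5641 0.1638 0.1382] tip [0.5654 0.1602 0.1015] spz [-0.201  0.112  0.973] tilt 13.3 err 13.7 lean e1/e2 [12.6  5.2] holeang 23.1 q [ 11.7   8.5 -26.9  31.2  -7.3  -6.8] F [-0.5  0.8 -0.3] M [0.04 0.37 0.02] w 0.0834
```

View pics/w7.png

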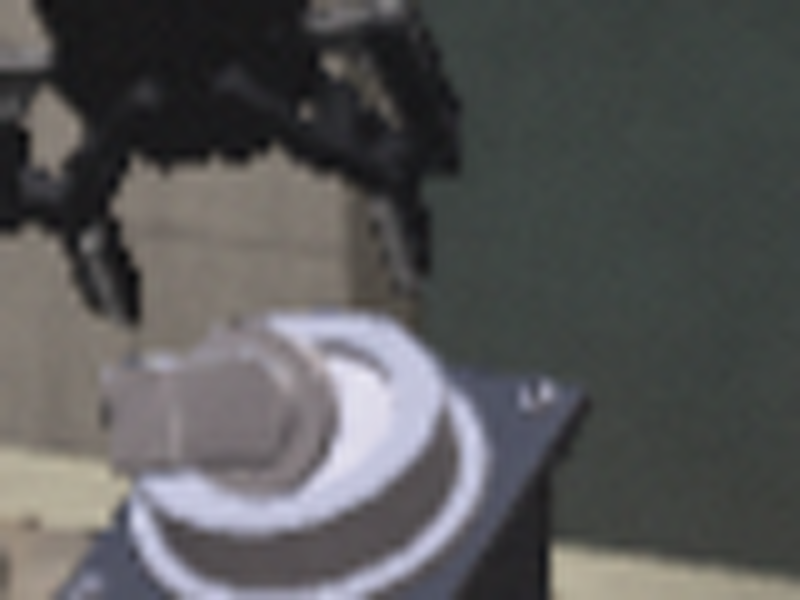

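```bash
python3 -c "
from h import *
s=r.capture('side');s=r.capture('side');cv2.imwrite('pics/s8.png',s);crop(s,160,115,260,190,8,'pics/w8.png')
t=r.capture('top');cv2.imwrite('pics/t8.png',t);crop(t,140,110,240,185,8,'pics/t8c.png')
"
```

```text
(no output)
```

View pics/w8.png

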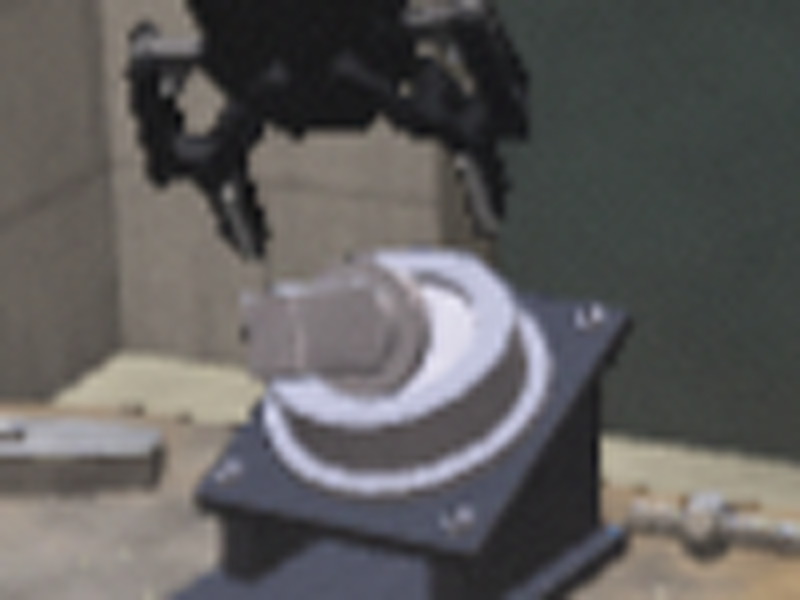

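View pics/t8c.png

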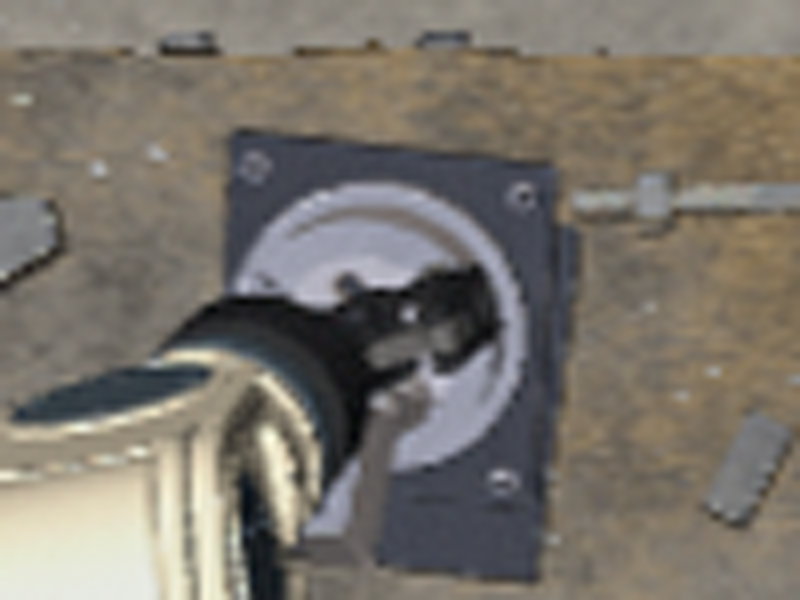

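The release went badly. The spanner tipped over towards the robot and now lies on the housing, handle end at w8 (275,340) and head at (400,330). I'll back the gripper off to see it properly.

```bash
python3 -m creep '[0.1,-0.8,0,0,0.1,-0.8,0,0,0.1,-0.8,0,0,0.3,-0.7,0,0,0.3,-0.6,0,0,0,0,0,0]';  python3 -c "
from h import *
rep();st=r.get_state()
s=r.capture('side');cv2.imwrite('pics/s9.png',s);crop(s,175,135,255,195,10,'pics/w9.png')
t=r.capture('top');cv2.imwrite('pics/t9.png',t);crop(t,150,115,230,175,10,'pics/t9c.png')
"
```

```text
time: 13.82
tool_pos: [0.5395, 0.1766, 0.2515]
tcp_rot: [[0.876, 0.407, -0.257], [0.3, -0.046, 0.953], [0.376, -0.912, -0.162]]
wrist_force: [0.6, 0.9, 0.2]
gripper_width: 0.0854
t 13.82 p [0.5395 0.1766 0.2515] tip [0.5405 0.173  0.2148] spz [-0.195  0.114  0.974] tilt 13.0 err 14.1 lean e1/e2 [12.9  5.3] holeang 23.1 q [ 13.9   2.5 -15.8  48.8  -8.2  -4.7] F [0.6 0.9 0.2] M [ 0.04  0.34 -0.01] w 0.0854
```

View pics/w9.png

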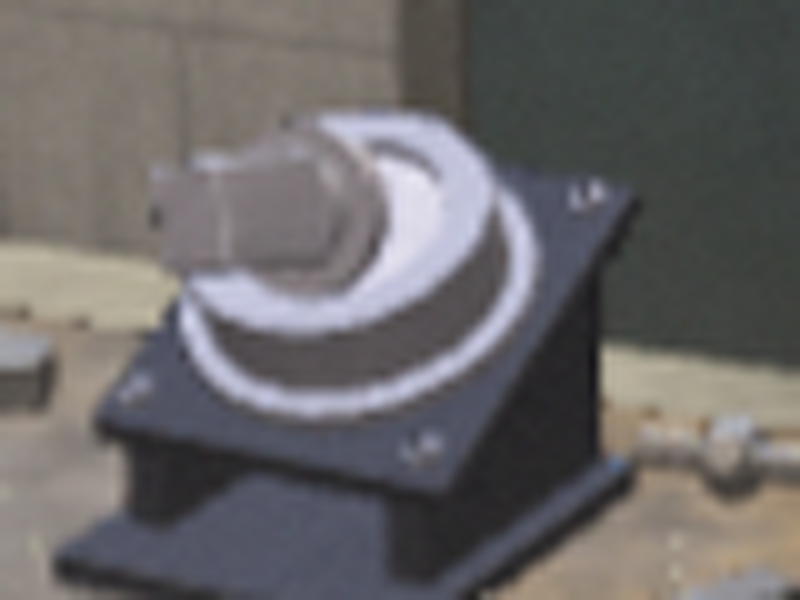

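View pics/t9c.png

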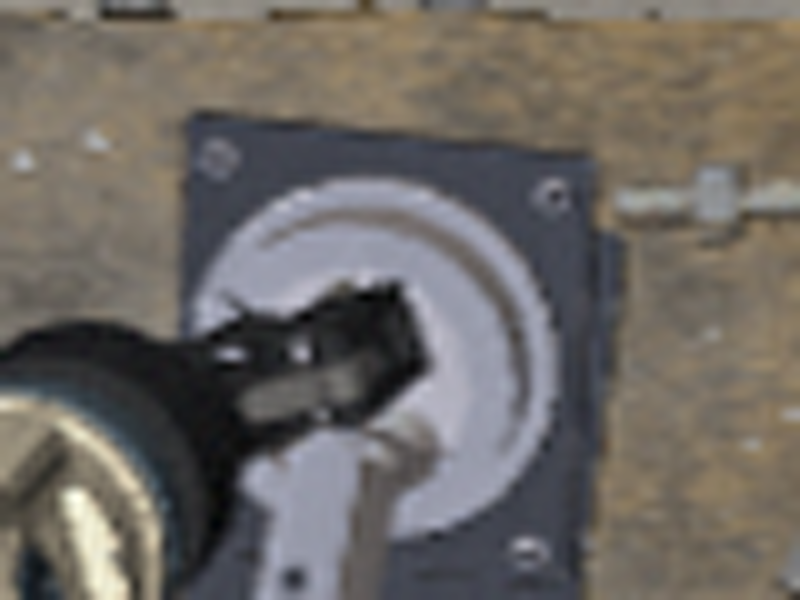

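```bash
python3 -c "
from h import *
t=cv2.imread('pics/t9.png');crop(t,160,145,210,182,16,'pics/t9d.png')
s=cv2.imread('pics/s9.png');crop(s,180,140,230,177,16,'pics/s9d.png')
"
```

```text
(no output)
```

View pics/t9d.png

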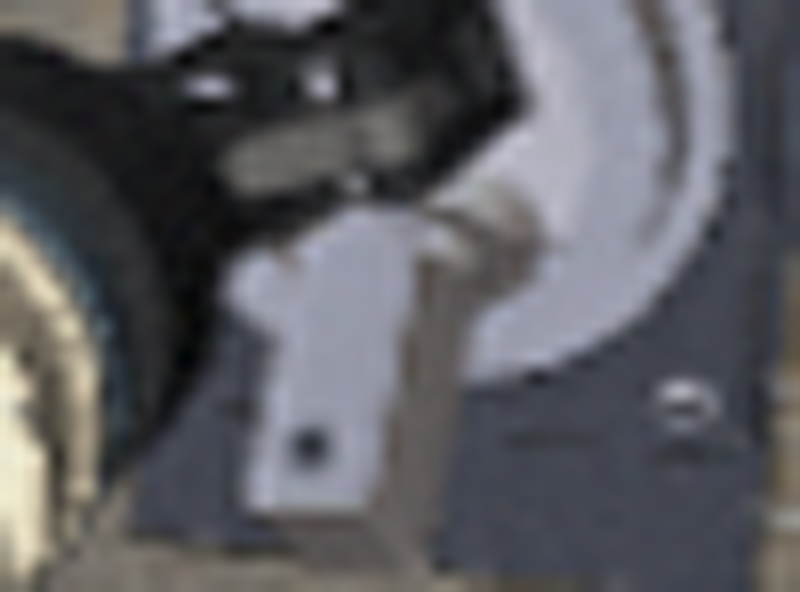

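View pics/s9d.png

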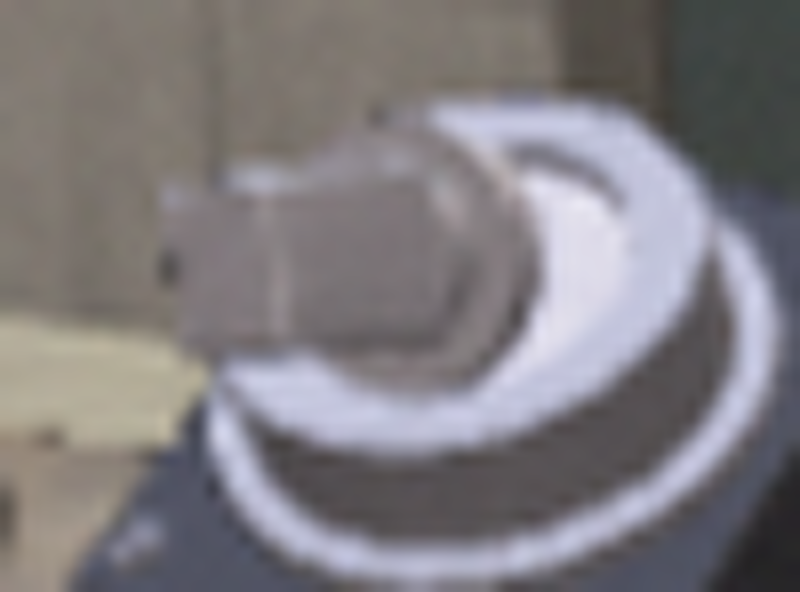

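```bash
python3 - <<'E'
from h import *
T=lambda x,y:(160+(x+.5)/16-.5,145+(y+.5)/16-.5)
S=lambda x,y:(180+(x+.5)/16-.5,140+(y+.5)/16-.5)
for n,a,b in(("upR end",(365,512),(270,195)),("upL end",(248,510),(168,190)),("botR end",(425,568),(288,350)),("upR head",(422,228),(425,178))):
    p=tri(T(*a),S(*b));print(n,p.round(4),(proj("top",p)-T(*a)).round(1),(proj("side",p)-S(*b)).round(1))
E
```

```text
upR end [0.4764 0.1591 0.152 ] [[ 0.1 -0.1]] [[-0.1 -0. ]]
upL end [0.477  0.181  0.1499] [[ 0.2 -0.1]] [[-0.3 -0. ]]
botR end [0.4692 0.1524 0.1249] [[-0.1  0. ]] [[0.1 0. ]]
upR head [0.5322 0.1535 0.1377] [[-0.3  0.1]] [[0.4 0. ]]
```

The spanner now lies with its axis about 14° above horizontal, handle towards the robot at about (0.503, 0.164, 0.130), and the lower pin hooked near the bore. The flats are vertical, so I can regrip it from above and then stand it up about the hooked pin.

```bash
python3 -c "
from h import *
st=r.get_state();R=st['tcp_rot'];print(np.degrees(np.arctan2(R[1,2],R[0,2])))
plan([.468,.168,.195],21)"
```

```text
105.13406263448647
[-0.56,0.13,0.13,0.84,-0.57,0.13,0.09,0.84,-0.57,0.13,0.04,0.84,-0.57,0.13,0.0,0.84,-0.57,0.13,-0.04,0.84]
```

```bash
python3 -m creep '[-0.56,0.13,0.13,0.84,-0.57,0.13,0.09,0.84,-0.57,0.13,0.04,0.84,-0.57,0.13,0,0.84,-0.57,0.13,-0.04,0.84,0,0,0,0]';  python3 -c "
from h import *
st=r.get_state();R=st['tcp_rot'];print(R[:,1],np.degrees(np.arctan2(R[1,2],R[0,2])))
s=r.capture('side');crop(s,160,115,260,190,8,'pics/w10.png')
plan([.500,.164,.117],0,cap=.6)"
```

```text
time: 14.42
tool_pos: [0.4618, 0.1661, 0.1847]
tcp_rot: [[0.915, 0.393, 0.091], [-0.078, -0.05, 0.996], [0.396, -0.918, -0.015]]
wrist_force: [-0.6, 0.1, -0.7]
gripper_width: 0.0854
[ 0.39263604 -0.04998741 -0.91833447] 84.77304143813865
[0.04,0.52,0.01,0.0,0.04,0.52,0.01,0.0,0.04,0.52,0.01,0.0,0.04,0.52,0.01,0.0,0.04,0.52,0.01,0.0]
```

View pics/w10.png

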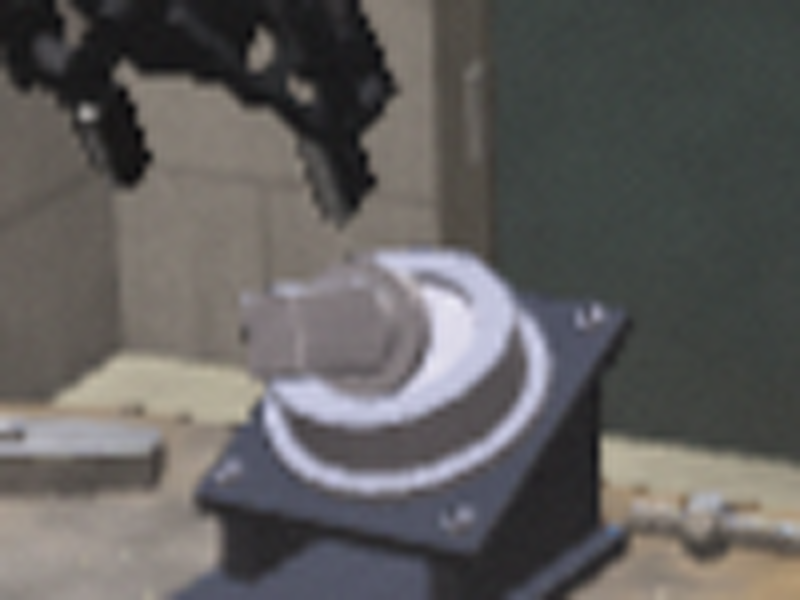

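```bash
python3 -m creep '[0,0.52,0.01,0,0,0.52,0.01,0,0,0.52,0.01,0,0,0.45,0.01,0,0,0,0,0]';  python3 -c "
from h import *
st=r.get_state();R=st['tcp_rot'];print(R[:,1],st['wrist_force'])
s=r.capture('side');crop(s,160,115,260,190,8,'pics/w11.png')
plan([.500,.164,.117],0,cap=.6)"
```

```text
time: 14.88
tool_pos: [0.4922, 0.1647, 0.1295]
tcp_rot: [[0.914, 0.398, 0.077], [-0.063, -0.049, 0.997], [0.4, -0.916, -0.02]]
wrist_force: [-0.5, 0.1, -0.6]
gripper_width: 0.0852
[ 0.39752814 -0.04914089 -0.91627318] [-0.47533416  0.08366877 -0.59049515]
[0.06,0.52,0.0,0.0]
```

View pics/w11.png

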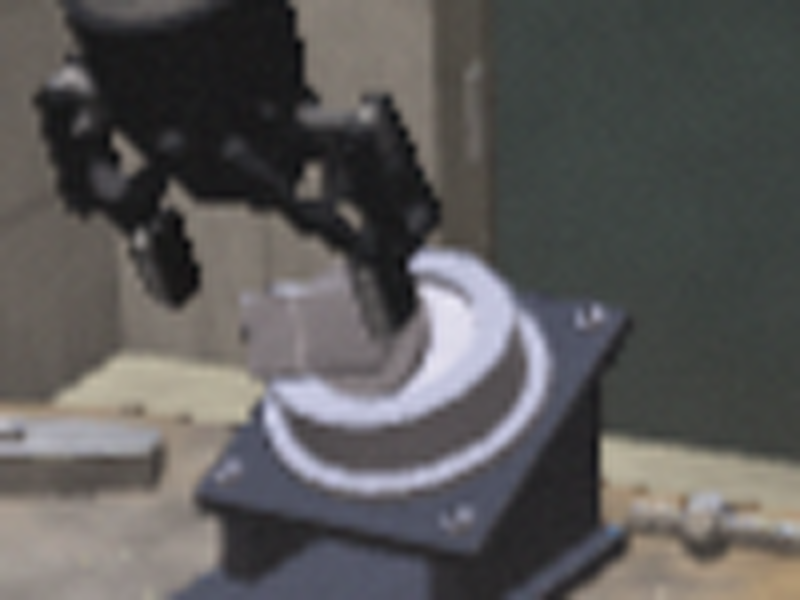

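```bash
python3 -m creep '[0,0.5,0,0,0,0,0,0]'; python3 -m creep '[0,0,0,0,0,0,0,0,0,0,0,0,0,0,0,0]' 1;  python3 -c "
from h import *
st=r.get_state();R=st['tcp_rot'];print(R[:,1],st['wrist_force'],st['ft_torque'])
s=r.capture('side');crop(s,160,115,260,190,8,'pics/w12.png')
"
```

```text
time: 15.1
tool_pos: [0.4995, 0.1642, 0.1177]
tcp_rot: [[0.914, 0.399, 0.075], [-0.061, -0.049, 0.997], [0.402, -0.916, -0.021]]
wrist_force: [-0.2, 0.2, 0.1]
gripper_width: 0.0853
time: 15.43
tool_pos: [0.5004, 0.1645, 0.1211]
tcp_rot: [[0.913, 0.402, 0.074], [-0.059, -0.048, 0.997], [0.404, -0.915, -0.02]]
wrist_force: [0.7, 0.1, 0.5]
gripper_width: 0.0388
[ 0.40163408 -0.04847798 -0.91451624] [0.65655102 0.06890557 0.48265482] [ 0.04587732  0.35409674 -0.05197905]
```

View pics/w12.png

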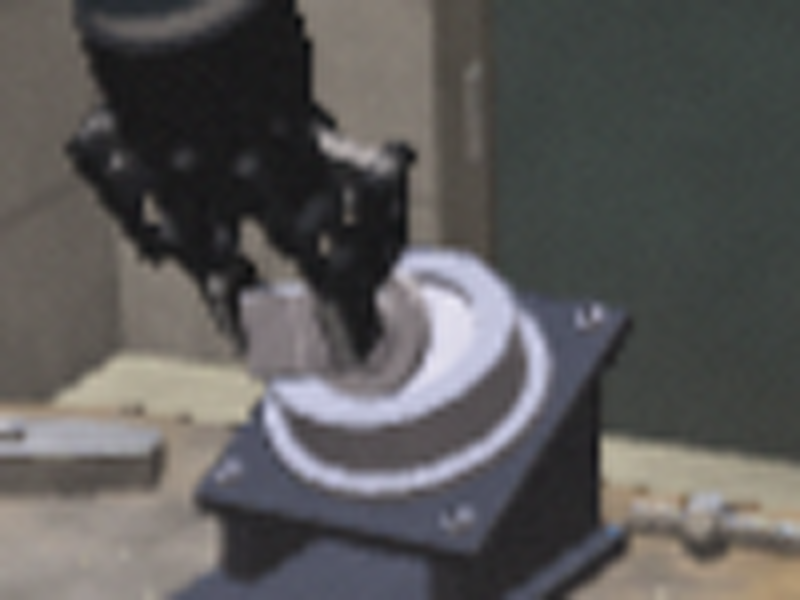

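```bash
python3 -m creep '[0,0.05,0,0,0,0.05,0,0,0,0,0,0]' 1;  python3 -c "
from h import *
st=r.get_state();R=st['tcp_rot'];print(R.round(3),st['wrist_force'],st['ft_torque'])
"
```

```text
time: 15.73
tool_pos: [0.499, 0.1618, 0.1193]
tcp_rot: [[0.913, 0.4, 0.077], [-0.06, -0.055, 0.997], [0.403, -0.915, -0.026]]
wrist_force: [6.1, 0.8, -7.8]
gripper_width: 0.0253
[[ 0.913  0.4    0.077]
 [-0.06  -0.055  0.997]
 [ 0.403 -0.915 -0.026]] [ 6.09223304  0.76820917 -7.80396638] [0.28880824 0.14594399 0.14543153]
```

```bash
cat >> h.py <<'E'
H=hand(dx=.0078,dy=.011,dz=.0,th=-51.9)
ST=H[0];TT=H[1]+ST@np.array([0,0,-.052])
E
python3 -m creep '[0.4,0,0,0,0.4,0,0,0,0,0,0,0]';  python3 -c "
from h import *
rep();P,L,F=pins();st=r.get_state()
print(((P-C)@np.c_[e1,e2,zr]*1000).round(1))
s=r.capture('side');wire(s,'side',(180,115),10,H,'pics/w13.png',st)
"
```

```text
time: 15.98
tool_pos: [0.5128, 0.1598, 0.1263]
tcp_rot: [[0.919, 0.387, 0.074], [-0.057, -0.056, 0.997], [0.39, -0.92, -0.029]]
wrist_force: [2.0, -0.4, 2.4]
gripper_width: 0.0253
t 15.98 p [0.5128 0.1598 0.1263] tip [0.5669 0.1557 0.1231] spz [-0.962  0.079  0.261] tilt 74.9 err 49.9 lean e1/e2 [-43.8  -1.4] holeang 3.3 q [ 12.8   5.4 -31.8  31.2  -8.   15.1] F [ 2.  -0.4  2.4] M [-0.03 -0.37  0.05] w 0.0253
[[28.6 -2.3 30.4]
 [ 0.3 -3.9 -3.2]]
```

View pics/w13.png

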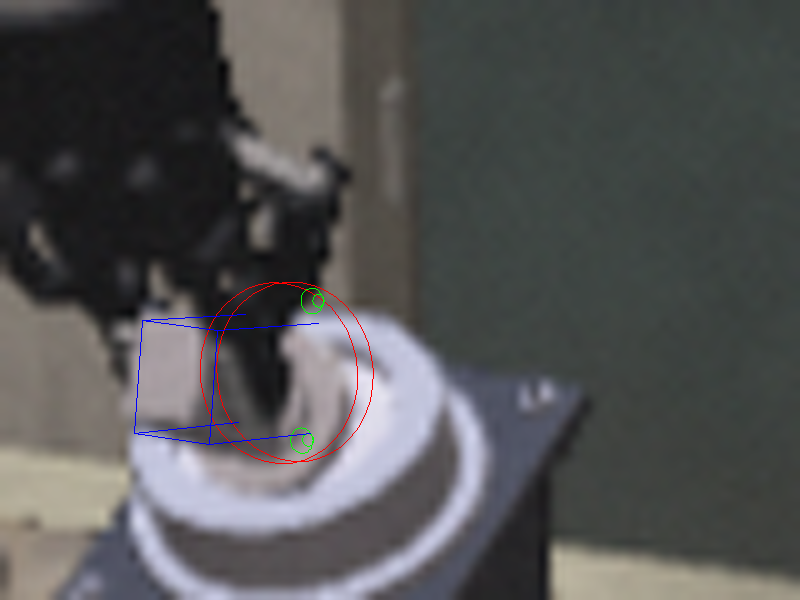

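The spanner is starting to rotate in the grip the right way. I'll keep pushing forward.

```bash
python3 -m creep '[0.4,0,0,0,0.4,0,0,0,0,0,0,0]';  python3 -c "
from h import *
rep();st=r.get_state()
s=r.capture('side');H=hand(dx=.007,dy=.011,th=-40);wire(s,'side',(180,115),10,H,'pics/w14.png',st)
"
```

```text
time: 16.28
tool_pos: [0.5277, 0.1583, 0.1319]
tcp_rot: [[0.924, 0.375, 0.071], [-0.054, -0.056, 0.997], [0.377, -0.925, -0.031]]
wrist_force: [1.2, -0.9, -2.1]
gripper_width: 0.025
t 16.28 p [0.5277 0.1583 0.1319] tip [0.5818 0.1543 0.128 ] spz [-0.959  0.077  0.274] tilt 74.1 err 49.1 lean e1/e2 [-43.3  -1.5] holeang 3.5 q [ 12.1   6.6 -29.1  33.3  -7.6  14.4] F [ 1.2 -0.9 -2.1] M [0.03 0.37 0.05] w 0.025
```

View pics/w14.png

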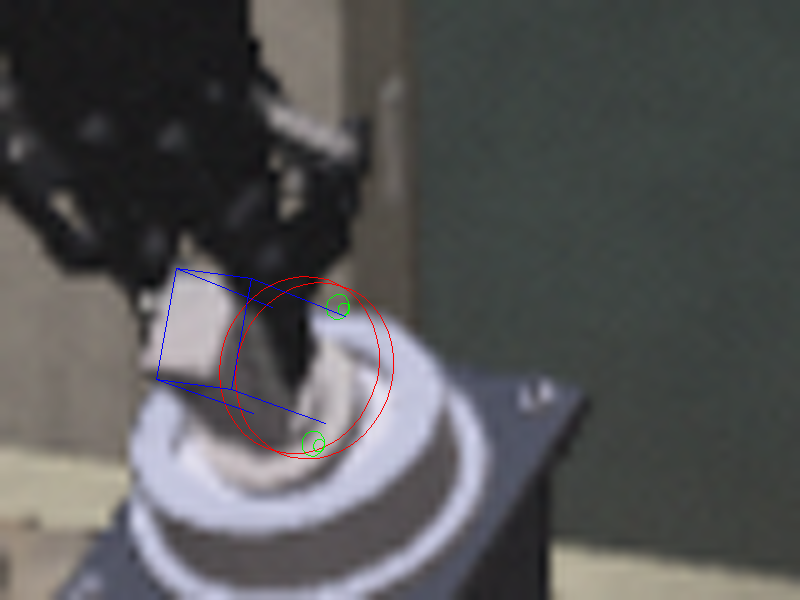

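```bash
python3 -m creep '[0.35,0,0,0,0.3,0,0,0,0,0,0,0]';  python3 -c "
from h import *
rep();st=r.get_state()
s=r.capture('side');H=hand(dx=.004,dy=.015,th=-18);wire(s,'side',(180,115),10,H,'pics/w15.png',st)
"
```

```text
time: 16.58
tool_pos: [0.5395, 0.1574, 0.1351]
tcp_rot: [[0.929, 0.364, 0.069], [-0.052, -0.055, 0.997], [0.367, -0.93, -0.032]]
wrist_force: [0.3, -0.3, -1.8]
gripper_width: 0.025
t 16.58 p [0.5395 0.1574 0.1351] tip [0.5936 0.1536 0.1306] spz [-0.956  0.075  0.285] tilt 73.4 err 48.4 lean e1/e2 [-42.8  -1.6] holeang 3.6 q [ 11.6   7.7 -27.   34.9  -7.3  13.8] F [ 0.3 -0.3 -1.8] M [0.07 0.47 0.01] w 0.025
```

View pics/w15.png

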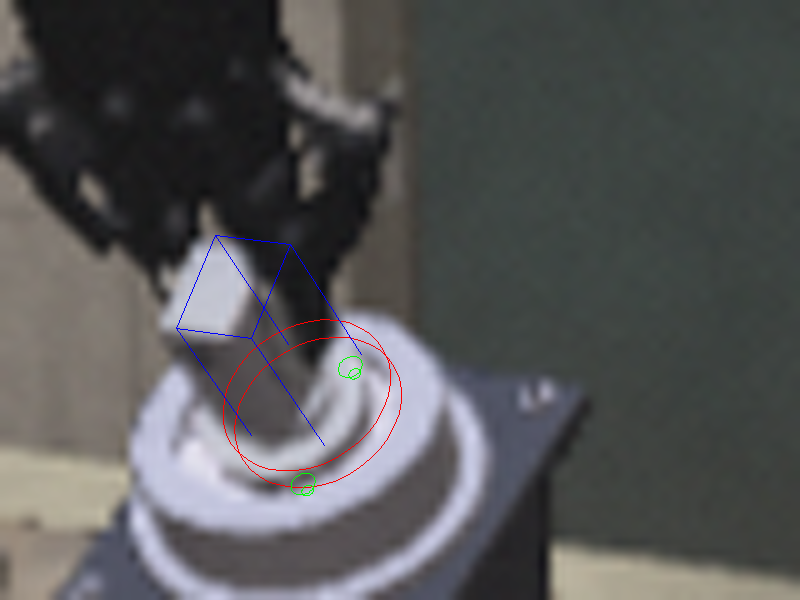

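```bash
python3 -m creep '[0.3,0.03,0,0,0.2,0.03,0,0,0,0,0,0]';  python3 -c "
from h import *
rep();st=r.get_state()
s=r.capture('side');H=hand(dx=-.001,dy=.012,th=-8);wire(s,'side',(180,115),10,H,'pics/w16.png',st)
"
```

```text
time: 16.88
tool_pos: [0.5436, 0.1574, 0.1364]
tcp_rot: [[0.935, 0.35, 0.064], [-0.048, -0.054, 0.997], [0.352, -0.935, -0.034]]
wrist_force: [3.0, 1.3, -1.4]
gripper_width: 0.0251
t 16.88 p [0.5436 0.1574 0.1364] tip [0.5976 0.1537 0.131 ] spz [-0.951  0.071  0.3  ] tilt 72.5 err 47.6 lean e1/e2 [-42.2  -1.8] holeang 3.8 q [ 11.3   8.3 -25.6  36.5  -7.   13.4] F [ 3.   1.3 -1.4] M [ 0.17 -0.29  0.1 ] w 0.0251
```

View pics/w16.png

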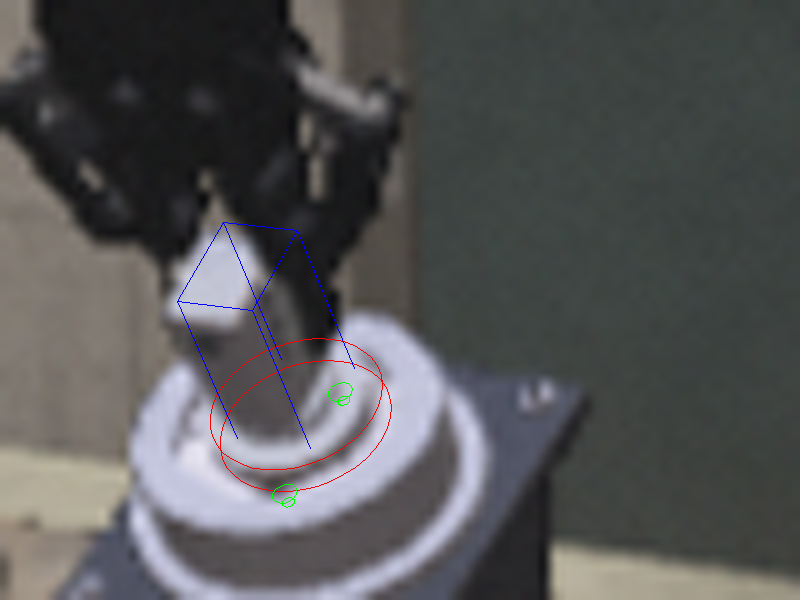

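Orientation matches: the spanner is about 8° off the tool axis and close to the ring axis. I'll lift slightly, spin towards the hole angle and measure again.

```bash
python3 -m creep '[0,-0.4,0,0,0,-0.5,0,0,-0.1,-0.2,0,-0.9,-0.1,0,0,-0.9,-0.1,0,0,-0.9,0,0,0,-0.9,0,0,0,0]';  python3 -c "
from h import *
st=r.get_state();print(st['tcp_rot'][:,1])
s=r.capture('side');cv2.imwrite('pics/s17.png',s)
H=hand(dx=-.001,dy=.011,dz=.003,th=-8);wire(s,'side',(180,115),10,H,'pics/w17.png',st)
t=r.capture('top');wire(t,'top',(150,110),10,H,'pics/t17.png',st)
"
```

```text
time: 17.52
tool_pos: [0.5228, 0.1598, 0.1664]
tcp_rot: [[0.903, 0.356, -0.24], [0.276, -0.053, 0.96], [0.329, -0.933, -0.146]]
wrist_force: [-0.6, 0.1, -2.1]
gripper_width: 0.0253
[ 0.35594299 -0.05258709 -0.9330269 ]
```

View pics/w17.png

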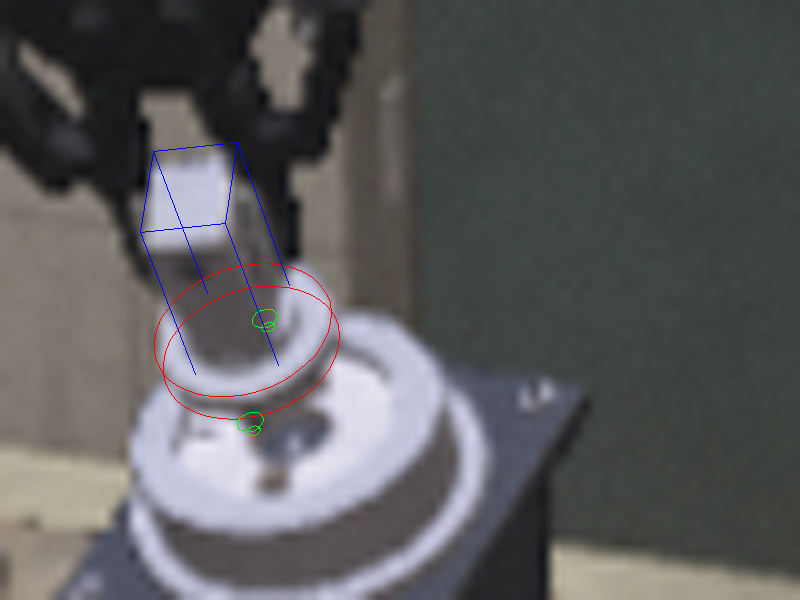

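View pics/t17.png

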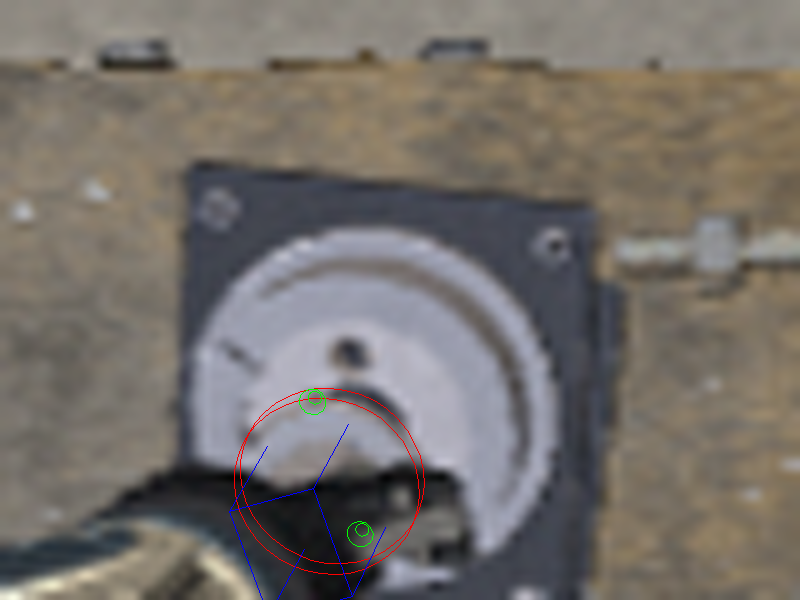

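```bash
python3 -c "
from h import *
st=r.get_state()
s=cv2.imread('pics/s17.png')
H=hand(dx=-.002,dy=.011,dz=.002,th=-15);wire(s,'side',(180,115),10,H,'pics/w18.png',st)
t=np.radians(11)
def hp(a):
    a=np.radians(a);x=np.cos(a)*e1+np.sin(a)*e2;return np.array([C+.022*x,C-.022*x])
for a in(8,10,12,14,16):
    print(a,((proj('top',hp(a))-[150,110]+.5)*10-.5).round(0)[0],((proj('side',hp(a))-[180,115]+.5)*10-.5).round(0)[1])
"
```

```text
8 [354. 354.] [270. 479.]
10 [351. 355.] [272. 480.]
12 [349. 355.] [275. 480.]
14 [346. 355.] [277. 480.]
16 [344. 355.] [279. 480.]
```

View pics/w18.png

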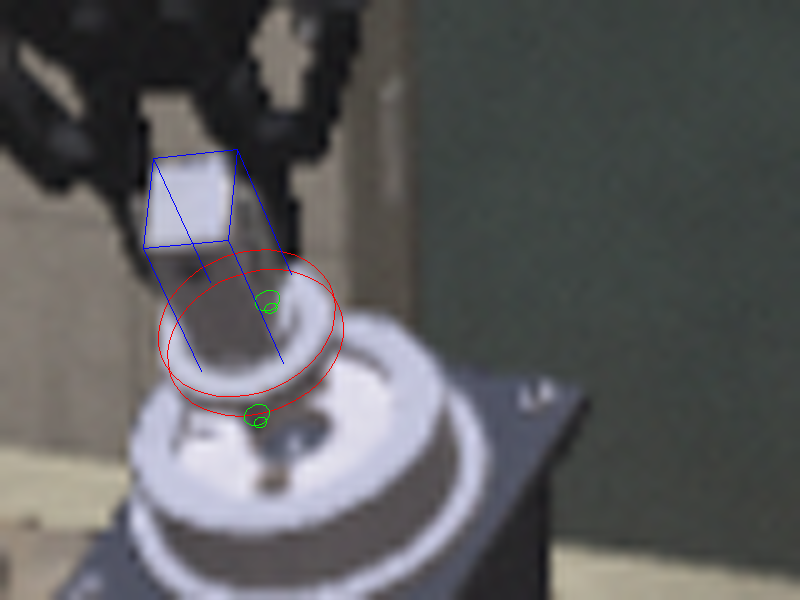

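```bash
cat >> h.py <<'E'
HA=10.
def seth(**k):
    global H,ST,TT
    H=hand(**k);ST=H[0];TT=H[1]+ST@np.array([0,0,-.052])
seth(dx=-.002,dy=.011,dz=.002,th=-13)
E
python3 -c "
from h import *
rep();P,L,F=pins();print(L.round(1))
tgt=C+F@[-.022,0,.008];d=tgt-P[1];t=r.get_state()['tool_pos']+d;print(t);plan(t,span()[3]-10,cap=.5)"
```

```text
t 17.62 p [0.5228 0.1598 0.1663] tip [0.5462 0.1621 0.1294] spz [-0.55  -0.009  0.835] tilt 33.4 err 9.0 lean e1/e2 [-8.1 -3.9] holeang 21.3 q [ 12.1   5.  -24.9  40.3  -7.2  -4.3] F [-0.2 -0.1 -2.9] M [ 0.13  0.54 -0.01] w 0.0254
[[ 19.3   5.6  31.7]
 [-23.3  -2.9  24.8]]
[0.53087142 0.16201231 0.15138348]
[0.03,0.19,0.03,np.float64(0.75),0.03,0.19,0.03,np.float64(0.75),0.03,0.19,0.03,np.float64(0.75)]
```

```bash
python3 -m creep '[0,0.19,0.03,0.75,0,0.19,0.03,0.75,0,0.19,0.03,0.75,0,0,0,0]'; python3 -c "
from h import *
rep();P,L,F=pins();print(L.round(1));st=r.get_state()
s=r.capture('side');wire(s,'side',(180,115),10,H,'pics/w19.png',st)
tgt=C+F@[-.022,0,-.002];d=tgt-P[1];t=st['tool_pos']+d;print(t);plan(t,0,cap=.5)"
```

```text
time: 17.95
tool_pos: [0.5292, 0.1617, 0.1499]
tcp_rot: [[0.933, 0.357, -0.035], [0.058, -0.053, 0.997], [0.354, -0.932, -0.07]]
wrist_force: [-0.7, 0.3, -3.4]
gripper_width: 0.0253
t 17.95 p [0.5292 0.1617 0.1499] tip [0.5535 0.162  0.1134] spz [-0.558  0.038  0.829] tilt 34.0 err 9.1 lean e1/e2 [-9.  -1.2] holeang 9.1 q [ 12.2   6.3 -26.   37.7  -7.3   8.2] F [-0.7  0.3 -3.4] M [ 0.1   0.58 -0.03] w 0.0253
[[ 19.6   1.7  14.2]
 [-23.9   2.4   7.2]]
[0.53491732 0.15898748 0.14243211]
[0.08,0.32,-0.08,0.0]
```

View pics/w19.png

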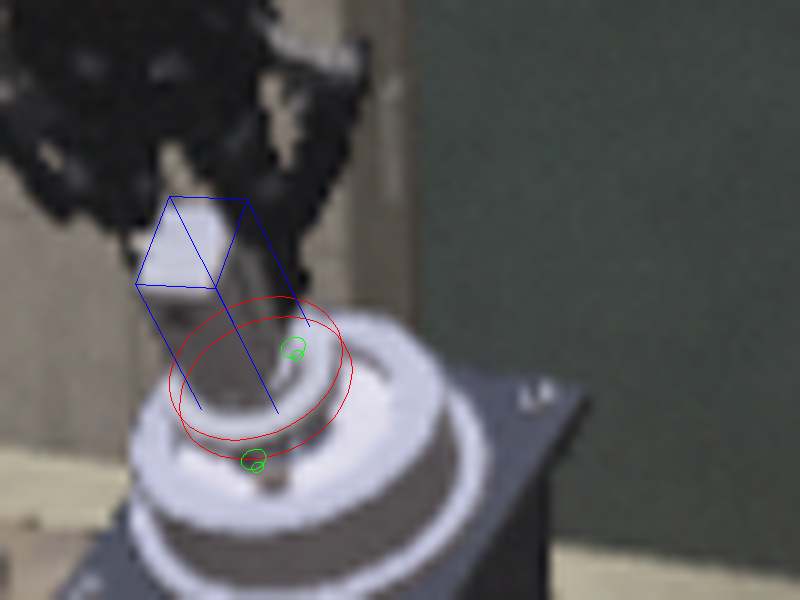

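```bash
sed -i 's/^seth(dx=-.002.*/seth(dx=-.002,dy=.011,dz=.0045,th=-13)/' h.py; python3 -m creep '[0.06,0.1,-0.17,0,0.03,0,0,0,0,0,0,0]'; python3 -c "
from h import *
rep();P,L,F=pins();print(L.round(1));st=r.get_state()
s=r.capture('side');wire(s,'side',(180,115),10,H,'pics/w20.png',st)
tgt=C+F@[-.022,0,-.002];d=tgt-P[1];t=st['tool_pos']+d;print(t);plan(t,0,cap=.5)"
```

```text
time: 18.25
tool_pos: [0.5336, 0.1561, 0.1493]
tcp_rot: [[0.933, 0.358, -0.041], [0.064, -0.052, 0.997], [0.355, -0.932, -0.072]]
wrist_force: [0.1, 0.8, -3.0]
gripper_width: 0.0252
t 18.25 p [0.5336 0.1561 0.1493] tip [0.5578 0.159  0.1127] spz [-0.559  0.037  0.828] tilt 34.1 err 9.1 lean e1/e2 [-9.  -1.3] holeang 9.5 q [ 11.4   6.5 -25.9  37.5  -7.    7. ] F [ 0.1  0.8 -3. ] M [0.08 0.51 0.03] w 0.0252
[[ 23.   -1.3  11.6]
 [-20.5  -0.9   4.6]]
[0.53498086 0.15657257 0.14260518]
[-0.03,0.22,0.03,0.0]
```

View pics/w20.png

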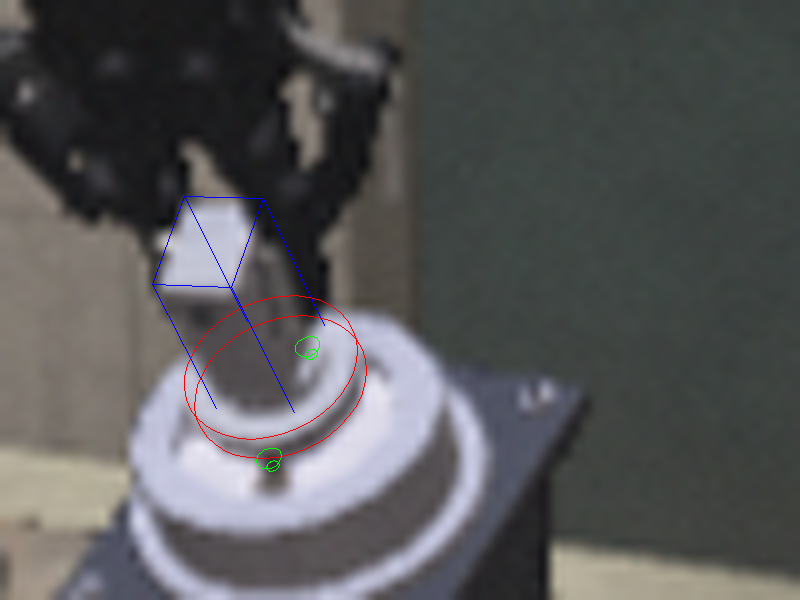

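```bash
python3 -m creep '[-0.04,0.2,0.02,0,-0.04,0.1,0,0]'; python3 -c "
from h import *
rep();P,L,F=pins();print(L.round(1))"; python3 -m creep '[-0.02,0.15,0,0,0,0,0,0]'; python3 -c "
from h import *
rep();P,L,F=pins();print(L.round(1));st=r.get_state()
s=r.capture('side');wire(s,'side',(180,115),10,H,'pics/w21.png',st)"
```

```text
time: 18.47
tool_pos: [0.5353, 0.1561, 0.1407]
tcp_rot: [[0.932, 0.36, -0.041], [0.065, -0.052, 0.997], [0.357, -0.931, -0.072]]
wrist_force: [-0.6, 1.4, 4.0]
gripper_width: 0.0256
t 18.47 p [0.5353 0.1561 0.1407] tip [0.5595 0.1589 0.1041] spz [-0.561  0.036  0.827] tilt 34.2 err 9.3 lean e1/e2 [-9.1 -1.4] holeang 9.5 q [ 11.4   7.  -26.8  36.   -7.    7. ] F [-0.6  1.4  4. ] M [0.39 0.27 0.1 ] w 0.0256
[[ 21.   -0.8   3.1]
 [-22.4  -0.4  -3.9]]
time: 18.63
tool_pos: [0.5384, 0.1572, 0.1379]
tcp_rot: [[0.93, 0.366, -0.043], [0.065, -0.049, 0.997], [0.363, -0.929, -0.069]]
wrist_force: [0.4, 0.4, -3.1]
gripper_width: 0.0252
t 18.63 p [0.5384 0.1572 0.1379] tip [0.5628 0.1603 0.1015] spz [-0.566  0.033  0.824] tilt 34.5 err 9.6 lean e1/e2 [-9.4 -1.6] holeang 9.4 q [ 11.3   7.3 -27.   35.1  -6.9   6.9] F [ 0.4  0.4 -3.1] M [0.14 0.48 0.04] w 0.0252
[[ 22.9   0.5  -0.4]
 [-20.4   1.   -7.7]]
```

View pics/w21.png

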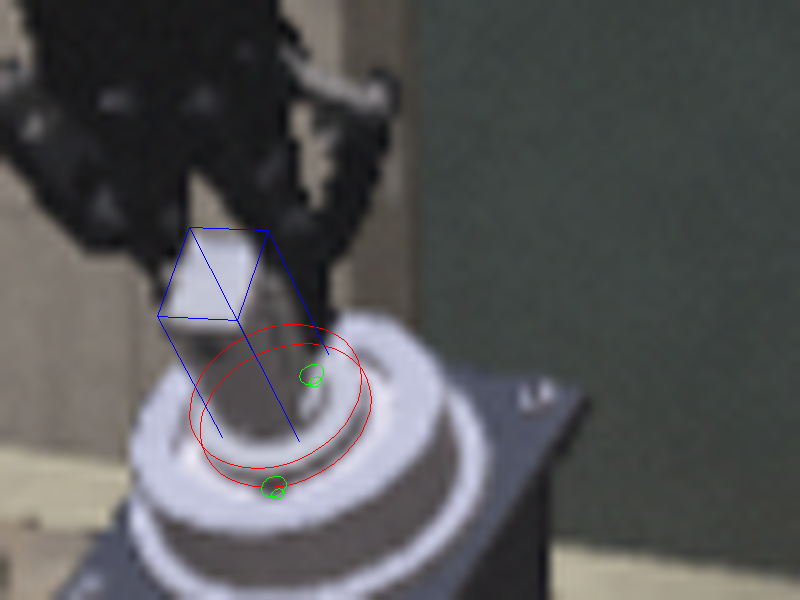

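```bash
python3 -m creep '[0.12,0.12,0,0,0.12,0.12,0,0,0,0,0,0]'; python3 -c "
from h import *
rep();P,L,F=pins();print(L.round(1));st=r.get_state()
s=r.capture('side');wire(s,'side',(180,115),10,H,'pics/w22.png',st)"
```

```text
time: 18.93
tool_pos: [0.5463, 0.1577, 0.1339]
tcp_rot: [[0.931, 0.363, -0.045], [0.067, -0.048, 0.997], [0.36, -0.93, -0.069]]
wrist_force: [-3.0, -0.3, 6.2]
gripper_width: 0.0254
t 18.93 p [0.5463 0.1577 0.1339] tip [0.5706 0.1608 0.0974] spz [-0.563  0.032  0.826] tilt 34.3 err 9.5 lean e1/e2 [-9.3 -1.6] holeang 9.5 q [ 11.2   8.3 -26.4  34.8  -6.8   6.6] F [-3.  -0.3  6.2] M [0.   0.59 0.02] w 0.0254
[[ 28.4   1.   -7.5]
 [-15.    1.3 -14.7]]
```

View pics/w22.png

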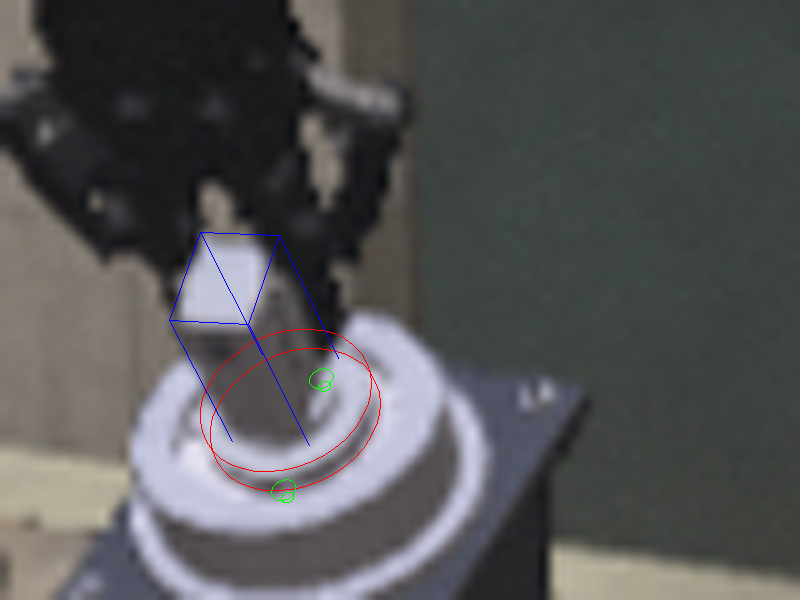

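```bash
python3 -m creep '[0.12,0.08,0,0,0.08,0.12,0,0,0,0.08,0,0,0,0,0,0]'; python3 -c "
from h import *
rep();seth(dx=-.002,dy=.011,dz=.0045,th=-4);st=r.get_state()
s=r.capture('side');wire(s,'side',(180,115),10,hand(dx=-.003,dy=.009,dz=.0045,th=-4),'pics/w23.png',st)"
```

```text
time: 19.32
tool_pos: [0.5557, 0.1584, 0.1327]
tcp_rot: [[0.929, 0.368, -0.047], [0.069, -0.047, 0.997], [0.364, -0.929, -0.069]]
wrist_force: [-3.0, 2.3, -4.1]
gripper_width: 0.0251
t 19.32 p [0.5557 0.1584 0.1327] tip [0.5802 0.1615 0.0963] spz [-0.567  0.031  0.823] tilt 34.6 err 9.7 lean e1/e2 [-9.5 -1.7] holeang 9.6 q [ 11.    9.  -25.8  34.4  -6.7   6.4] F [-3.   2.3 -4.1] M [0.33 1.19 0.15] w 0.0251
```

View pics/w23.png

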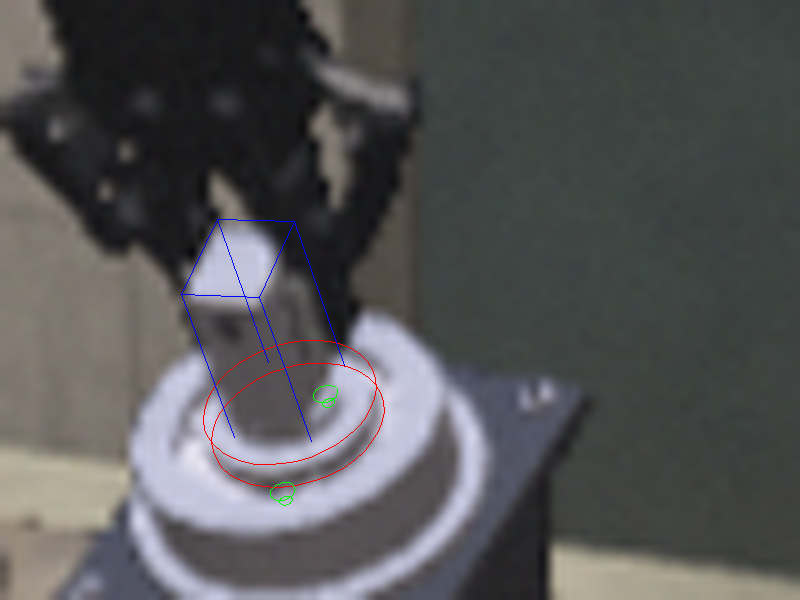

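```bash
cat >> h.py <<'E'
def seated(im,n,o,sc,ang,fn,dh=0):
    t=np.radians(ang);X=np.cos(t)*e1+np.sin(t)*e2;S=np.c_[X,np.cross(zr,X),zr]
    wire(im,n,o,sc,(S,C+(.04+dh)*zr),fn,dict(tcp_rot=np.eye(3),tool_pos=np.zeros(3)))
E
python3 -c "
from h import *
s=r.capture('side');cv2.imwrite('pics/s24.png',s);seated(s,'side',(180,115),10,9,'pics/w24.png')"
```

```text
(no output)
```

View pics/w24.png

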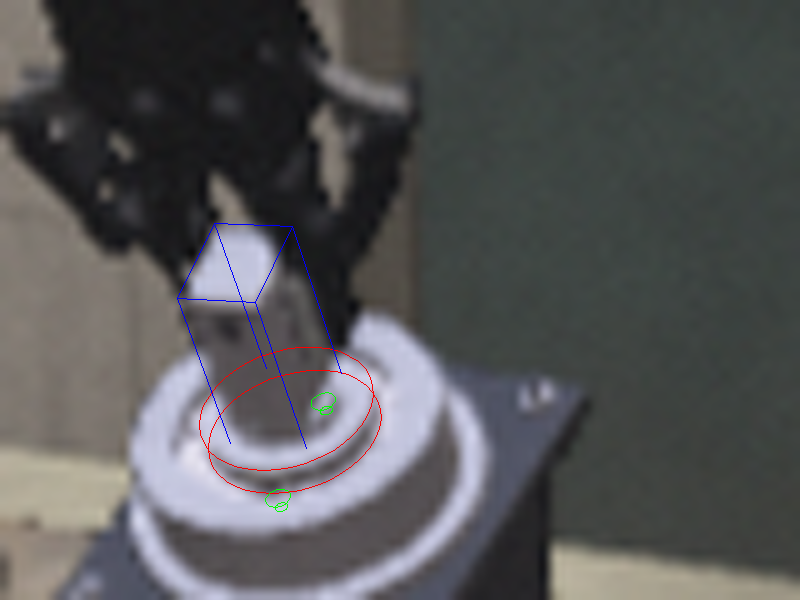

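```bash
python3 -m creep '[0,0.12,0,0,0,0.12,0,0]'; python3 -c "
from h import *
rep()"; python3 -m creep '[0,0.15,0,0,0,0.15,0,0]'; python3 -c "
from h import *
rep();s=r.capture('side');cv2.imwrite('pics/s25.png',s);seated(s,'side',(190,130),14,9,'pics/w25.png')"
```

```text
time: 19.58
tool_pos: [0.5579, 0.1586, 0.1318]
tcp_rot: [[0.927, 0.373, -0.047], [0.07, -0.047, 0.996], [0.369, -0.927, -0.069]]
wrist_force: [-46.9, 4.1, 59.3]
gripper_width: 0.0251
t 19.58 p [0.5579 0.1586 0.1318] tip [0.5826 0.1617 0.0956] spz [-0.572  0.03   0.82 ] tilt 34.9 err 10.0 lean e1/e2 [-9.8 -1.8] holeang 9.7 q [ 11.    9.1 -25.9  33.9  -6.7   6.3] F [-46.9   4.1  59.3] M [ 0.22  4.71 -0.02] w 0.0251
time: 19.75
tool_pos: [0.5581, 0.1585, 0.1318]
tcp_rot: [[0.925, 0.378, -0.049], [0.072, -0.047, 0.996], [0.374, -0.925, -0.07]]
wrist_force: [-48.1, 0.4, 60.3]
gripper_width: 0.0254
t 19.75 p [0.5581 0.1585 0.1318] tip [0.5829 0.1617 0.0957] spz [-0.576  0.029  0.817] tilt 35.2 err 10.4 lean e1/e2 [-10.1  -1.8] holeang 9.8 q [ 11.    9.  -26.2  33.4  -6.8   6.2] F [-48.1   0.4  60.3] M [-0.8   5.14 -0.7 ] w 0.0254
```

View pics/w25.png

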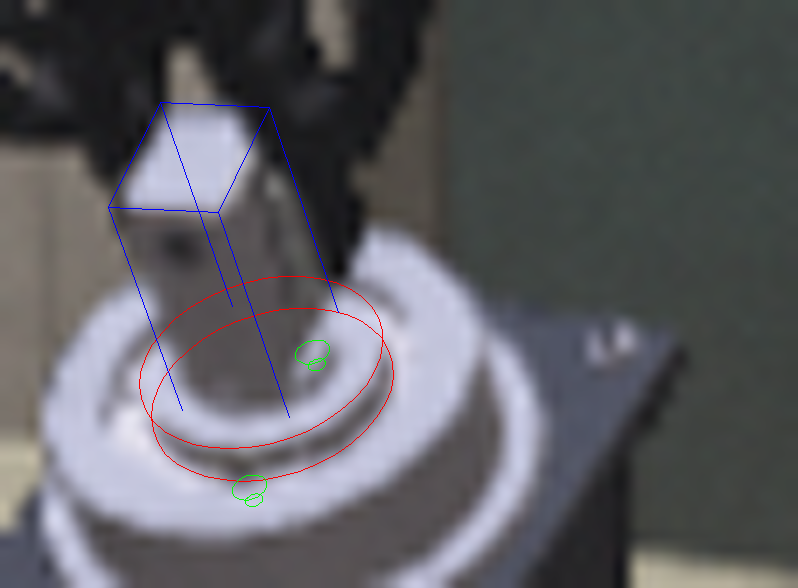

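The head sits flush. Pressing gave a firm stop (76 N), and the overlay of a seated spanner matches. The TCP lies about 10 mm forward of the ring axis, so each 5° of turn needs a small −z shift. I'll relax the load and begin turning.

```bash
python3 -m creep '[0,0,0,0,0,0.02,0,0]'; python3 -m creep '[0,0.02,-0.03,1,0,0.02,-0.03,1]'; python3 -c "
from h import *
rep()"
```

```text
time: 19.97
tool_pos: [0.557, 0.1587, 0.1339]
tcp_rot: [[0.923, 0.38, -0.05], [0.073, -0.046, 0.996], [0.377, -0.924, -0.07]]
wrist_force: [-0.1, 0.7, -2.2]
gripper_width: 0.0254
time: 20.13
tool_pos: [0.5574, 0.1582, 0.1327]
tcp_rot: [[0.918, 0.381, 0.111], [-0.103, -0.043, 0.994], [0.383, -0.924, -0.0]]
wrist_force: [-2.2, 1.8, 0.1]
gripper_width: 0.0253
t 20.13 p [0.5574 0.1582 0.1327] tip [0.583  0.1599 0.097 ] spz [-0.577  0.065  0.814] tilt 35.5 err 10.5 lean e1/e2 [-10.5   0.2] holeang -0.2 q [ 10.9   8.8 -26.4  33.2  -6.6  16. ] F [-2.2  1.8  0.1] M [0.37 0.85 0.24] w 0.0253
```

```bash
python3 -m creep '[0,0.03,-0.03,1,0,0.03,-0.03,1,0,0.03,-0.03,1,0,0.03,-0.03,1]'; python3 -c "
from h import *
rep();s=r.capture('side');cv2.imwrite('pics/s26.png',s);seated(s,'side',(190,130),14,-20,'pics/w26.png')"
```

```text
time: 20.47
tool_pos: [0.5566, 0.1549, 0.132]
tcp_rot: [[0.818, 0.381, 0.431], [-0.45, -0.042, 0.892], [0.358, -0.923, 0.137]]
wrist_force: [-15.1, -0.7, 18.2]
gripper_width: 0.0253
t 20.47 p [0.5566 0.1549 0.132 ] tip [0.5828 0.1527 0.0967] spz [-0.556  0.143  0.819] tilt 35.0 err 10.8 lean e1/e2 [-9.6  4.7] holeang -20.9 q [ 10.5   8.6 -26.8  32.9  -6.4  36.5] F [-15.1  -0.7  18.2] M [0.22 1.94 0.23] w 0.0253
```

View pics/w26.png

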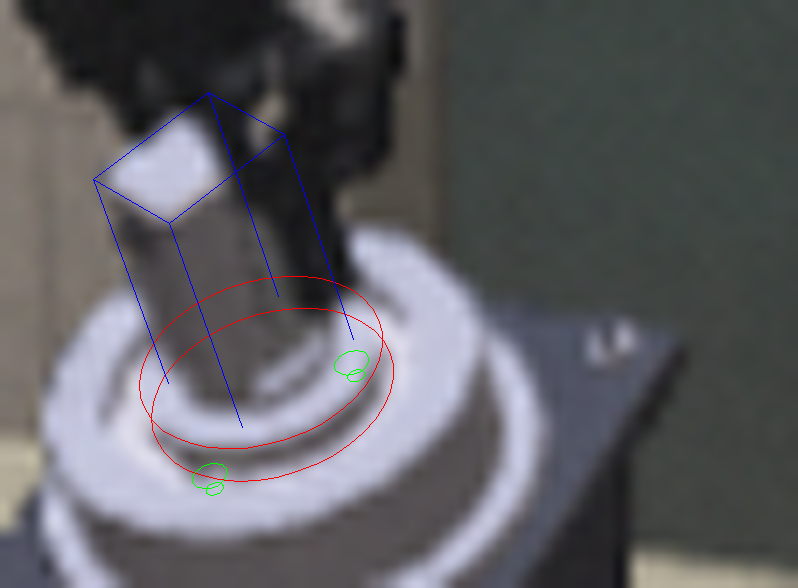

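```bash
python3 -m creep '[0,0.03,-0.03,1,0,0.03,-0.03,1,0,0.03,-0.02,0.6]'; python3 -c "
from h import *
rep();s=r.capture('side');cv2.imwrite('pics/s27.png',s);crop(s,180,140,240,185,13,'pics/w27.png');t=r.capture('top');crop(t,155,115,215,160,13,'pics/t27.png')"
```

```text
time: 20.77
tool_pos: [0.5554, 0.153, 0.1317]
tcp_rot: [[0.691, 0.383, 0.613], [-0.651, -0.041, 0.758], [0.315, -0.923, 0.221]]
wrist_force: [-15.1, 0.9, 17.9]
gripper_width: 0.0252
t 20.77 p [0.5554 0.153  0.1317] tip [0.5812 0.1484 0.0964] spz [-0.528  0.186  0.828] tilt 34.1 err 11.1 lean e1/e2 [-8.2  7.4] holeang -34.7 q [ 10.3   8.4 -27.1  32.6  -6.2  50.2] F [-15.1   0.9  17.9] M [0.28 1.72 1.17] w 0.0252
```

View pics/w27.png

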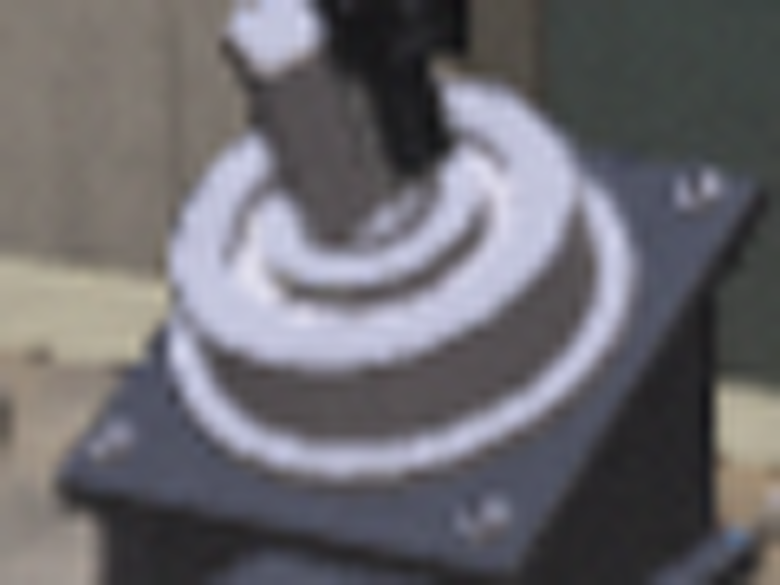

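View pics/t27.png

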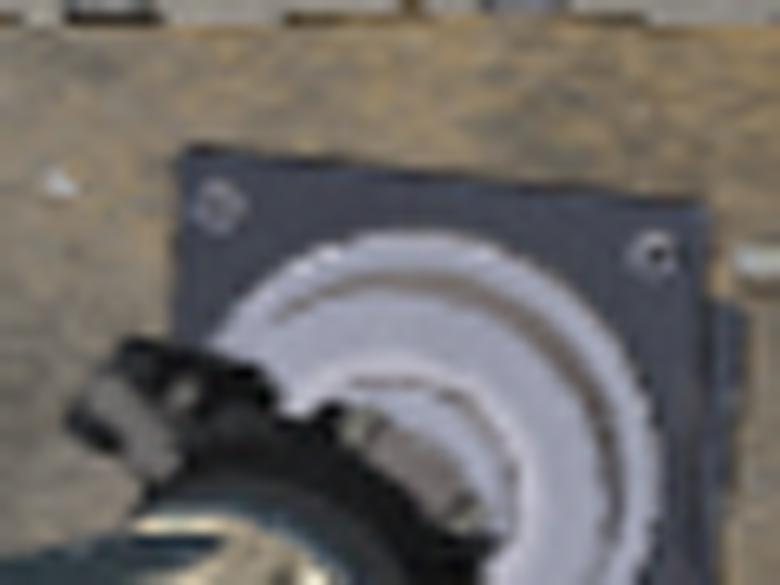

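```bash
python3 -m creep '[0,0.04,-0.02,0.8,0,0.04,-0.01,0.8,0,0.04,0,0.8]'; python3 -c "
from h import *
rep();st=r.get_state();print(st['ft_torque']@st['tcp_rot'][:,1])"
```

```text
time: 21.12
tool_pos: [0.5561, 0.1508, 0.1321]
tcp_rot: [[0.55, 0.387, 0.741], [-0.791, -0.045, 0.61], [0.27, -0.921, 0.281]]
wrist_force: [-20.4, -5.5, 24.8]
gripper_width: 0.0252
t 21.12 p [0.5561 0.1508 0.1321] tip [0.5812 0.1439 0.0967] spz [-0.5    0.222  0.837] tilt 33.2 err 11.8 lean e1/e2 [-6.8  9.6] holeang -46.3 q [ 10.2   8.3 -27.3  32.4  -6.5  61.8] F [-20.4  -5.5  24.8] M [-1.88  2.43  2.26] w 0.0252
-2.9184162326558334
```

```bash
python3 -m creep '[0,0.02,0,0]'; python3 -c "
from h import *
rep();s=r.capture('side');cv2.imwrite('pics/s28.png',s);seated(s,'side',(190,130),14,-33,'pics/w28.png')"
```

```text
time: 21.2
tool_pos: [0.5559, 0.1506, 0.1322]
tcp_rot: [[0.549, 0.387, 0.741], [-0.791, -0.046, 0.61], [0.27, -0.921, 0.281]]
wrist_force: [-8.7, 1.1, 9.0]
gripper_width: 0.0256
t 21.2 p [0.5559 0.1506 0.1322] tip [0.5811 0.1437 0.0968] spz [-0.5    0.223  0.837] tilt 33.2 err 11.9 lean e1/e2 [-6.8  9.6] holeang -46.3 q [ 10.2   8.3 -27.3  32.4  -6.5  61.8] F [-8.7  1.1  9. ] M [-0.34  1.57  2.56] w 0.0256
```

View pics/w28.png

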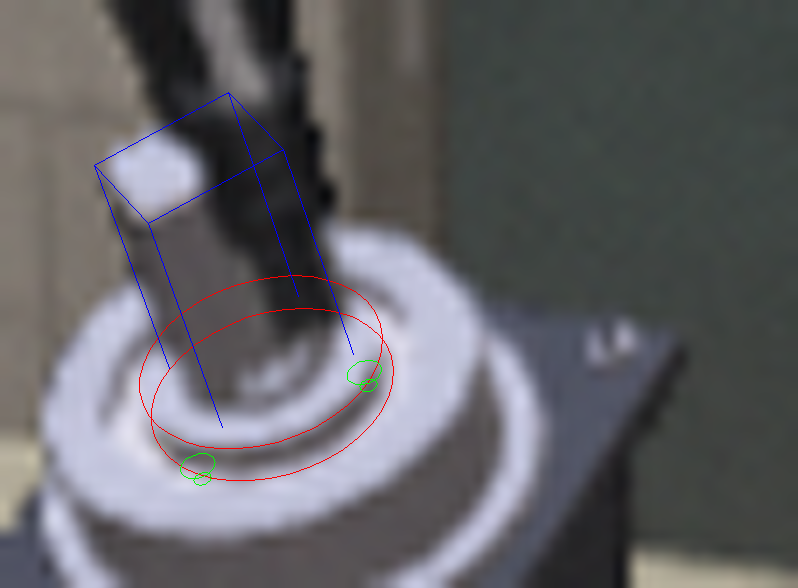

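```bash
python3 -m creep '[0,0,0.02,-1,0,0,0.02,-1,0,0,0,-0.2]'; python3 -c "
from h import *
rep()"; python3 -m creep '[0,-0.2,0,0,0,-0.3,0,0,0,-0.3,0,0,0,-0.3,0,0,0,-0.4,0,0,0,0,0,0]'; python3 -c "
from h import *
rep();s=r.capture('side');cv2.imwrite('pics/s29.png',s);crop(s,180,115,260,175,10,'pics/w29.png')
t=r.capture('top');crop(t,155,115,235,175,10,'pics/t29.png')"
```

```text
time: 21.5
tool_pos: [0.5581, 0.1513, 0.1331]
tcp_rot: [[0.686, 0.389, 0.615], [-0.652, -0.047, 0.757], [0.323, -0.92, 0.221]]
wrist_force: [-4.9, -0.2, 5.7]
gripper_width: 0.0257
t 21.5 p [0.5581 0.1513 0.1331] tip [0.5841 0.1464 0.098 ] spz [-0.533  0.192  0.824] tilt 34.5 err 11.7 lean e1/e2 [-8.7  7.7] holeang -34.8 q [ 10.2   8.4 -27.1  32.4  -6.6  50.2] F [-4.9 -0.2  5.7] M [0.33 0.75 0.07] w 0.0257
time: 22.0
tool_pos: [0.5382, 0.1526, 0.1753]
tcp_rot: [[0.682, 0.383, 0.623], [-0.659, -0.049, 0.751], [0.318, -0.922, 0.219]]
wrist_force: [0.6, -0.2, -2.6]
gripper_width: 0.0256
t 22.0 p [0.5382 0.1526 0.1753] tip [0.564  0.1475 0.14  ] spz [-0.527  0.196  0.827] tilt 34.2 err 11.5 lean e1/e2 [-8.2  7.9] holeang -35.2 q [ 10.9   4.8 -24.4  39.1  -6.9  51.4] F [ 0.6 -0.2 -2.6] M [ 0.1   0.5  -0.01] w 0.0256
```

View pics/w29.png

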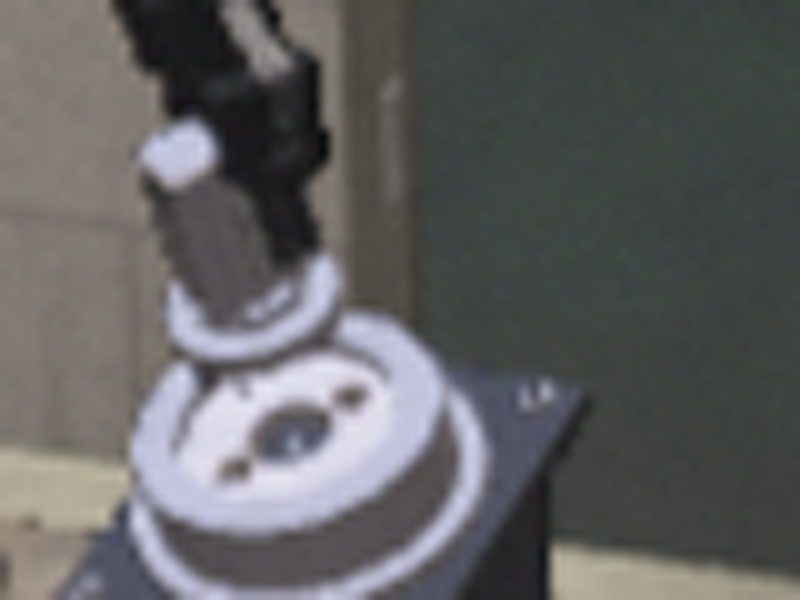

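View pics/t29.png

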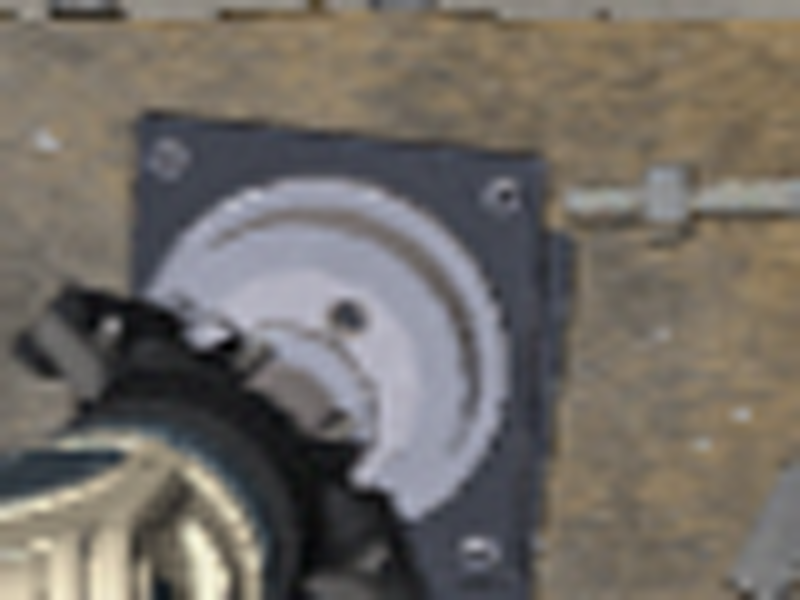

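```bash
python3 -c "
from h import *
def hp(a):
    a=np.radians(a);x=np.cos(a)*e1+np.sin(a)*e2;return np.array([C+.022*x,C-.022*x])
for a in(-22,-26,-29,-32,-36):
    print(a,((proj('top',hp(a))-[155,115]+.5)*10-.5).round(0)[0],((proj('side',hp(a))-[180,115]+.5)*10-.5).round(0))
def c3(x,y):return (155+(x+.5)/10-.5,115+(y+.5)/10-.5)
# mark of ring in side crop (243,385), housing mark expected
for a,rad,h in((63.6,.0428,.006),(63.6,.034,0)):
    x=np.cos(np.radians(a))*e1+np.sin(np.radians(a))*e2;print(((proj('side',C+rad*x+h*zr)-[180,115]+.5)*10-.5).round(0))
"
```

```text
-22 [340. 313.] [[346. 391.]
 [241. 470.]]
-26 [344. 315.] [[349. 393.]
 [238. 468.]]
-29 [347. 317.] [[351. 395.]
 [236. 467.]]
-32 [350. 320.] [[353. 397.]
 [235. 465.]]
-36 [354. 323.] [[355. 399.]
 [233. 462.]]
[[214. 358.]]
[[234. 383.]]
```

The ring's hole line is now at about −29° (home was predicted at −29.2°), and the stop held against 2.9 N m. I'll recalibrate the in-hand pose from the seated moment and go to the rest.

```bash
cat >> h.py <<'E'
_R=np.array([[.923,.38,-.05],[.073,-.046,.996],[.377,-.924,-.07]]);_g=C+.04*zr
_d=_R.T@(_g-np.array([.5575,.1586,.1325]));_z=_R.T@zr
TH=np.degrees(np.arctan2(_z[0],-_z[1]))
seth(dx=_d[0],dy=_d[1]+.019,dz=_d[2],th=TH)
Ct=np.array([.548,-.1845,.036]);gaz=-13.9
def rest():
    st=r.get_state();S=st["tcp_rot"]@ST;tip=st["tool_pos"]+st["tcp_rot"]@TT
    a=np.radians(gaz);G=np.array([[np.cos(a),-np.sin(a),0],[np.sin(a),np.cos(a),0],[0,0,1]])
    print("tip in rest mm",((tip-Ct)@G*1000).round(1),"spz",S[:,2].round(3),"x az",np.degrees(np.arctan2(S[1,0],S[0,0])).round(1),"pins",[((tip+s*.022*S[:,0]-Ct)@G*1000).round(1) for s in(1,-1)])
    return tip,G
E
python3 -c "
from h import *
print(_d,TH);rep();rest();st=r.get_state()
s=cv2.imread('pics/s29.png');wire(s,'side',(180,115),10,H,'pics/w30.png',st)
plan([.50,.06,.32],0)"
```

```text
Traceback (most recent call last):
NameError: name '_d' is not defined. Did you mean: 'id'?
```

```bash
python3 -c "
from h import *
import h
print(h._d,TH);rep();rest();st=r.get_state()
s=cv2.imread('pics/s29.png');wire(s,'side',(180,115),10,h.H,'pics/w30.png',st)
plan([.50,.06,.32],0)"
```

```text
[-0.00981556 -0.01337603  0.00291478] -2.45771713773214
t 22.1 p [0.5382 0.1525 0.1734] tip [0.5496 0.1577 0.136 ] spz [-0.411  0.077  0.909] tilt 24.7 err 1.9 lean e1/e2 [0.4 1.9] holeang -35.5 q [ 10.9   4.9 -24.5  39.   -6.9  51.3] F [ 0.8  0.2 -3.7] M [0.02 0.53 0.01] w 0.0255
tip in rest mm [-80.7 332.6 100. ] spz [-0.411  0.077  0.909] x az -44.6 pins [array([-63. , 322.1, 107.9]), array([-98.4, 343.1,  92.2])]
[0.39,-0.69,-0.29,0.0,0.39,-0.69,-0.29,0.0,0.39,-0.69,-0.29,0.0,0.39,-0.69,-0.29,0.0,0.39,-0.69,-0.29,0.0,0.39,-0.69,-0.29,0.0,0.39,-0.69,-0.29,0.0]
```

View pics/w30.png

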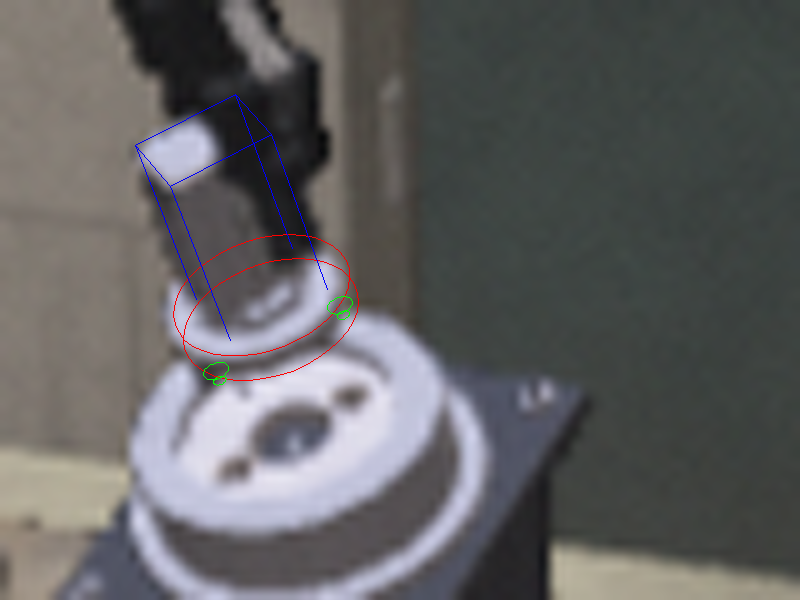

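```bash
python3 -c "
from h import *
plan([.52,0,.28],-31,cap=.95)"
```

```text
[0.58,-0.47,-0.49,-0.89,0.54,-0.47,-0.53,-0.89,0.5,-0.47,-0.57,-0.89,0.45,-0.47,-0.61,-0.89,0.4,-0.47,-0.64,-0.89,0.35,-0.47,-0.67,-0.89,0.3,-0.47,-0.7,-0.89]
```

```bash
python3 -m creep '[0.2,-0.8,0,-0.5,0.5,-0.6,-0.4,-1,0.52,-0.47,-0.55,-1,0.47,-0.47,-0.59,-1,0.4,-0.47,-0.64,-1,0.35,-0.47,-0.67,-1,0.3,-0.4,-0.7,-0.7]'; python3 -c "
from h import *
rep();tip,G=rest();st=r.get_state();t=st['tool_pos']+Ct+[-.01,0,.06]-tip;print(t);plan(t,0,cap=.9)"
```

```text
time: 22.68
tool_pos: [0.5162, 0.0221, 0.2888]
tcp_rot: [[0.915, 0.371, 0.158], [-0.151, -0.047, 0.987], [0.373, -0.928, 0.012]]
wrist_force: [0.7, 0.2, -2.8]
gripper_width: 0.0252
t 22.68 p [0.5162 0.0221 0.2888] tip [0.524  0.0243 0.2502] spz [-0.409  0.054  0.911] tilt 24.4 err 0.8 lean e1/e2 [0.6 0.6] holeang -3.0 q [ -6.7  -3.3 -15.4  56.   -0.2   2.4] F [ 0.7  0.2 -2.8] M [0.07 0.51 0.05] w 0.0252
tip in rest mm [-73.4 196.9 214.2] spz [-0.409  0.054  0.911] x az -9.4 pins [array([-53.5, 198.5, 223.3]), array([-93.4, 195.3, 205.1])]
[ 0.53018995 -0.18669066  0.13457929]
[-0.04,0.53,-0.69,0.0,-0.04,0.53,-0.69,0.0,-0.04,0.53,-0.69,0.0,-0.04,0.53,-0.69,0.0,-0.04,0.53,-0.69,0.0,-0.04,0.53,-0.69,0.0,-0.04,0.53,-0.69,0.0,-0.04,0.53,-0.69,0.0]
[-0.04,0.53,-0.69,0.0,-0.04,0.53,-0.69,0.0]
```

```bash
python3 -m creep '[-0.04,0.5,-0.7,0.1,-0.04,0.5,-0.7,0.1,-0.04,0.5,-0.7,0.1,-0.04,0.5,-0.7,0.1,-0.04,0.5,-0.7,0.1,-0.04,0.5,-0.7,0.1,-0.04,0.5,-0.7,0.1,-0.04,0.3,-0.7,0.1]'; python3 -c "
from h import *
rep();tip,G=rest();st=r.get_state();t=st['tool_pos']+Ct+[-.01,0,.05]-tip;print(t);plan(t,0,cap=.9)"
```

```text
time: 23.35
tool_pos: [0.5207, -0.1568, 0.1753]
tcp_rot: [[0.898, 0.379, 0.223], [-0.22, -0.051, 0.974], [0.381, -0.924, 0.038]]
wrist_force: [0.8, 1.3, -3.8]
gripper_width: 0.0256
t 23.35 p [ 0.5207 -0.1568  0.1753] tip [ 0.5292 -0.1543  0.1369] spz [-0.418  0.06   0.907] tilt 25.0 err 0.9 lean e1/e2 [0.1 0.9] holeang -7.1 q [-30.3   2.5 -26.7  39.8   8.5 -15.4] F [ 0.8  1.3 -3.8] M [ 0.11  0.52 -0.04] w 0.0256
tip in rest mm [-25.5  24.8 100.9] spz [-0.418  0.06   0.907] x az -13.9 pins [array([ -5.6,  24.8, 110.1]), array([-45.5,  24.8,  91.7])]
[ 0.52952302 -0.18706257  0.12441525]
[-0.05,0.58,-0.33,0.0,-0.05,0.58,-0.33,0.0,-0.05,0.58,-0.33,0.0]
```

```bash
python3 -m creep '[0.1,0.55,-0.33,0,0.1,0.55,-0.33,0,0.1,0.5,-0.33,0,0,0,0,0]'; python3 -c "
from h import *
import h
rep();tip,G=rest();st=r.get_state();s=r.capture('side');wire(s,'side',(280,140),10,h.H,'pics/w31.png',st)
t=st['tool_pos']+Ct+[0,0,.02]-tip;print(t);plan(t,0,cap=.5)"
```

```text
time: 23.68
tool_pos: [0.5384, -0.1962, 0.1265]
tcp_rot: [[0.898, 0.374, 0.231], [-0.229, -0.052, 0.972], [0.376, -0.926, 0.039]]
wrist_force: [0.1, -0.1, -3.5]
gripper_width: 0.0252
t 23.68 p [ 0.5384 -0.1962  0.1265] tip [ 0.5467 -0.1937  0.088 ] spz [-0.412  0.062  0.909] tilt 24.6 err 1.1 lean e1/e2 [0.4 1. ] holeang -7.5 q [-33.3   8.1 -28.   33.6   9.3 -17.8] F [ 0.1 -0.1 -3.5] M [ 0.13  0.58 -0.02] w 0.0252
tip in rest mm [ 0.9 -9.2 52. ] spz [-0.412  0.062  0.909] x az -14.4 pins [array([20.9, -9.4, 61.1]), array([-19.1,  -9.1,  42.9])]
[ 0.53971409 -0.18706752  0.09445658]
[-0.14,0.34,0.08,0.0,-0.14,0.34,0.08,0.0,-0.14,0.34,0.08,0.0]
```

View pics/w31.png

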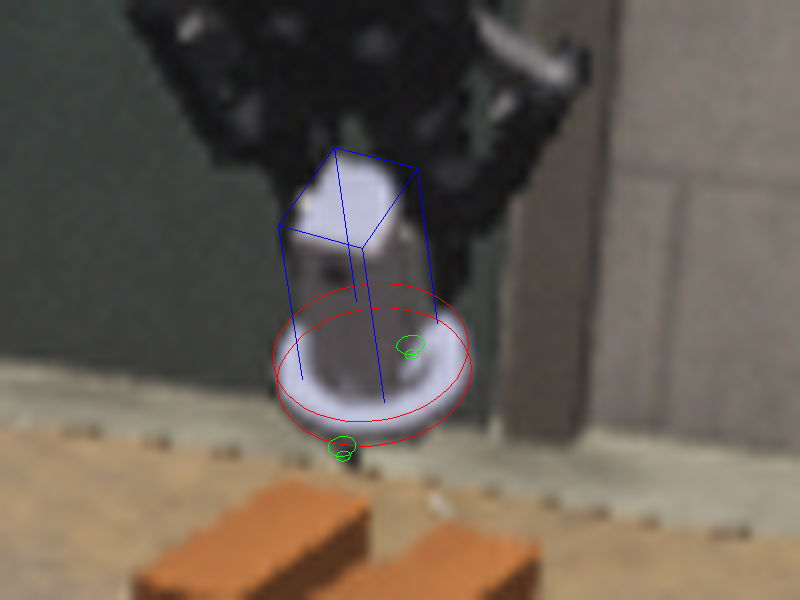

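```bash
sed -i 's/^seth(dx=_d\[0\].*/seth(dx=_d[0],dy=_d[1]+.019,dz=_d[2]-.003,th=TH)/' h.py; python3 -m creep '[-0.1,0.34,0.14,0,-0.1,0.34,0.14,0,-0.1,0.3,0.12,0,0,0,0,0]'; python3 -c "
from h import *
import h
rep();tip,G=rest();st=r.get_state();s=r.capture('side');wire(s,'side',(280,150),10,h.H,'pics/w32.png',st)
t=st['tool_pos']+Ct+[0,0,0]-tip;print(t);plan(t,0,cap=.5)"
```

```text
time: 24.07
tool_pos: [0.5435, -0.182, 0.0975]
tcp_rot: [[0.898, 0.374, 0.232], [-0.23, -0.052, 0.972], [0.376, -0.926, 0.04]]
wrist_force: [-0.7, 0.1, -3.4]
gripper_width: 0.0253
t 24.07 p [ 0.5435 -0.182   0.0975] tip [ 0.5511 -0.1823  0.059 ] spz [-0.412  0.062  0.909] tilt 24.6 err 1.1 lean e1/e2 [0.4 1. ] holeang -7.6 q [-31.4   9.8 -31.   28.7   8.7 -16. ] F [-0.7  0.1 -3.4] M [0.12 0.6  0.04] w 0.0253
tip in rest mm [ 2.5  2.9 23. ] spz [-0.412  0.062  0.909] x az -14.5 pins [array([22.5,  2.6, 32.1]), array([-17.5,   3.1,  13.8])]
[ 0.54039838 -0.18416692  0.07457166]
[-0.2,0.35,-0.06,0.0,-0.2,0.35,-0.06,0.0]
```

View pics/w32.png

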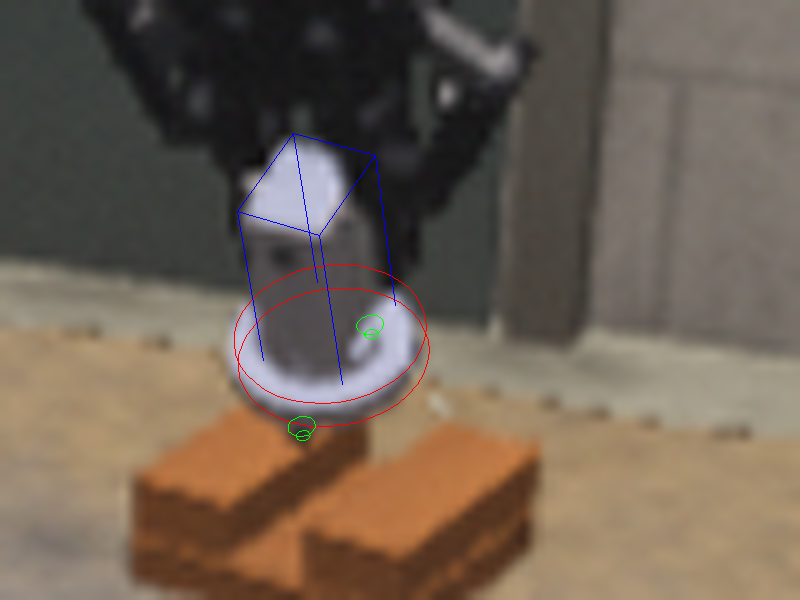

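```bash
sed -i 's/^seth(dx=_d\[0\].*/seth(dx=_d[0],dy=_d[1]+.019,dz=_d[2]-.0005,th=TH)/' h.py; python3 -m creep '[-0.12,0.3,-0.2,0,-0.1,0.2,0,0,0,0,0,0]'; python3 -c "
from h import *
import h
rep();tip,G=rest();st=r.get_state();s=r.capture('side');wire(s,'side',(280,150),10,h.H,'pics/w33.png',st)"
```

```text
time: 24.37
tool_pos: [0.5429, -0.1879, 0.0834]
tcp_rot: [[0.896, 0.378, 0.231], [-0.228, -0.054, 0.972], [0.38, -0.924, 0.038]]
wrist_force: [-0.9, 0.3, -3.1]
gripper_width: 0.025
t 24.37 p [ 0.5429 -0.1879  0.0834] tip [ 0.5512 -0.1859  0.045 ] spz [-0.416  0.064  0.907] tilt 24.9 err 1.1 lean e1/e2 [0.1 1.1] holeang -7.5 q [-32.1  10.8 -32.3  26.2   8.9 -16.7] F [-0.9  0.3 -3.1] M [0.13 0.57 0.03] w 0.025
tip in rest mm [ 3.5 -0.6  9. ] spz [-0.416  0.064  0.907] x az -14.4 pins [array([23.4, -0.8, 18.2]), array([-16.5,  -0.4,  -0.3])]
```

View pics/w33.png

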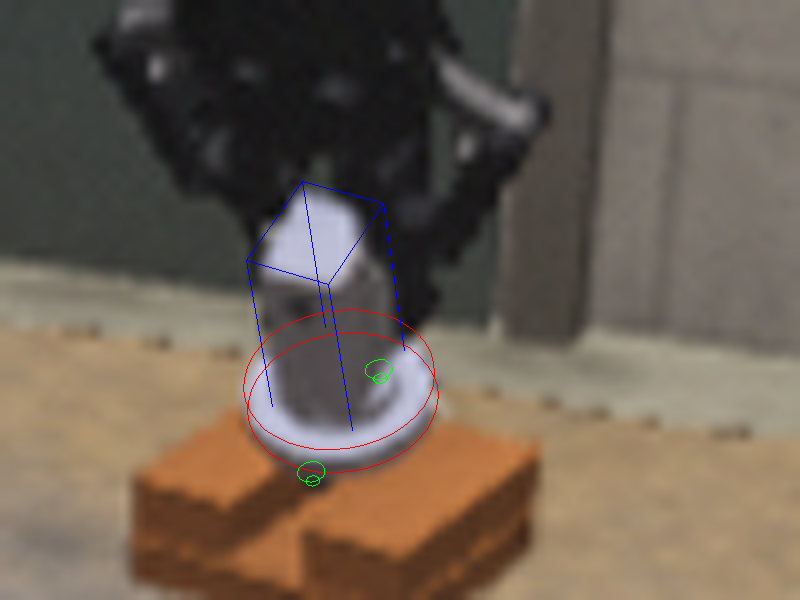

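```bash
python3 -m creep '[-0.12,0.2,0,0,-0.06,0.1,0,0,0,0,0,0]'; python3 -c "
from h import *
rep();tip,G=rest()"; python3 -m creep '[-0.05,0.15,0,0,0,0.1,0,0]'; python3 -c "
from h import *
import h
rep();tip,G=rest();st=r.get_state();s=r.capture('side');wire(s,'side',(280,150),10,h.H,'pics/w34.png',st)"
```

```text
time: 24.67
tool_pos: [0.5421, -0.1881, 0.0738]
tcp_rot: [[0.895, 0.38, 0.232], [-0.228, -0.055, 0.972], [0.383, -0.923, 0.037]]
wrist_force: [-0.1, 0.4, 1.2]
gripper_width: 0.0254
t 24.67 p [ 0.5421 -0.1881  0.0738] tip [ 0.5506 -0.1862  0.0354] spz [-0.418  0.065  0.906] tilt 25.1 err 1.2 lean e1/e2 [-0.   1.2] holeang -7.5 q [-32.2  11.4 -33.4  24.4   9.  -16.7] F [-0.1  0.4  1.2] M [ 0.15  0.39 -0.  ] w 0.0254
tip in rest mm [ 2.9 -1.  -0.6] spz [-0.418  0.065  0.906] x az -14.4 pins [array([22.9, -1.2,  8.6]), array([-17. ,  -0.8,  -9.9])]
time: 24.83
tool_pos: [0.5486, -0.1904, 0.0721]
tcp_rot: [[0.89, 0.392, 0.23], [-0.225, -0.06, 0.973], [0.396, -0.918, 0.035]]
wrist_force: [-5.3, 1.3, 9.2]
gripper_width: 0.0255
t 24.83 p [ 0.5486 -0.1904  0.0721] tip [ 0.5575 -0.1886  0.0337] spz [-0.43  0.07  0.9 ] tilt 25.8 err 1.6 lean e1/e2 [-0.8  1.3] holeang -7.3 q [-32.1  11.8 -33.5  23.    9.1 -16.6] F [-5.3  1.3  9.2] M [-0.03  0.85 -0.  ] w 0.0255
tip in rest mm [10.2 -1.7 -2.3] spz [-0.43  0.07  0.9 ] x az -14.3 pins [array([30. , -1.9,  7.3]), array([ -9.6,  -1.6, -11.8])]
```

View pics/w34.png

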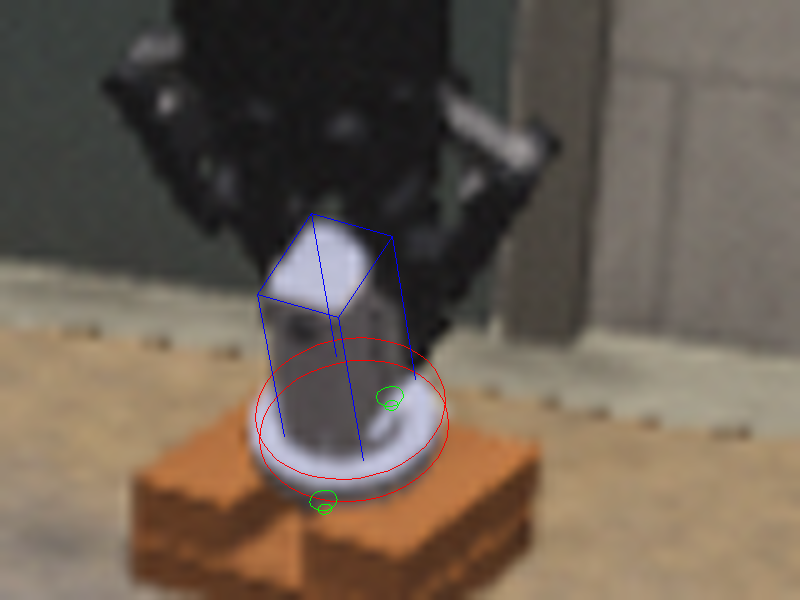

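```bash
python3 -m creep '[0.05,0.15,0,0,0.05,0.15,0,0,0.05,0.1,0,0]'; python3 -c "
from h import *
import h
rep();tip,G=rest();st=r.get_state();s=r.capture('side');cv2.imwrite('pics/s35.png',s);crop(s,280,150,360,210,10,'pics/w35.png')"
```

```text
time: 25.13
tool_pos: [0.5608, -0.1934, 0.0684]
tcp_rot: [[0.887, 0.402, 0.229], [-0.223, -0.064, 0.973], [0.406, -0.913, 0.032]]
wrist_force: [-3.8, 0.9, 6.7]
gripper_width: 0.0252
t 25.13 p [ 0.5608 -0.1934  0.0684] tip [ 0.5702 -0.1919  0.0301] spz [-0.439  0.074  0.895] tilt 26.5 err 2.1 lean e1/e2 [-1.4  1.5] holeang -7.2 q [-31.6  12.9 -33.   21.7   9.  -16.2] F [-3.8  0.9  6.7] M [0.29 1.02 0.02] w 0.0252
tip in rest mm [23.3 -1.8 -5.9] spz [-0.439  0.074  0.895] x az -14.2 pins [array([43. , -1.9,  3.9]), array([  3.6,  -1.7, -15.7])]
```

View pics/w35.png

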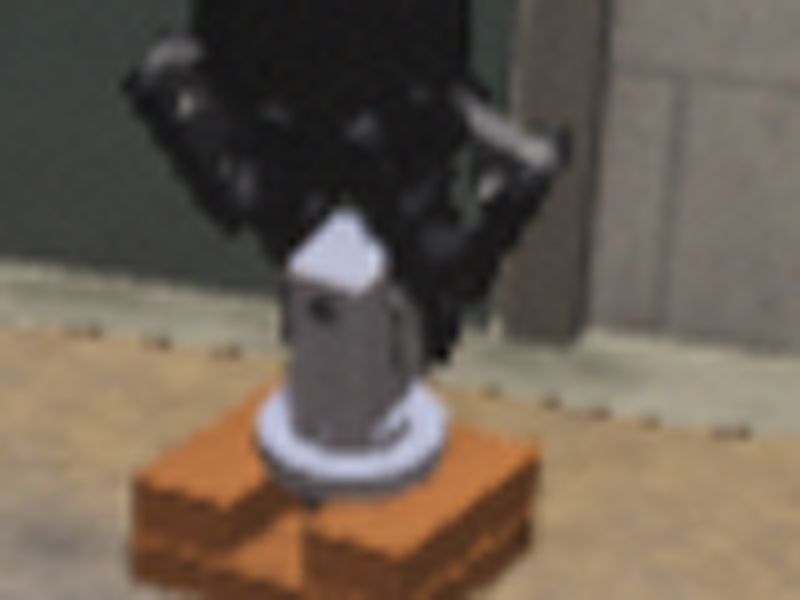

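It is rotating upright against the rest, as intended. I'll continue until it is flush.

```bash
python3 -m creep '[0.08,0.15,0,0,0.05,0.12,0,0]'; python3 -c "
from h import *
rep()";python3 -m creep '[0.02,0.12,0,0,0,0,0,0]'; python3 -c "
from h import *
import h
rep();st=r.get_state();s=r.capture('side');cv2.imwrite('pics/s36.png',s)
S=np.c_[[np.cos(np.radians(gaz)),np.sin(np.radians(gaz)),0],[-np.sin(np.radians(gaz)),np.cos(np.radians(gaz)),0],[0,0,1.]]
wire(s,'side',(280,150),10,(S,Ct+[.003,-.001,.04]),'pics/w36.png',dict(tcp_rot=np.eye(3),tool_pos=np.zeros(3)))"
```

```text
time: 25.35
tool_pos: [0.5682, -0.1952, 0.0645]
tcp_rot: [[0.885, 0.404, 0.23], [-0.222, -0.066, 0.973], [0.408, -0.912, 0.031]]
wrist_force: [-6.0, 3.3, 10.8]
gripper_width: 0.0253
t 25.35 p [ 0.5682 -0.1952  0.0645] tip [ 0.5776 -0.1937  0.0263] spz [-0.442  0.075  0.894] tilt 26.6 err 2.2 lean e1/e2 [-1.6  1.6] holeang -7.2 q [-31.4  13.8 -32.6  21.1   8.9 -15.9] F [-6.   3.3 10.8] M [ 0.52  1.23 -0.01] w 0.0253
time: 25.52
tool_pos: [0.5711, -0.1959, 0.0631]
tcp_rot: [[0.884, 0.406, 0.23], [-0.222, -0.067, 0.973], [0.411, -0.911, 0.031]]
wrist_force: [-0.7, -0.5, -2.3]
gripper_width: 0.0253
t 25.52 p [ 0.5711 -0.1959  0.0631] tip [ 0.5806 -0.1945  0.0249] spz [-0.444  0.077  0.893] tilt 26.8 err 2.4 lean e1/e2 [-1.7  1.7] holeang -7.2 q [-31.2  14.1 -32.5  20.7   8.8 -15.8] F [-0.7 -0.5 -2.3] M [ 0.08  0.57 -0.03] w 0.0253
```

View pics/w36.png

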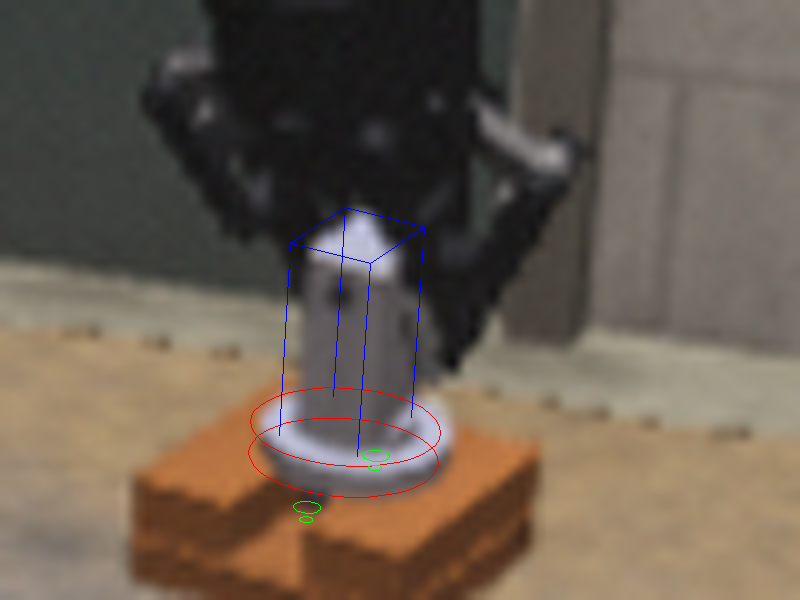

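```bash
python3 -m creep '[0.05,0.15,0,0,0,0.12,0,0]'; python3 -c "
from h import *
rep()";python3 -m creep '[0,0.12,0,0]'; python3 -c "
from h import *
rep();st=r.get_state();s=r.capture('side');cv2.imwrite('pics/s37.png',s)
S=np.c_[[np.cos(np.radians(gaz)),np.sin(np.radians(gaz)),0],[-np.sin(np.radians(gaz)),np.cos(np.radians(gaz)),0],[0,0,1.]]
wire(s,'side',(280,150),10,(S,Ct+[.007,-.004,.04]),'pics/w37.png',dict(tcp_rot=np.eye(3),tool_pos=np.zeros(3)))"
```

```text
time: 25.73
tool_pos: [0.5774, -0.1972, 0.0605]
tcp_rot: [[0.882, 0.412, 0.229], [-0.22, -0.069, 0.973], [0.417, -0.909, 0.03]]
wrist_force: [-20.6, 11.1, 45.2]
gripper_width: 0.025
t 25.73 p [ 0.5774 -0.1972  0.0605] tip [ 0.5872 -0.1958  0.0223] spz [-0.45   0.079  0.89 ] tilt 27.2 err 2.7 lean e1/e2 [-2.1  1.7] holeang -7.1 q [-31.   14.7 -32.3  19.8   8.8 -15.6] F [-20.6  11.1  45.2] M [0.59 1.22 0.09] w 0.025
time: 25.82
tool_pos: [0.5799, -0.1979, 0.0602]
tcp_rot: [[0.88, 0.416, 0.229], [-0.219, -0.071, 0.973], [0.421, -0.907, 0.028]]
wrist_force: [-20.4, 7.1, 41.1]
gripper_width: 0.0253
t 25.82 p [ 0.5799 -0.1979  0.0602] tip [ 0.5898 -0.1966  0.0221] spz [-0.453  0.081  0.888] tilt 27.4 err 3.0 lean e1/e2 [-2.4  1.8] holeang -7.1 q [-31.   14.8 -32.3  19.4   8.8 -15.5] F [-20.4   7.1  41.1] M [ 0.51  1.57 -0.01] w 0.0253
```

View pics/w37.png

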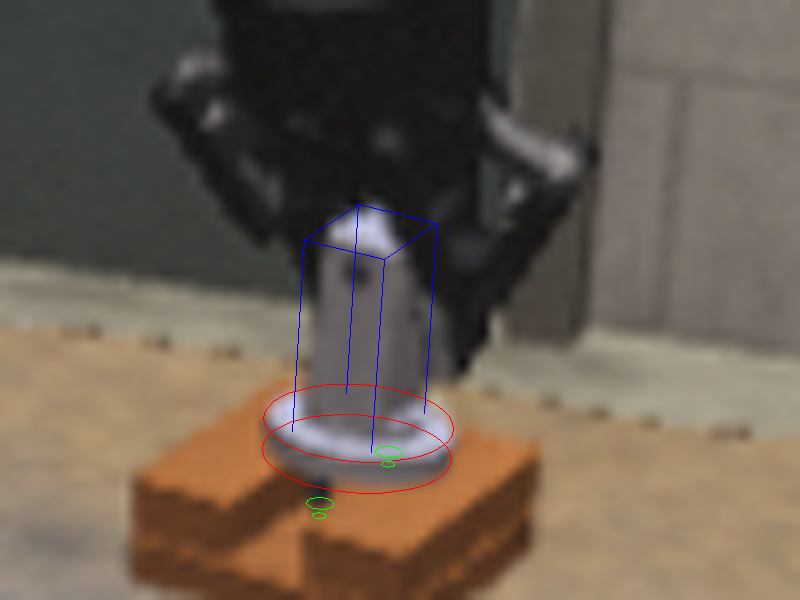

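The spanner stands flush: 45 N of resistance, and the overlay shows it vertical. Releasing now.

```bash
python3 -m creep '[0,0.03,0,0,0,0,0,0,0,0,0,0,0,0,0,0,0,0,0,0,0,0,0,0]' 0; python3 -c "
from h import *
rep();st=r.get_state();s=r.capture('side');cv2.imwrite('pics/s38.png',s)
crop(s,280,150,360,210,10,'pics/w38.png')"
```

```text
time: 26.37
tool_pos: [0.5824, -0.1991, 0.0614]
tcp_rot: [[0.878, 0.42, 0.229], [-0.218, -0.074, 0.973], [0.426, -0.904, 0.027]]
wrist_force: [-1.0, -1.1, -0.6]
gripper_width: 0.0852
t 26.37 p [ 0.5824 -0.1991  0.0614] tip [ 0.5925 -0.1979  0.0233] spz [-0.458  0.083  0.885] tilt 27.7 err 3.3 lean e1/e2 [-2.7  1.9] holeang -7.0 q [-30.9  14.9 -32.2  19.1   8.8 -15.5] F [-1.  -1.1 -0.6] M [ 0.09  0.32 -0.02] w 0.0852
```

View pics/w38.png

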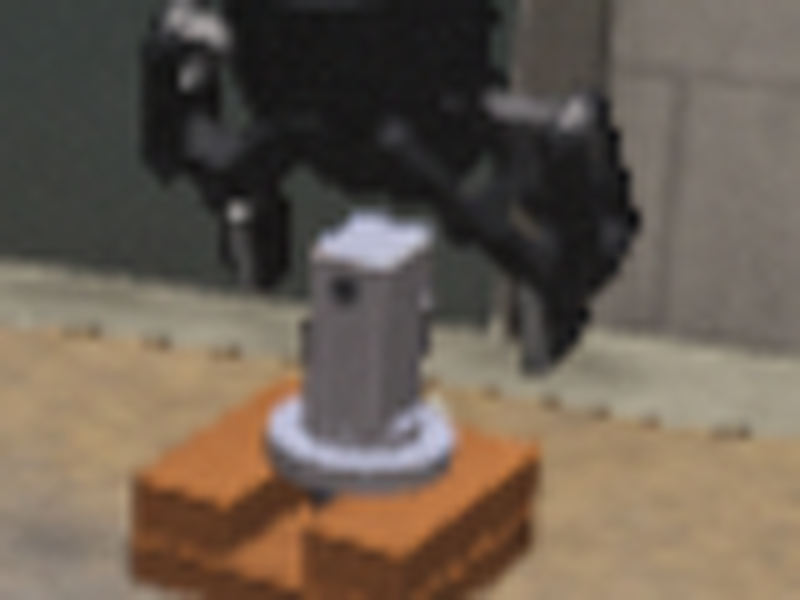

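```bash
python3 -m creep '[0,-0.5,0,0,0,-0.8,0,0,0,-0.9,0,0,0,-0.9,0,0,0,-0.9,0,0,0,-0.9,0,0,0,-0.5,0,0,0,0,0,0]'; python3 -m creep '[-0.7,-0.5,0,0,-0.7,-0.5,0,0,-0.7,-0.5,0,0,-0.7,-0.5,0,0,0,0,0,0]'; python3 -c "
from h import *
rep();st=r.get_state();s=r.capture('side');cv2.imwrite('pics/s39.png',s)
crop(s,280,150,360,210,10,'pics/w39.png');crop(s,160,120,260,195,8,'pics/x39.png')
t=r.capture('top');cv2.imwrite('pics/t39.png',t);cv2.imwrite('pics/t39b.png',cv2.resize(t,(800,600)))
"
```

```text
time: 27.08
tool_pos: [0.5105, -0.1859, 0.2107]
tcp_rot: [[0.881, 0.414, 0.228], [-0.219, -0.07, 0.973], [0.419, -0.907, 0.029]]
wrist_force: [0.5, -0.6, 0.4]
gripper_width: 0.0855
time: 27.5
tool_pos: [0.4093, -0.1622, 0.2269]
tcp_rot: [[0.882, 0.413, 0.227], [-0.219, -0.068, 0.973], [0.417, -0.908, 0.03]]
wrist_force: [0.1, -0.3, 0.5]
gripper_width: 0.0854
t 27.5 p [ 0.4093 -0.1622  0.2269] tip [ 0.4191 -0.1608  0.1888] spz [-0.45   0.077  0.89 ] tilt 27.2 err 2.7 lean e1/e2 [-2.1  1.7] holeang -7.0 q [-41.4 -10.9 -31.5  48.1  12.8 -25.5] F [ 0.1 -0.3  0.5] M [0.06 0.35 0.  ] w 0.0854
```

View pics/w39.png

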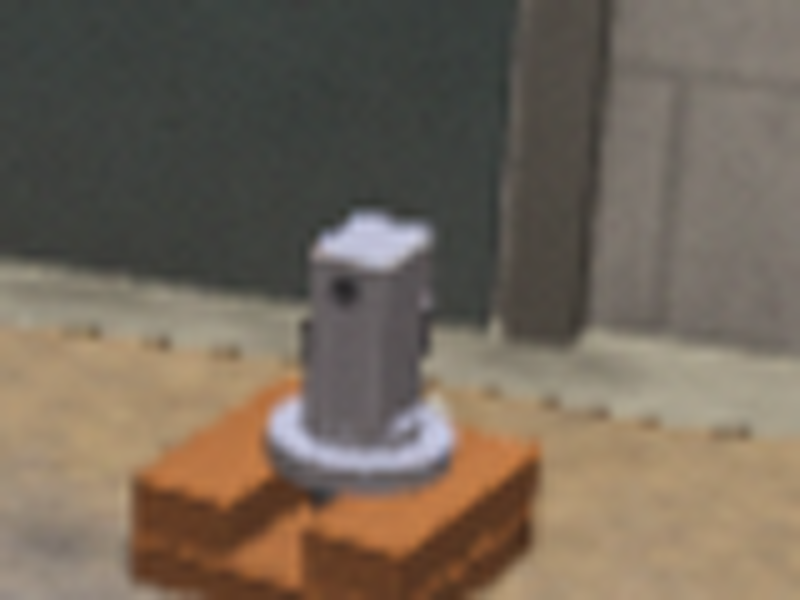

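View pics/x39.png

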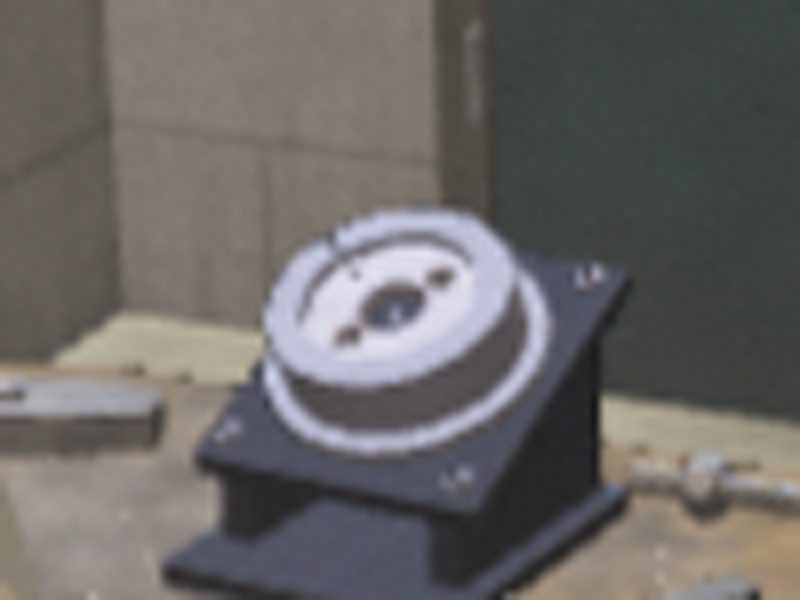

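View pics/t39b.png

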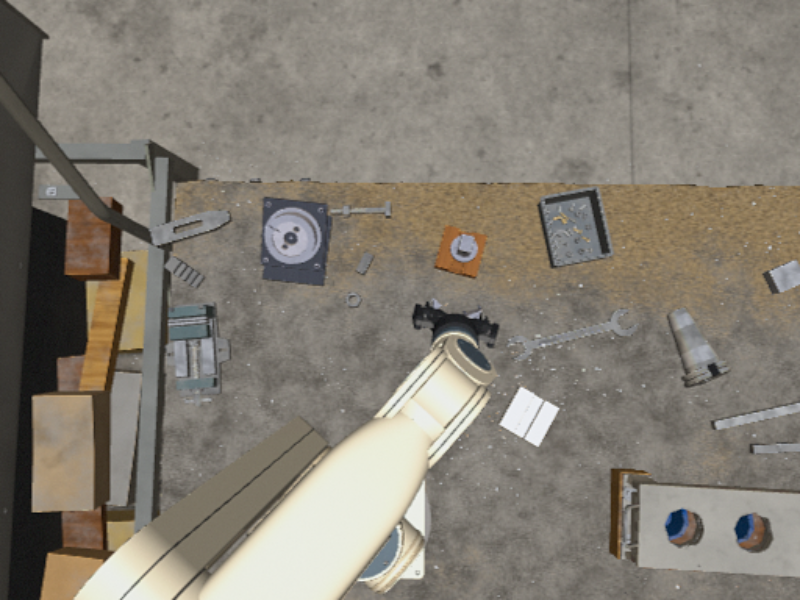

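The spanner stands upright and free, the two marks line up at x39 (335,240) and (350,268), and the nut, tee bolt and packing block haven't moved. One last measurement before I hand in.

```bash
python3 -c "
from h import *
t=cv2.imread('pics/t39.png');crop(t,155,115,215,160,13,'pics/e1.png');crop(t,265,130,325,175,13,'pics/e2.png')
a=cv2.imread('pics/top0_raw.png')
d=cv2.absdiff(a[115:205,205:255],t[115:205,205:255]).max();print('bystander area max diff',d)"
```

```text
bystander area max diff 10
```

View pics/e1.png

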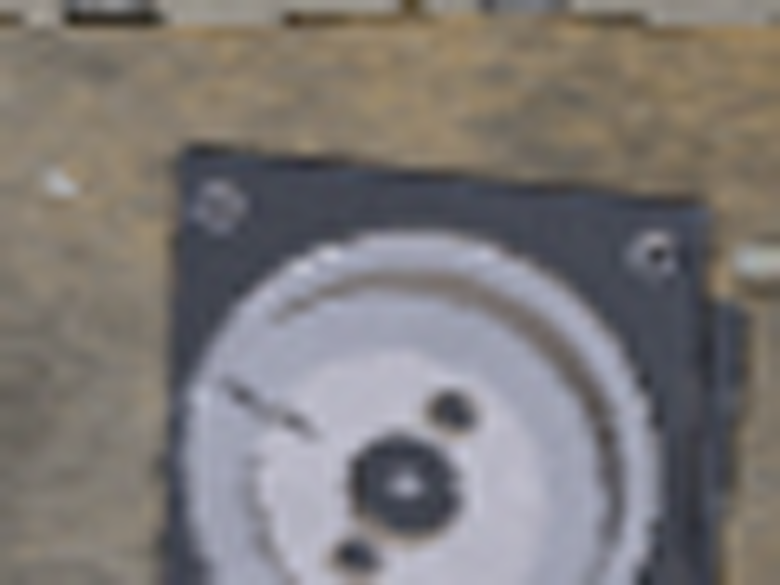

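View pics/e2.png

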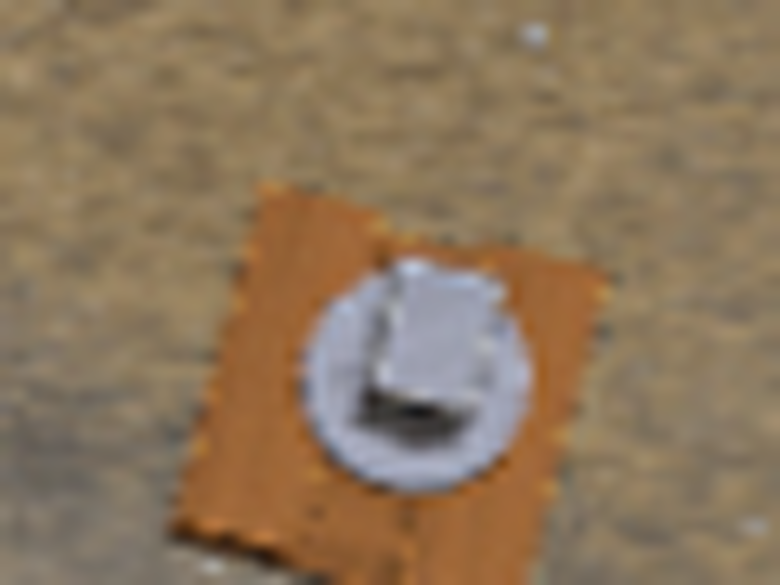

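```bash
python3 -c "
from h import *
p=onz('top',(265+418.5/13-.5,130+378.5/13-.5),.046);a=np.radians(gaz);d=p-Ct
print(p,'along',d[0]*np.cos(a)+d[1]*np.sin(a),'across',-d[0]*np.sin(a)+d[1]*np.cos(a))
print(r.close_job())"
```

```text
[ 0.55280105 -0.19011407  0.046     ] along 0.006009116986201416 across -0.004296326562120068
the job is handed in; nothing more can be done
None
```

The ring is turned home, the spanner stands on the wooden rest again, and the job was handed in at about 27.6 s. The interface gives no verdict, so this rests on my own checks.

**How it went:** I inserted both pins, turned the ring until its stop held against about 2.9 N m, and put the spanner back. The moves cannot tilt the tool, so I tilted it by pushing joint 4 against its range limit (111.6° of 111.67°).

**Last checks:**
- **Ring:** the dark lines on the ring and housing meet as one straight line in both views. The hole line measured about −29°, against −29.2° predicted for home.
- **Spanner:** upright by eye in the side view, released, with both pins in the groove. It stands about 6 mm along and 4 mm across from the rest's middle. I judged tip depth only from the head sitting flush.
- **Nut, tee bolt, packing block:** unchanged from the first top picture.
- **Gripper:** open and clear of everything.

**What went wrong or is less certain:**
- **Spanner fell:** my first insertion was about 13° off the ring axis. When I let go to let it drop flush, the spanner fell over onto the housing. I picked it up again, stood it up against the ring and reinserted it.
- **Ring moved early:** the fall or the recovery turned the ring by about 13°. I estimate it was then at 0.3 rad, below the 0.6 rad limit for full insertion.
- **Full insertion:** I judged this from a firm stop (about 76 N) and a matching overlay. The in-hand position along the camera's line of sight was uncertain by several millimetres.

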